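Set up the banding wheel with a hump mould and stand the tools away

ROBOT

A 6-joint arm with a two-finger parallel gripper is mounted at the origin on the work surface. World frame = base frame: x ahead of the robot, y to its left, z up, the work surface at z = 0. Lengths are in m, angles in rad, forces in N, time in s.
With the tool pointing down it reaches from about 0.35 to 0.975 m from the base axis. Payload 4.9 kg.
Tool frame: the origin (TCP) lies at the very end of the fingers, on their centre line; the grasp point (between the pads) lies 19 mm behind it; z points along the fingers, y is the line along which they close (so a half turn about z gives the same grasp; the last joint's range is limited). The gripper opens to 85 mm and grips with 20 to 120 N. Pads are 22 mm wide; open, the fingers measure 114 mm over their backs; the gripper's body (76 mm by 85 mm) begins 54 mm behind the grasp point. The pads swing forward as they close: fully open they stand 13 mm farther back than shut.
Start: joints at [1.11, 0.053, 1.613, -0, 1.476, -0.119], TCP at [0.209, 0.589, 0.231] pointing down, gripper open.
Joint ranges: [-3.01, 3.01], [-1.01, 2.22], [0.06, 2.58], [-1.02, 4.17], [0.09, 2.62], [-3.14, 3.14]. Speed limits (rad/s): [2.57, 2.57, 3.14, 3.14, 3.14, 3.14].

INTERFACE

Orientations are given as a unit quaternion [w, x, y, z].
In Python, from plant import manip gives the robot as it stands.
- The arm moves only by the tool send_rows, never from a script. Its argument "increments" is a list of rows, each an object of numbers: "claw": the closure, from -1 (fully open) to 1 (shut); "dx", "dy", "dz": the shift along the tool's x, y, z in units of 0.5 m (1.0 is 0.5 m); "yaw": the turn about the tool's z in units of 1.5 rad (1.0 is 1.5 rad). A call has 1 to 20 rows; each row is the pose to reach, as a shift and turn from the pose commanded when the call began, along the tool's axes at that moment; what a row does not reach only later rows make up. A row lasts 1/8 s, in which the tool goes at most 62.5 mm and 10.7 degrees, less where a joint would pass 70% of its speed; a pose out of reach is approached as far as the arm can. A call with a number of a shift or a turn outside -1 to 1 is refused whole. A call with a gripper value outside its range is refused whole. The fingers move at their own pace and stop on an object; the grip force is fixed at half the most. Time passes only in rows, so rows that repeat a pose let the fingers close. It gives the time, the measured TCP pose, the force, the opening and the grip force at its end, in the units of the state.
- manip.state(): the state, without advancing time (a new reading comes with each control period).
- manip.grab_frame(name): name is "scene" or "top" or "wrist"; returns the picture (384x512x3 uint8, red, green, blue); there is no depth.
- manip.camera_params(name): a dict with "camera_matrix" (3x3 intrinsics, pixels), "extrinsics" (4x4, takes a point from world to camera coordinates); the wrist camera has in their place "tool_from_camera" (4x4, takes a point from camera to tool coordinates, whose origin is the TCP and whose axes are the flange's). Camera axes: x right, y down, z forward; pixel columns grow to the right and rows downward; lengths in m; the calibration is good to about 2 mm. A picture is of the moment at which its call begins: read the wrist's pose just before it. camera_params takes no time and is no camera call.
- manip.job_done(): hands the job in; it is judged then, once.
The state is a dict: "time": time; "joint_pos": joint angles; "joint_vel": joint speeds; "joint_efforts": joint torques, N m; "tool_pos": TCP position; "tool_rot": TCP orientation; "contact_force": force on the tool from outside, world axes, zero at the start; "ft_torque": the same for the moment, N m; "gripper_width": opening from 0.0 (shut) to 1.0 (fully open); "grasp_force": force on a finger pad.
Only numpy, scipy, OpenCV 4.12 (cv2) and the standard library are available. Lean on these libraries where they do the work, as an engineer would, in place of code of your own. Each camera call takes 0.05 s, during which the arm holds its last target. There are 200 camera calls.

TASK

Get this pottery place ready for the next person: stand every loose hand tool in its pot, handle end down with the working end up, the wire loop tools in the green pot and the pale wooden modelling tools in the orange one. Seat the white plaster mould fully down and flat in the square recess on the banding wheel (a tool left lying across the wheel has to come off first), then turn the wheel by hand, with the mould in it, at least one full turn either way to see that it runs true, and leave the mould seated there. Leave the clay bowl and the glaze sample discs where they are.

Things in the scene. Friction and masses are not known exactly. Their poses are not given: they have to be found in the camera images.
- wheel_head (a joint): Turning angle of the banding wheel's head in rad about its upright axis; 0 at the start, grows anticlockwise seen from above. No stops: it counts on past a full turn (6.28). A light drag (about 0.06 N m) stops it as soon as it is let go.
- wheel_base: Banding wheel: round cast foot that does not move, carrying a round aluminium head (220 mm across, top 57 mm above the table); fixed on the head a 150 x 150 mm plywood adaptor (top 73 mm above the table) with a square recess. Origin on the table under the wheel's axis.
- recess (a point): Centre of the floor of the adaptor's square recess, 61 mm above the table, on the wheel's axis; x and y run along the recess's sides, z is up; it turns with the head. The recess is 104 x 104 mm, 12 mm deep, with a slightly chamfered mouth.
- mould: White plaster hump mould: square foot 100 x 100 x 18 mm, and on its middle an upright round hump 60 mm across, straight-sided from 18 to 50 mm, rounded off to 60. About 0.36 kg. Origin: centre of its underside; x, y along the foot's sides. Starts on the table. Its foot fits the recess any of four ways round, 2 mm to spare each side. Turning the seated mould by its hump turns the wheel.
- pot_orange: Orange ceramic tool pot, round, open at the top, 66 mm across outside, 57 inside, 105 high; inner floor 6 mm above the table. Stands fast. Origin at the centre of its underside. For the wooden modelling tools.
- pot_green: Dark green ceramic tool pot, same sizes as the orange one, stands fast. Origin at the centre of its underside. For the loop tools. The two pots may have changed places.
- loop_1: Loop tool: red-brown handle (13 mm thick, 140 long; does not roll), brass ferrule, flat steel wire loop (29 mm wide, 30 long), 190 mm overall, 45 g. Origin on its axis at mid length; x runs from the handle's butt (x = -95) to the loop's end (x = +95); z is normal to the flat of the loop. Belongs in the green pot. It starts on the table. May be absent (None).
- loop_2: Loop tool: red-brown handle (13 mm thick, 140 long; does not roll), brass ferrule, flat steel wire loop (23 mm wide, 30 long), 190 mm overall, 45 g. Origin on its axis at mid length; x runs from the handle's butt (x = -95) to the loop's end (x = +95); z is normal to the flat of the loop. Belongs in the green pot. It starts lying across the banding wheel, over the recess. May be absent (None).
- wood_1: Wooden modelling tool: all pale boxwood, handle 16 wide x 12 thick x 140 long, then a thinner blade (50 x 13 x 6 mm) as working end; 190 mm overall, 45 g. Origin on its axis at mid length; x runs along the axis from the handle's butt (x = -95) to the working end (x = +95); z is normal to its flat. Belongs in the orange pot. It starts on the table. May be absent (None).
- wood_2: Wooden modelling tool: all pale boxwood, handle 16 wide x 12 thick x 140 long, then a thinner stepped point (50 mm long, 14 then 10 wide) as working end; 190 mm overall, 45 g. Origin on its axis at mid length; x runs along the axis from the handle's butt (x = -95) to the working end (x = +95); z is normal to its flat. Belongs in the orange pot. It starts on the table. May be absent (None).
- loop_1_butt (a point): Centre of the butt of the handle of loop_1, the end that goes down into the pot.
- loop_2_butt (a point): Centre of the butt of the handle of loop_2, the end that goes down into the pot.
- wood_1_butt (a point): Centre of the butt of the handle of wood_1, the end that goes down into the pot.
- wood_2_butt (a point): Centre of the butt of the handle of wood_2, the end that goes down into the pot.
- bowl: Unfired dark clay bowl, 90 mm across, 50 high. Origin at the centre of its underside. Leave it alone.
- disc_1: Glaze sample disc, 54 mm across, 6 thick, lying on the table. Origin at the centre of its underside. Leave it alone.
- disc_2: Glaze sample disc, 54 mm across, 6 thick, lying on the table. Origin at the centre of its underside. Leave it alone.
- disc_3: Glaze sample disc, 54 mm across, 6 thick, lying on the table. Origin at the centre of its underside. Leave it alone.
- disc_4: Glaze sample disc, 54 mm across, 6 thick, lying on the table. Origin at the centre of its underside. Leave it alone.
There are look-alikes about, which are no part of the job. What is shaped like the wood_2 but black or pink is not meant.

How it is judged:
On the way, in this order (a step that is already met when the one before it is completed fails the run):
1. the mould sits fully down and flat in the recess of the banding wheel (z of mould in the frame of recess below 0.0025 m and horizontal distance between mould and recess below 0.004 m and angle between mould's own z axis and vertical below 0.03 rad), for 0.3 s.
2. with the mould seated, the wheel has been turned a full turn, either way (all of step 1 and (value of joint wheel_head above 6.1 rad or value of joint wheel_head below -6.1 rad)).
At the end, for the whole second after the job is handed in: Mould seated: underside within 2.5 mm of the recess floor, 4 mm of centre, tilt < 0.03. Wheel still, at least 6.1 rad from its start, either way. Each tool in its own pot, working end up, lean < 0.6 rad, butt under 45 mm above the pot's underside and within 31 mm of its axis (all of step 2 and velocity of joint wheel_head between -0.1 and 0.1 rad/s and z of each of loop_1_butt, loop_2_butt in the frame of pot_green below 0.045 m and horizontal distance between each of loop_1_butt, loop_2_butt and pot_green below 0.031 m and angle between each of loop_1, loop_2, wood_1, wood_2's own x axis and vertical below 0.6 rad and z of each of wood_1_butt, wood_2_butt in the frame of pot_orange below 0.045 m and horizontal distance between each of wood_1_butt, wood_2_butt and pot_orange below 0.031 m); the robot touches nothing.
It fails at once if the clay bowl is shifted by more than 30 mm or tipped (distance of bowl from where it was at the start of the episode above 0.03 m or angle between bowl's own z axis and vertical above 0.35 rad).
It fails at once if a glaze sample disc is shifted by more than 50 mm (distance of any of disc_1, disc_2, disc_3, disc_4 from where it was at the start of the episode above 0.05 m).
Of loop_1, loop_2, wood_1, wood_2 only 3 to 4 are there at a start; the rules pass over those that are not, and their reading is None.
At some moment in a run one of loop_1, loop_2, wood_1, wood_2, mould may be knocked a few centimetres aside while the robot is not near it.
Once in a run the grip may slacken for a moment while it holds something.
It also fails if it takes over 210 s, if anything falls off the work surface, if the arm or the gripper's body presses on something with over 40 N, if the wrist force passes 120 N, or if a joint passes its speed limit or range.

## Working session

There is one attempt and no reset: what is moved stays moved. The work goes in short steps, Python scripts to look and compute and a tool call to move; the robot and the scene stay as the last step left them, time stands still between calls to the robot, and variables do not carry over. Pictures are saved under pics/ and viewed, at most 14 in all, crops included, and the job is handed in when it is done.

Besides the shell and the picture viewer there is one more tool, called after "Emit:" as name(argument=value, ...) on one line, values as JSON. send_rows: Moves the arm, as the interface text tells. Shifts and turns lie within -1 to 1; 1 stands for 0.5 m of shift or 1.5 rad of turn. Its arguments: {"type":"object","properties":{"increments":{"type":"array","items":{"type":"object","properties":{"claw":{"type":"number"},"dx":{"type":"number"},"dy":{"type":"number"},"dz":{"type":"number"},"yaw":{"type":"number"}}}}},"required":["increments"]}

```bash
mkdir -p pics; ls; python3 - <<'E'
from plant import manip
import cv2,numpy as np
s=manip.state(); print({k:np.round(v,3) for k,v in s.items()})
for n in("scene","top","wrist"):
    im=manip.grab_frame(n); cv2.imwrite(f"pics/{n}0.png",im[:,:,::-1]); p=manip.camera_params(n)
    for k in p: print(n,k,np.round(p[k],4).tolist())
E
```

```text
pics
{'time': np.float64(0.0), 'joint_pos': array([ 1.11 ,  0.053,  1.614, -0.   ,  1.476, -0.119]), 'joint_vel': array([-0.002,  0.001,  0.001, -0.001,  0.   , -0.001]), 'joint_efforts': array([-0.0000e+00, -3.9369e+01, -3.7017e+01, -0.0000e+00,  7.0000e-03,
       -0.0000e+00]), 'tool_pos': array([0.209, 0.588, 0.23 ]), 'tool_rot': array([-0.   ,  0.17 ,  0.985, -0.001]), 'contact_force': array([-0.053,  0.923,  0.102]), 'ft_torque': array([ 0.032,  0.05 , -0.024]), 'grasp_force': np.float64(0.0), 'gripper_width': np.float64(1.005)}
scene camera_matrix [[385.8613, 0.0, 263.9722], [0.0, 385.8613, 184.1688], [0.0, 0.0, 1.0]]
scene extrinsics [[-0.8624, 0.5062, 0.0089, 0.4266], [0.4211, 0.7269, -0.5425, -0.2009], [-0.2811, -0.4641, -0.84, 1.421], [0.0, 0.0, 0.0, 1.0]]
top camera_matrix [[380.1565, 0.0, 259.8577], [0.0, 380.1565, 198.674], [0.0, 0.0, 1.0]]
top extrinsics [[0.008, -0.9999, -0.0104, 0.0215], [-0.9987, -0.0074, -0.0507, 0.518], [0.0506, 0.0108, -0.9987, 1.0527], [0.0, 0.0, 0.0, 1.0]]
wrist camera_matrix [[304.5884, 0.0, 253.4897], [0.0, 304.5884, 193.0173], [0.0, 0.0, 1.0]]
wrist tool_from_camera [[0.0005, -0.9623, -0.2719, 0.0689], [1.0, 0.0006, -0.0001, -0.0003], [0.0003, -0.2719, 0.9623, -0.1421], [0.0, 0.0, 0.0, 1.0]]
```

View pics/top0.png

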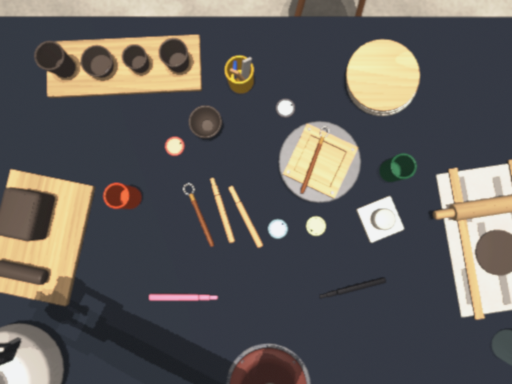

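View pics/scene0.png

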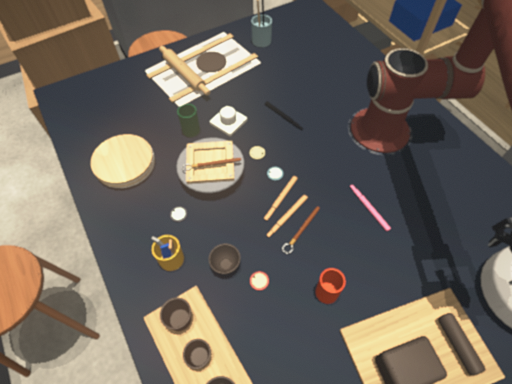

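Top picture: loop_1 at (199,214) with its loop at (188,188). The two pale wooden tools are at (222,210) and (245,217). loop_2 lies across the wheel at (315,160), mould (380,219), orange pot (118,196), green pot (403,167).

What could be mistaken for these:
- **Wooden tools:** pink (183,297), black (352,288), and the rolling-pin slats (465,240).
- **Pots:** mustard pot (240,73), teal pot (505,345), and the dark cups.

I choose the pale tools at (222,210) and (245,217).

```bash
cat > h.py <<'E'
import numpy as np,cv2
from plant import manip
from scipy.spatial.transform import Rotation as R
def cam(n,st=None):
    p=manip.camera_params(n);K=np.array(p["camera_matrix"])
    if n!="wrist": return K,np.array(p["extrinsics"])
    T=np.eye(4);q=st["tool_rot"];T[:3,:3]=R.from_quat([*q[1:],q[0]]).as_matrix();T[:3,3]=st["tool_pos"]
    return K,np.linalg.inv(T@np.array(p["tool_from_camera"]))
def ray(c,uv):
    K,E=c;d=E[:3,:3].T@np.linalg.solve(K,[uv[0],uv[1],1.]);return -E[:3,:3].T@E[:3,3],d/np.linalg.norm(d)
def onz(c,uv,z):
    o,d=ray(c,uv);return o+d*(z-o[2])/d[2]
def proj(c,P):
    K,E=c;p=K@(E[:3,:3]@np.array(P)+E[:3,3]);return p[:2]/p[2]
def tri(c1,u1,c2,u2):
    o1,d1=ray(c1,u1);o2,d2=ray(c2,u2)
    s=np.linalg.lstsq(np.c_[d1,-d2],o2-o1,rcond=None)[0];a=o1+s[0]*d1;b=o2+s[1]*d2
    return (a+b)/2,np.linalg.norm(a-b)
def blobs(im,lo,hi,roi=None,mn=20):
    m=cv2.inRange(cv2.cvtColor(im,cv2.COLOR_RGB2HSV),np.array(lo),np.array(hi))
    if roi is not None:
        k=np.zeros_like(m);x0,y0,x1,y1=roi;k[y0:y1,x0:x1]=255;m&=k
    cs=[c for c in cv2.findContours(m,cv2.RETR_EXTERNAL,cv2.CHAIN_APPROX_NONE)[0] if cv2.contourArea(c)>mn]
    return sorted(cs,key=cv2.contourArea,reverse=True)
def ends(c):
    p=c[:,0,:].astype(float);m=p.mean(0);v=np.linalg.svd(p-m,full_matrices=False)[2][0];t=(p-m)@v
    mid=(t.max()+t.min())/2; n=np.array([-v[1],v[0]]);w=((p-m)@n);off=(w.max()+w.min())/2
    return m+v*t.min()+0*n,m+v*t.max()
def yaw(st):  # world angle of tool y (closing line)
    q=st["tool_rot"];y=R.from_quat([*q[1:],q[0]]).as_matrix()[:,1];return np.arctan2(y[1],y[0])
def go(P,ya=None):
    """row numbers to bring TCP to P with closing line at world angle ya (mod pi)"""
    st=manip.state();q=st["tool_rot"];M=R.from_quat([*q[1:],q[0]]).as_matrix()
    d=M.T@(np.array(P)-st["tool_pos"])/.5
    # tool z down: +yaw about tool z = world clockwise
    dy=0 if ya is None else (-(ya-yaw(st))+np.pi/2)%np.pi-np.pi/2
    print("row dx,dy,dz,yaw",np.round(d,3),round(dy/1.5,3),"dist rows",round(np.linalg.norm(d)*8,1),"j6",round(st["joint_pos"][5],2),"t",round(st["time"],1))
E
python3 - <<'E'
from h import *
T=cv2.imread("pics/top0.png")[:,:,::-1].copy();S=cv2.imread("pics/scene0.png")[:,:,::-1].copy()
ct,cs=cam("top"),cam("scene")
for n,lo,hi,rt,rs in[("wood",(8,60,120),(30,200,255),(200,165,275,260),(255,165,320,245)),
  ("loopH",(2,90,50),(14,255,220),(180,180,220,255),(280,195,330,255)),
  ("loop2",(2,110,50),(13,255,190),(295,120,335,200),(180,145,250,180)),
  ("orange",(0,150,80),(8,255,255),(95,175,145,220),(310,260,350,305)),
  ("green",(60,60,20),(95,255,255),(380,145,425,190),(170,95,205,145)),
  ("mould",(0,0,150),(180,60,255),(350,190,410,245),(205,100,250,140))]:
    for nm,im,roi in(("t",T,rt),("s",S,rs)):
        for c in blobs(im,lo,hi,roi,25)[:3]:
            print(n,nm,cv2.contourArea(c),[np.round(e,1).tolist() for e in ends(c)],np.round(cv2.minAreaRect(c)[0],1),np.round(cv2.minAreaRect(c)[1:][0],1),[np.round(onz(ct if nm=="t" else cs,e,.007),3).tolist() for e in ends(c)])
print("green top",onz(ct,(403,167),.105),"orange",onz(ct,(117,196),.105),"wheel",onz(ct,(320,161),.073),"bowl",onz(ct,(206,122),.03))
cv2.imwrite("pics/c1.png",cv2.resize(T[140:300,90:430,::-1],None,fx=2.35,fy=2.35,interpolation=cv2.INTER_CUBIC))
E
```

```text
wood t 389.5 [[229.6, 185.7], [260.3, 246.8]] [244.9 216.3] [68.4  6.7] [[0.554, 0.112, 0.007], [0.383, 0.023, 0.007]]
wood t 370.5 [[211.1, 177.6], [231.9, 242.4]] [221.5 210. ] [68.   6.7] [[0.577, 0.164, 0.007], [0.395, 0.103, 0.007]]
wood t 91.0 [[199.0, 213.4], [211.3, 245.3]] [205.1 229.4] [34.1  4.1] [[0.475, 0.197, 0.007], [0.386, 0.161, 0.007]]
wood s 285.0 [[306.0, 195.0], [266.9, 235.9]] [286.4 215.4] [ 6.  56.6] [[0.395, 0.101, 0.007], [0.58, 0.163, 0.007]]
wood s 264.0 [[295.7, 175.8], [264.6, 219.4]] [280.1 197.6] [ 6.  53.6] [[0.383, 0.021, 0.007], [0.557, 0.11, 0.007]]
wood s 139.0 [[317.9, 206.9], [289.9, 243.9]] [304.  225.5] [ 4.4 46.4] [[0.387, 0.157, 0.007], [0.533, 0.22, 0.007]]
loopH t 200.5 [[192.9, 199.9], [212.1, 245.9]] [202.5 222.9] [49.9  5.2] [[0.513, 0.215, 0.007], [0.384, 0.158, 0.007]]
loopH s 147.5 [[318.3, 206.5], [294.1, 238.6]] [306.1 222.5] [ 4.8 40.2] [[0.385, 0.157, 0.007], [0.513, 0.212, 0.007]]
loop2 t 118.5 [[319.5, 143.8], [301.4, 192.1]] [310.4 168. ] [ 3.6 51.6] [[0.675, -0.142, 0.007], [0.537, -0.091, 0.007]]
loop2 s 49.0 [[239.0, 159.1]
[... 170 characters left out ...]
27, 0.47, 0.007], [0.517, 0.364, 0.007]]
orange s 724.5 [[337.0, 269.0], [322.1, 301.6]] [330.6 285.6] [26.2 35.7] [[0.458, 0.356, 0.007], [0.549, 0.411, 0.007]]
green t 787.5 [[416.1, 161.2], [379.8, 174.5]] [397.8 166.8] [26.7 38. ] [[0.627, -0.415, 0.007], [0.589, -0.312, 0.007]]
mould t 1286.0 [[401.3, 231.8], [358.8, 206.0]] [380.1 218.8] [37.  36.8] [[0.428, -0.371, 0.007], [0.5, -0.253, 0.007]]
mould s 600.5 [[209.1, 121.9], [246.1, 116.8]] [228.2 119.3] [25.8 28.9] [[0.529, -0.341, 0.007], [0.399, -0.295, 0.007]]
green top [ 0.59714787 -0.34174593  0.105     ] orange [0.51727669 0.39218596 0.105     ] wheel [ 0.61611203 -0.13407056  0.073     ] bowl [0.73019555 0.17743111 0.03      ]
```

View pics/c1.png

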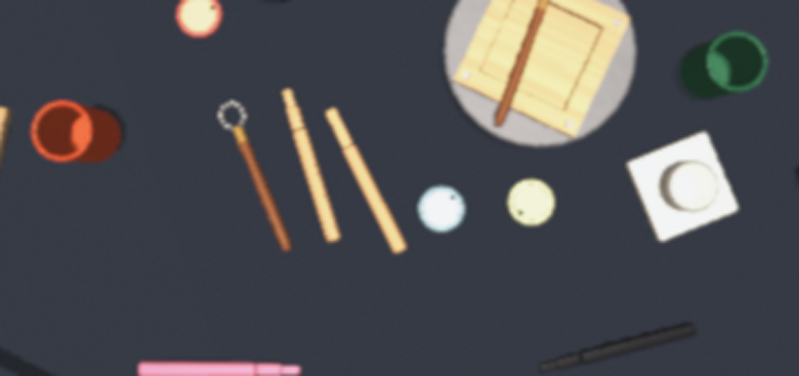

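The crop confirms the choice: both pale tools at crop (310,165) and (365,180) have their narrow ends up the picture (away from the robot). loop_1's loop is at (231,115), and loop_2's butt is at (500,123). I'll go over the wheel next.

Emit:
send_rows(increments=[{"dx": -0.617, "dy": -0.543, "dz": -0.14, "yaw": 0, "claw": -1}, {"dx": -0.617, "dy": -0.543, "dz": -0.14}, {"dx": -0.617, "dy": -0.543, "dz": -0.14}, {"dx": -0.617, "dy": -0.543, "dz": -0.14}, {"dx": -0.617, "dy": -0.543, "dz": -0.14}, {"dx": -0.617, "dy": -0.543, "dz": -0.14}, {"dx": -0.617, "dy": -0.543, "dz": -0.14}])

```text
invalid input
```

Emit:
send_rows(increments=[{"dx": -0.6, "dy": -0.54, "dz": 0, "yaw": 0, "claw": -1}, {"dx": -0.6, "dy": -0.54, "dz": 0}, {"dx": -0.6, "dy": -0.54, "dz": 0}, {"dx": -0.6, "dy": -0.54, "dz": 0}, {"dx": -0.6, "dy": -0.54, "dz": 0}, {"dx": -0.6, "dy": -0.54, "dz": 0}, {"dx": -0.6, "dy": -0.54, "dz": 0}, {"dx": -0.6, "dy": -0.54, "dz": 0}, {"dx": -0.6, "dy": -0.54, "dz": 0}])

```text
invalid input
```

```bash
python3 - <<'E'
from h import *
import json
st=manip.state();im=manip.grab_frame("wrist");cv2.imwrite("pics/w1.png",im[:,:,::-1])
json.dump({k:np.array(v).tolist() for k,v in st.items()},open("w1.json","w"))
print(st["time"],st["tool_pos"],st["tool_rot"],st["joint_pos"])
c=cam("wrist",st)
for b in blobs(im,(2,110,50),(12,255,190),None,60): print(cv2.contourArea(b),ends(b),[onz(c,e,.08) for e in ends(b)])
E
```

```text
0.15 [0.20926701 0.58841395 0.23033967] [-2.38123037e-04  1.70064048e-01  9.85432691e-01 -7.57767348e-04] [ 1.10999739e+00  5.32163484e-02  1.61397668e+00  2.32458999e-05
  1.47598806e+00 -1.19011717e-01]
```

View pics/w1.png

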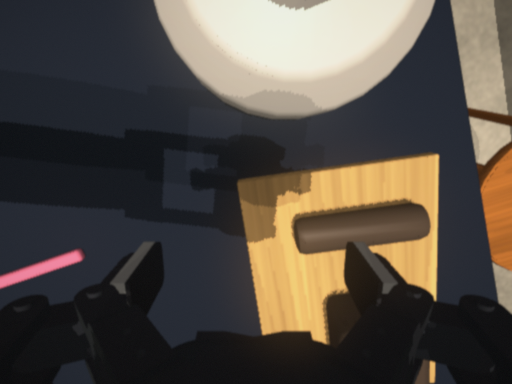

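That was refused because every row needs all its keys. The picture only shows the start pose (board and slab below the gripper).

Emit:
send_rows(increments=[{"dx": -0.617, "dy": -0.543, "dz": -0.14, "yaw": 0, "claw": -1}, {"dx": -0.617, "dy": -0.543, "dz": -0.14, "yaw": 0, "claw": -1}, {"dx": -0.617, "dy": -0.543, "dz": -0.14, "yaw": 0, "claw": -1}, {"dx": -0.617, "dy": -0.543, "dz": -0.14, "yaw": 0, "claw": -1}, {"dx": -0.617, "dy": -0.543, "dz": -0.14, "yaw": 0, "claw": -1}, {"dx": -0.617, "dy": -0.543, "dz": -0.14, "yaw": 0, "claw": -1}, {"dx": -0.617, "dy": -0.543, "dz": -0.14, "yaw": 0, "claw": -1}])

```text
time: 1.08
tool_pos: [0.41, 0.2274, 0.3019]
tool_rot: [0.0, 0.171, 0.985, 0.0]
contact_force: [0.7, 0.2, 0.4]
gripper_width: 1.005
grasp_force: 0.0
```

Emit:
send_rows(increments=[{"dx": -0.6, "dy": -0.54, "dz": 0, "yaw": 0, "claw": -1}, {"dx": -0.6, "dy": -0.54, "dz": 0, "yaw": 0, "claw": -1}, {"dx": -0.6, "dy": -0.54, "dz": 0, "yaw": 0, "claw": -1}, {"dx": -0.6, "dy": -0.54, "dz": 0, "yaw": 0, "claw": -1}, {"dx": -0.6, "dy": -0.54, "dz": 0, "yaw": 0, "claw": -1}, {"dx": -0.6, "dy": -0.54, "dz": 0, "yaw": 0, "claw": -1}, {"dx": -0.6, "dy": -0.54, "dz": 0, "yaw": 0, "claw": -1}, {"dx": -0.6, "dy": -0.54, "dz": 0, "yaw": 0, "claw": -1}, {"dx": -0.6, "dy": -0.54, "dz": 0, "yaw": 0, "claw": -1}])

```text
time: 2.2
tool_pos: [0.601, -0.1246, 0.3011]
tool_rot: [-0.0, 0.17, 0.985, 0.0]
contact_force: [-0.0, -0.5, 0.3]
gripper_width: 0.998
grasp_force: 0.0
```

```bash
python3 - <<'E'
from h import *
import json
st=manip.state();im=manip.grab_frame("wrist");cv2.imwrite("pics/w2.png",im[:,:,::-1])
json.dump({k:np.array(v).tolist() for k,v in st.items()},open("w2.json","w"))
print(st["time"],st["tool_pos"],st["tool_rot"],st["joint_pos"])
c=cam("wrist",st)
for b in blobs(im,(2,110,50),(12,255,190),None,60): print(cv2.contourArea(b),ends(b),[onz(c,e,.08) for e in ends(b)])
E
```

```text
2.2 [ 0.60095884 -0.12464332  0.30106715] [-3.42684375e-04  1.69892745e-01  9.85462466e-01  2.57030953e-04] [-3.25885075e-01 -5.15992675e-03  1.55651800e+00  4.02049504e-04
  1.59099116e+00 -1.55523174e+00]
396.0 (array([266.11700862,  98.98445455]), array([265.79879524, 157.99891508])) [array([ 0.53236975, -0.08531311,  0.08      ]), array([ 0.59629239, -0.10758945,  0.08      ])]
195.5 (array([197.97526409, 336.9115163 ]), array([234.00574163, 336.48477289])) [array([ 0.80731718, -0.28231163,  0.08      ]), array([ 0.82385457, -0.23353022,  0.08      ])]
```

View pics/w2.png

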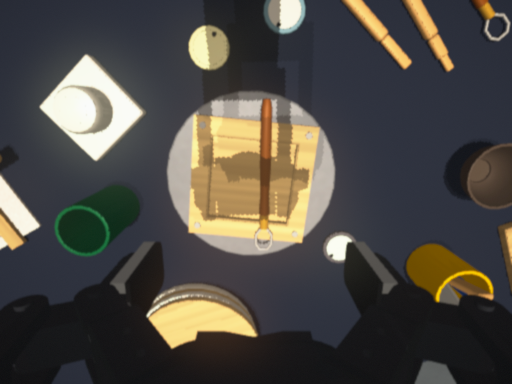

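loop_2's butt is at (266,98) and its loop end at (264,249). The adaptor's corners are near (196,115), (318,128), (303,243) and (190,235), with the green pot's rim at (82,228) and the mould at (92,107).

```bash
python3 - <<'E'
from h import *
import json
st=json.load(open("w2.json"));c=cam("wrist",st);ct=cam("top");cs=cam("scene")
B,L=(266.2,98.5),(264,249)
for z in(.078,.08,.083):
    b,l=onz(c,B,z),onz(c,L,z);print(z,b.round(4),l.round(4),np.linalg.norm(b-l))
print("tri butt",tri(c,B,ct,(302.3,192.3)),tri(c,B,cs,(240,159.5)),"loop",tri(c,L,ct,(324.5,129.5)))
b,l=onz(c,B,.08),onz(c,L,.08);d=(l-b)/np.linalg.norm(l-b);a=np.arctan2(d[1],d[0]);print("dir",np.degrees(a))
G=b+d*.12;print("grip",G)
for n,uv in(("green",(82.5,228.5)),): print(n,tri(c,uv,ct,(404,166)),onz(c,uv,.105))
print("orange",onz(ct,(116.4,195.7),.105),tri(ct,(116.4,195.7),cs,(332.3,278)))
print("wheel",np.mean([onz(c,u,.073) for u in((196,115),(318,128),(303,243),(190,235))],0))
go([*G[:2],.064],a+np.pi/2)
E
```

```text
0.078 [ 0.5319 -0.085   0.078 ] [ 0.7097 -0.1488  0.078 ] 0.18891002446285549
0.08 [ 0.5319 -0.0851  0.08  ] [ 0.7087 -0.1486  0.08  ] 0.1878755587141283
0.083 [ 0.5319 -0.0852  0.083 ] [ 0.7073 -0.1482  0.083 ] 0.1863238600910375
tri butt (array([ 0.53170832, -0.08560248,  0.08843091]), np.float64(0.0006601936613869144)) (array([ 0.53330938, -0.08549828,  0.07634604]), np.float64(0.003146832303513609)) loop (array([ 0.69087498, -0.14152038,  0.11645842]), np.float64(0.004757792503298173))
dir -19.762057985591607
grip [ 0.64483476 -0.12562696  0.08      ]
green (array([ 0.60119885, -0.34834669,  0.09410663]), np.float64(0.00013133999205020065)) [ 0.59910237 -0.34066307  0.105     ]
orange [0.51803843 0.39375714 0.105     ] (array([0.51874218, 0.39190123, 0.10805795]), np.float64(0.0021580700465627578))
wheel [ 0.62187961 -0.13465468  0.073     ]
row dx,dy,dz,yaw [-0.084  0.027  0.475] 0.003 dist rows 3.9 j6 -1.56 t 2.2
```

Emit:
send_rows(increments=[{"dx": -0.084, "dy": 0.027, "dz": 0.1, "yaw": 0, "claw": 0.1}, {"dx": -0.084, "dy": 0.027, "dz": 0.2, "yaw": 0, "claw": 0.1}, {"dx": -0.084, "dy": 0.027, "dz": 0.3, "yaw": 0, "claw": 0.1}, {"dx": -0.084, "dy": 0.027, "dz": 0.38, "yaw": 0, "claw": 0.1}, {"dx": -0.084, "dy": 0.027, "dz": 0.42, "yaw": 0, "claw": 0.1}, {"dx": -0.084, "dy": 0.027, "dz": 0.45, "yaw": 0, "claw": 0.1}, {"dx": -0.084, "dy": 0.027, "dz": 0.468, "yaw": 0, "claw": 0.1}, {"dx": -0.084, "dy": 0.027, "dz": 0.468, "yaw": 0, "claw": 1}, {"dx": -0.084, "dy": 0.027, "dz": 0.468, "yaw": 0, "claw": 1}, {"dx": -0.084, "dy": 0.027, "dz": 0.468, "yaw": 0, "claw": 1}, {"dx": -0.084, "dy": 0.027, "dz": 0.468, "yaw": 0, "claw": 1}, {"dx": -0.084, "dy": 0.027, "dz": 0.4, "yaw": 0, "claw": 1}, {"dx": -0.084, "dy": 0.027, "dz": 0.3, "yaw": 0, "claw": 1}, {"dx": -0.084, "dy": 0.027, "dz": 0.2, "yaw": 0, "claw": 1}])

```text
time: 4.0
tool_pos: [0.6449, -0.1266, 0.2022]
tool_rot: [-0.001, 0.17, 0.985, 0.0]
contact_force: [0.3, -0.6, -0.2]
gripper_width: 0.132
grasp_force: 60.4
```

```bash
python3 - <<'E'
from h import *
st=manip.state()
d=np.array([np.cos(-.345),np.sin(-.345)]);O=np.array([.5185,.393])
g=O-d*.063;print(g);go([*g,.2])
im=manip.grab_frame("scene");cv2.imwrite("pics/s1.png",cv2.resize(im[60:220,130:330,::-1],None,fx=3,fy=3))
E
```

```text
[0.45921225 0.41430639]
row dx,dy,dz,yaw [0.713 0.895 0.005] 0.0 dist rows 9.1 j6 -1.54 t 4.0
```

View pics/s1.png

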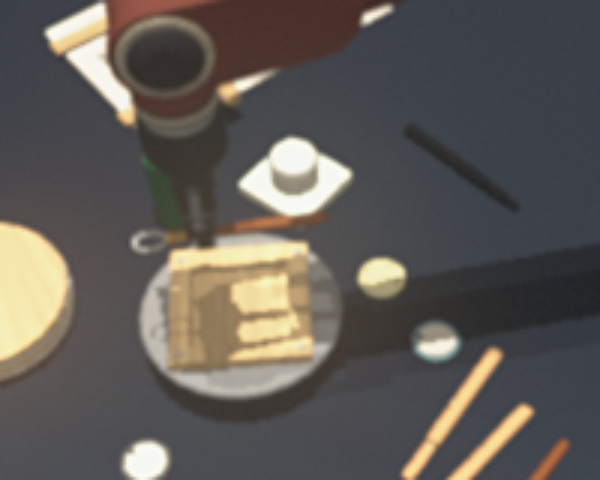

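loop_2 is held level by the fingers at crop (205,230), and the wheel is now clear. I'll take it to the orange pot's rim, to tip its butt down.

Emit:
send_rows(increments=[{"dx": 0.713, "dy": 0.895, "dz": 0.0, "yaw": 0, "claw": 1}, {"dx": 0.713, "dy": 0.895, "dz": 0.0, "yaw": 0, "claw": 1}, {"dx": 0.713, "dy": 0.895, "dz": 0.0, "yaw": 0, "claw": 1}, {"dx": 0.713, "dy": 0.895, "dz": 0.0, "yaw": 0, "claw": 1}, {"dx": 0.713, "dy": 0.895, "dz": 0.0, "yaw": 0, "claw": 1}, {"dx": 0.713, "dy": 0.895, "dz": 0.0, "yaw": 0, "claw": 1}, {"dx": 0.713, "dy": 0.895, "dz": 0.0, "yaw": 0, "claw": 1}, {"dx": 0.713, "dy": 0.895, "dz": 0.0, "yaw": 0, "claw": 1}, {"dx": 0.713, "dy": 0.895, "dz": 0.0, "yaw": 0, "claw": 1}, {"dx": 0.713, "dy": 0.895, "dz": 0.0, "yaw": 0, "claw": 1}, {"dx": 0.713, "dy": 0.895, "dz": 0.0, "yaw": 0, "claw": 1}])

```text
time: 5.42
tool_pos: [0.4592, 0.4146, 0.2009]
tool_rot: [-0.0, 0.169, 0.986, -0.0]
contact_force: [0.7, 0.1, -0.8]
gripper_width: 0.132
grasp_force: 60.4
```

```bash
python3 - <<'E'
from h import *
go([.4592,.4143,.105])
im=manip.grab_frame("scene");cv2.imwrite("pics/s2.png",cv2.resize(im[140:384,230:512,::-1],None,fx=2.4,fy=2.4))
E
```

```text
row dx,dy,dz,yaw [-0.    -0.     0.192] 0.0 dist rows 1.5 j6 -0.62 t 5.4
```

View pics/s2.png

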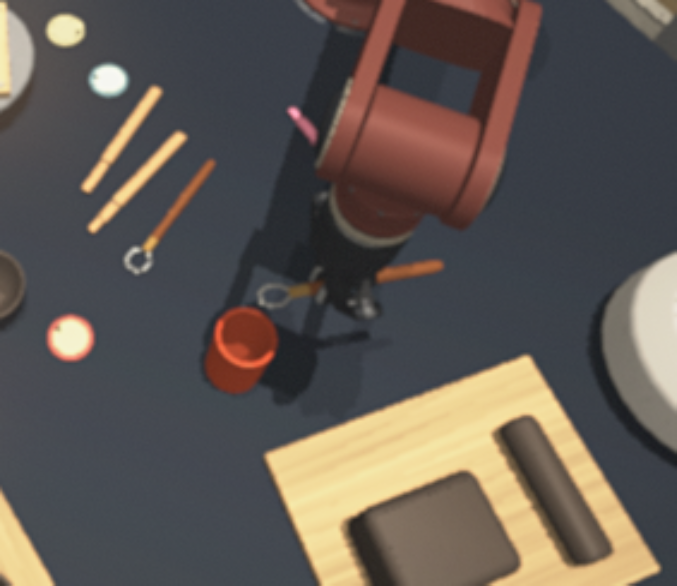

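The tool is level, with its loop at (273,295) next to the pot's rim (247,337) and its butt free at (440,265). I'll lower it to tip it.

Emit:
send_rows(increments=[{"dx": 0, "dy": 0, "dz": 0.1, "yaw": 0, "claw": 1}, {"dx": 0, "dy": 0, "dz": 0.18, "yaw": 0, "claw": 1}, {"dx": 0, "dy": 0, "dz": 0.2, "yaw": 0, "claw": 1}, {"dx": 0, "dy": 0, "dz": 0.21, "yaw": 0, "claw": 1}, {"dx": 0, "dy": 0, "dz": 0.22, "yaw": 0, "claw": 1}, {"dx": 0, "dy": 0, "dz": 0.23, "yaw": 0, "claw": 1}, {"dx": 0, "dy": 0, "dz": 0.24, "yaw": 0, "claw": 1}, {"dx": 0, "dy": 0, "dz": 0.248, "yaw": 0, "claw": 1}, {"dx": 0, "dy": 0, "dz": 0.248, "yaw": 0, "claw": 1}])

```text
time: 6.6
tool_pos: [0.4622, 0.4159, 0.084]
tool_rot: [0.002, 0.171, 0.985, 0.003]
contact_force: [-7.9, -1.0, 16.3]
gripper_width: 0.135
grasp_force: 73.0
```

```bash
python3 - <<'E'
from h import *
im=manip.grab_frame("scene");cv2.imwrite("pics/s3.png",cv2.resize(im[230:330,300:450,::-1],None,fx=4,fy=4))
E
```

```text
(no output)
```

View pics/s3.png

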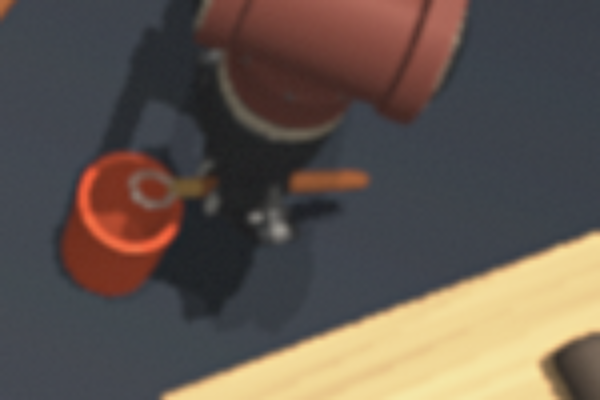

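The loop end at (131,187) has risen over the rim and the butt is at (367,181). I'll compute the tilt from those pixels.

```bash
cat >> h.py <<'E'
def onplane(c,uv,P,a):
    """ray meets the upright plane through P along world angle a -> (along, z)"""
    o,d=ray(c,uv);n=np.array([-np.sin(a),np.cos(a),0]);t=((np.array(P)-o)@n)/(d@n);X=o+t*d
    return np.array([(X-P)[:2]@[np.cos(a),np.sin(a)],X[2]])
E
python3 - <<'E'
from h import *
cs=cam("scene");st=manip.state();P=st["tool_pos"];a=-.345
b,l=onplane(cs,(391.7,275.3),P,a),onplane(cs,(332.7,276.7),P,a)
print(b,l,np.linalg.norm(l-b),np.degrees(np.arctan2(*(l-b)[::-1])))
E
```

```text
[-0.11777678  0.0465343 ] [0.06601745 0.13012015] 0.20190818356411921 24.455067834446726
```

Emit:
send_rows(increments=[{"dx": 0, "dy": 0, "dz": 0.008, "yaw": 0, "claw": 1}, {"dx": 0, "dy": 0, "dz": 0.016, "yaw": 0, "claw": 1}, {"dx": 0, "dy": 0, "dz": 0.024, "yaw": 0, "claw": 1}, {"dx": 0, "dy": 0, "dz": 0.024, "yaw": 0, "claw": 1}])

```text
time: 7.15
tool_pos: [0.464, 0.416, 0.0732]
tool_rot: [0.004, 0.171, 0.985, 0.003]
contact_force: [-4.7, -1.6, 19.5]
gripper_width: 0.136
grasp_force: 84.5
```

```bash
cat >> h.py <<'E'
def tilt(a,sat=(2,110,50),hi=(14,255,220),roi=None,show=False,Lb=.12):
    """tilt of the held tool from the handle's far (butt) pixels, seen by scene and top"""
    st=manip.state()
    for n in("scene","top"):
        im=manip.grab_frame(n);c=cam(n);P=st["tool_pos"]+[0,0,.012]
        u=proj(c,P);r=90;x,y=u.astype(int)
        for b in blobs(im,sat,hi,(max(x-r,0),max(y-r,0),x+r,y+r),15)[:6]:
            e=np.array([onplane(c,q,P,a) for q in ends(b)])
            print(n,cv2.contourArea(b),np.round(ends(b),1).tolist(),e.round(3).tolist(),"deg",np.degrees(np.arctan2(*(e[1]-e[0])[::-1])).round(1))
E
python3 - <<'E'
from h import *
st=manip.state();print(st["tool_pos"],st["contact_force"]);tilt(-.345)
E
```

```text
[0.46398433 0.41602249 0.07316817] [-4.70569289 -1.63530724 19.50583618]
scene 3071.5 [[420.7, 181.1], [358.5, 256.1]] [[-0.016, 0.552], [0.023, 0.249]] deg -82.7
scene 695.0 [[336.2, 268.7], [323.0, 302.4]] [[0.066, 0.189], [0.057, -0.101]] deg -91.6
scene 127.5 [[317.9, 206.9], [294.3, 238.5]] [[0.154, 0.52], [0.186, 0.408]] deg -74.1
scene 42.0 [[370.0, 279.0], [382.1, 280.3]] [[-0.055, 0.052], [-0.099, 0.017]] deg -142.3
scene 17.0 [[336.8, 274.2], [342.5, 277.8]] [[0.056, 0.146], [0.035, 0.108]] deg -119.8
top 7844.0 [[40.8, 197.1], [104.2, 312.1]] [[0.035, 0.418], [-0.327, -0.16]] deg -122.1
top 677.0 [[102.8, 193.6], [140.7, 199.2]] [[0.058, 0.182], [0.058, -0.096]] deg -89.9
top 53.0 [[193.4, 199.5], [199.8, 219.7]] [[0.099, -0.903], [-0.016, -1.341]] deg -104.7
top 25.0 [[109.5, 197.8], [111.8, 205.1]] [[0.05, 0.135], [0.032, 0.104]] deg -120.5
```

Emit:
send_rows(increments=[{"dx": 0, "dy": 0, "dz": -0.1, "yaw": 0, "claw": 1}, {"dx": 0, "dy": 0, "dz": -0.2, "yaw": 0, "claw": 1}, {"dx": 0, "dy": 0, "dz": -0.3, "yaw": 0, "claw": 1}, {"dx": 0, "dy": 0, "dz": -0.37, "yaw": 0, "claw": 1}, {"dx": 0, "dy": 0, "dz": -0.37, "yaw": 0, "claw": 1}])

```text
time: 7.88
tool_pos: [0.4621, 0.4147, 0.2567]
tool_rot: [0.004, 0.171, 0.985, 0.003]
contact_force: [-0.4, -1.2, 0.1]
gripper_width: 0.131
grasp_force: 81.3
```

```bash
python3 - <<'E'
from h import *
go([.671,-.367,.25])
im=manip.grab_frame("scene");cv2.imwrite("pics/s4.png",cv2.resize(im[170:310,270:470,::-1],None,fx=4,fy=4))
tilt(-.345)
E
```

```text
row dx,dy,dz,yaw [-0.92  -1.331  0.008] 0.0 dist rows 12.9 j6 -0.62 t 7.9
scene 4050.0 [[372.6, 205.4], [460.5, 168.1]] [[0.051, 0.487], [-0.078, 0.569]] deg 147.7
scene 765.5 [[336.9, 268.9], [322.2, 302.1]] [[0.063, 0.179], [0.06, -0.107]] deg -90.6
scene 128.5 [[317.9, 207.0], [294.3, 238.5]] [[0.155, 0.515], [0.187, 0.402]] deg -74.0
scene 43.5 [[390.5, 251.0], [403.0, 254.1]] [[-0.057, 0.237], [-0.101, 0.2]] deg -139.0
top 5388.5 [[6.5, 192.2], [59.3, 314.1]] [[0.041, 0.513], [-0.242, 0.171]] deg -129.6
top 767.0 [[102.8, 193.1], [140.3, 199.1]] [[0.062, 0.189], [0.061, -0.083]] deg -90.1
```

View pics/s4.png

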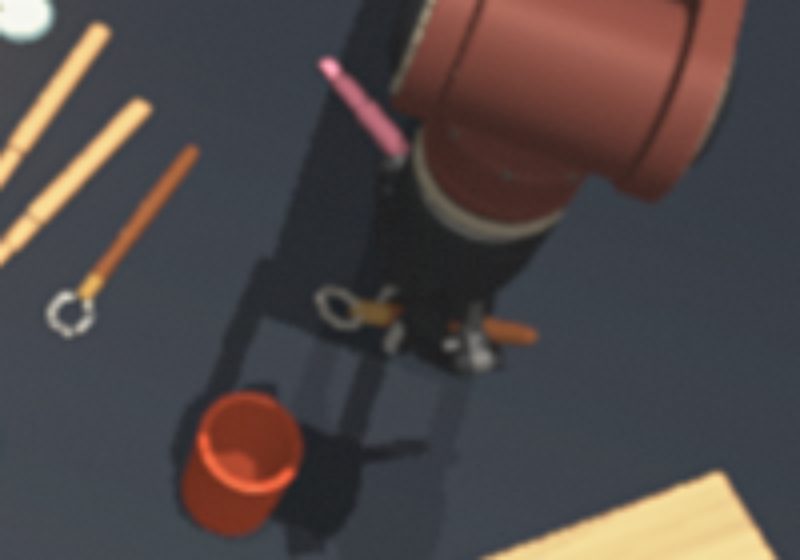

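The tool is in the grip with its butt (535,335) down and its loop (340,305) up, at about 40°. On to the green pot.

Emit:
send_rows(increments=[{"dx": -0.46, "dy": -0.665, "dz": 0, "yaw": 0, "claw": 1}, {"dx": -0.46, "dy": -0.665, "dz": 0, "yaw": 0, "claw": 1}, {"dx": -0.46, "dy": -0.665, "dz": 0, "yaw": 0, "claw": 1}, {"dx": -0.46, "dy": -0.665, "dz": 0, "yaw": 0, "claw": 1}, {"dx": -0.46, "dy": -0.665, "dz": 0, "yaw": 0, "claw": 1}, {"dx": -0.46, "dy": -0.665, "dz": 0, "yaw": 0, "claw": 1}, {"dx": -0.46, "dy": -0.665, "dz": 0, "yaw": 0, "claw": 1}, {"dx": -0.46, "dy": -0.665, "dz": 0, "yaw": 0, "claw": 1}])

```text
time: 9.02
tool_pos: [0.5641, 0.022, 0.2479]
tool_rot: [-0.002, 0.172, 0.985, -0.0]
contact_force: [-0.1, -0.1, -0.2]
gripper_width: 0.139
grasp_force: 62.2
```

Emit:
send_rows(increments=[{"dx": -0.466, "dy": -0.664, "dz": 0, "yaw": 0, "claw": 1}, {"dx": -0.466, "dy": -0.664, "dz": 0, "yaw": 0, "claw": 1}, {"dx": -0.466, "dy": -0.664, "dz": 0, "yaw": 0, "claw": 1}, {"dx": -0.466, "dy": -0.664, "dz": 0, "yaw": 0, "claw": 1}, {"dx": -0.466, "dy": -0.664, "dz": 0, "yaw": 0, "claw": 1}, {"dx": -0.466, "dy": -0.664, "dz": 0, "yaw": 0, "claw": 1}, {"dx": -0.466, "dy": -0.664, "dz": 0, "yaw": 0, "claw": 1}, {"dx": -0.466, "dy": -0.664, "dz": 0, "yaw": 0, "claw": 1}, {"dx": -0.466, "dy": -0.664, "dz": 0, "yaw": 0, "claw": 1}])

```text
time: 10.15
tool_pos: [0.673, -0.365, 0.249]
tool_rot: [-0.001, 0.169, 0.986, 0.001]
contact_force: [0.8, -0.0, -0.7]
gripper_width: 0.14
grasp_force: 62.3
```

```bash
python3 - <<'E'
from h import *
go([.675,-.369,.143]);tilt(-.345)
im=manip.grab_frame("top");cv2.imwrite("pics/t5.png",cv2.resize(im[90:250,300:500,::-1],None,fx=3.5,fy=3.5))
E
```

```text
row dx,dy,dz,yaw [-0.007 -0.007  0.212] 0.0 dist rows 1.7 j6 -1.82 t 10.2
scene 1675.5 [[123.2, 18.4], [243.2, 1.4]] [[0.033, 0.468], [-0.284, 0.481]] deg 177.5
scene 308.0 [[154.4, 38.1], [184.9, 35.3]] [[-0.032, 0.4], [-0.116, 0.398]] deg -178.9
scene 42.0 [[128.9, 47.5], [133.0, 55.5]] [[0.043, 0.379], [0.039, 0.351]] deg -97.8
scene 24.5 [[162.2, 79.6], [188.2, 89.4]] [[-0.022, 0.252], [-0.094, 0.2]] deg -143.8
top 9619.0 [[519.3, 46.6], [422.5, 222.8]] [[0.069, 0.485], [-0.229, 0.351]] deg -155.9
```

View pics/t5.png

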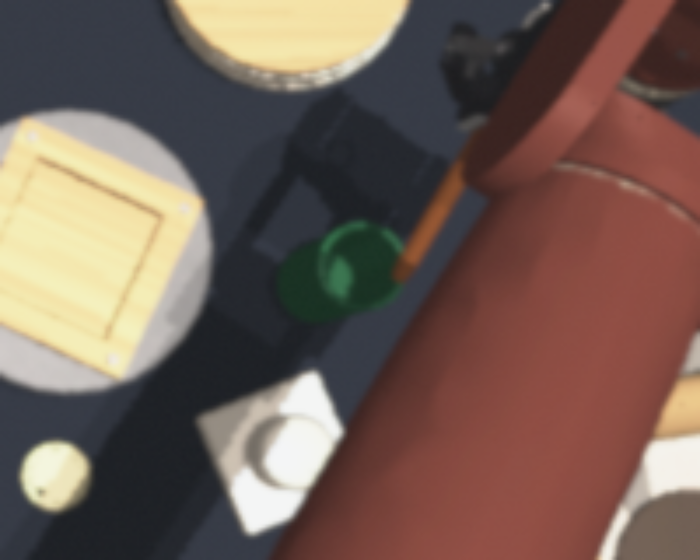

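Emit:
send_rows(increments=[{"dx": 0, "dy": 0, "dz": 0.1, "yaw": 0, "claw": 1}, {"dx": 0, "dy": 0, "dz": 0.17, "yaw": 0, "claw": 1}, {"dx": 0, "dy": 0, "dz": 0.2, "yaw": 0, "claw": 1}, {"dx": 0, "dy": 0, "dz": 0.224, "yaw": 0, "claw": 1}, {"dx": 0.01, "dy": 0, "dz": 0.224, "yaw": 0, "claw": 1}, {"dx": 0.02, "dy": 0, "dz": 0.22, "yaw": 0, "claw": 1}, {"dx": 0.035, "dy": 0, "dz": 0.21, "yaw": 0, "claw": 1}, {"dx": 0.05, "dy": 0, "dz": 0.2, "yaw": 0, "claw": 1}, {"dx": 0.05, "dy": 0, "dz": 0.2, "yaw": 0, "claw": 1}])

```text
time: 11.42
tool_pos: [0.653, -0.3602, 0.1557]
tool_rot: [0.006, 0.17, 0.985, -0.002]
contact_force: [6.8, -4.5, 4.0]
gripper_width: 0.143
grasp_force: 61.2
```

```bash
python3 - <<'E'
from h import *
go([.63,-.351,.16]);tilt(-.345)
E
```

```text
row dx,dy,dz,yaw [ 0.049  0.002 -0.009] 0.0 dist rows 0.4 j6 -1.83 t 11.4
scene 2653.0 [[132.5, 40.9], [257.2, 14.5]] [[0.049, 0.397], [-0.301, 0.437]] deg 173.4
scene 76.5 [[127.4, 52.3], [139.8, 50.1]] [[0.072, 0.362], [0.037, 0.365]] deg 175.8
scene 40.0 [[171.6, 101.8], [191.9, 112.2]] [[-0.012, 0.153], [-0.07, 0.093]] deg -134.1
top 10932.5 [[498.7, 87.4], [396.3, 238.7]] [[0.03, 0.459], [-0.247, 0.238]] deg -141.4
```

Emit:
send_rows(increments=[{"dx": 0.015, "dy": 0, "dz": -0.008, "yaw": 0, "claw": 1}, {"dx": 0.03, "dy": 0, "dz": -0.016, "yaw": 0, "claw": 1}, {"dx": 0.045, "dy": 0, "dz": -0.02, "yaw": 0, "claw": 1}, {"dx": 0.06, "dy": 0, "dz": -0.024, "yaw": 0, "claw": 1}, {"dx": 0.075, "dy": 0, "dz": -0.026, "yaw": 0, "claw": 1}, {"dx": 0.09, "dy": 0, "dz": -0.026, "yaw": 0, "claw": 1}, {"dx": 0.09, "dy": 0, "dz": -0.026, "yaw": 0, "claw": 1}])

```text
time: 12.4
tool_pos: [0.609, -0.3448, 0.1668]
tool_rot: [0.004, 0.17, 0.985, -0.002]
contact_force: [4.4, -3.6, 1.8]
gripper_width: 0.139
grasp_force: 62.6
```

```bash
python3 - <<'E'
from h import *
go([.61,-.345,.14]);tilt(-.345)
E
```

```text
row dx,dy,dz,yaw [-0.002  0.     0.054] 0.0 dist rows 0.4 j6 -1.85 t 12.4
scene 2385.5 [[146.8, 28.5], [270.0, 10.9]] [[0.048, 0.43], [-0.291, 0.444]] deg 177.6
scene 325.0 [[127.8, 47.7], [166.9, 46.7]] [[0.114, 0.377], [0.007, 0.366]] deg -174.3
scene 20.5 [[199.0, 28.4], [211.8, 26.7]] [[-0.091, 0.413], [-0.126, 0.414]] deg 178.4
scene 17.5 [[183.8, 102.1], [191.6, 112.5]] [[-0.004, 0.144], [-0.022, 0.091]] deg -108.9
top 10791.5 [[494.1, 110.6], [392.7, 256.2]] [[0.033, 0.469], [-0.239, 0.252]] deg -141.4
```

Emit:
send_rows(increments=[{"dx": 0, "dy": 0, "dz": 0.02, "yaw": 0, "claw": 1}, {"dx": 0, "dy": 0, "dz": 0.04, "yaw": 0, "claw": 1}, {"dx": 0, "dy": 0, "dz": 0.06, "yaw": 0, "claw": 1}, {"dx": 0, "dy": 0, "dz": 0.075, "yaw": 0, "claw": 1}, {"dx": 0, "dy": 0, "dz": 0.075, "yaw": 0, "claw": 1}, {"dx": 0, "dy": 0, "dz": 0.075, "yaw": 0, "claw": 0.4}, {"dx": 0, "dy": 0, "dz": 0.075, "yaw": 0, "claw": 0.4}, {"dx": 0, "dy": 0, "dz": 0.075, "yaw": 0, "claw": 0.4}, {"dx": 0, "dy": 0, "dz": 0, "yaw": 0, "claw": 0.4}, {"dx": 0, "dy": 0, "dz": -0.1, "yaw": 0, "claw": 0.4}, {"dx": 0, "dy": 0, "dz": -0.2, "yaw": 0, "claw": 0.4}, {"dx": 0, "dy": 0, "dz": -0.3, "yaw": 0, "claw": 0.4}])

```text
time: 14.0
tool_pos: [0.6066, -0.343, 0.3147]
tool_rot: [-0.0, 0.17, 0.985, 0.0]
contact_force: [0.5, 0.1, -0.1]
gripper_width: 0.299
grasp_force: 0.0
```

```bash
python3 - <<'E'
from h import *
import json
st=manip.state();im=manip.grab_frame("wrist");json.dump({k:np.array(v).tolist() for k,v in st.items()},open("w3.json","w"))
cv2.imwrite("pics/w3.png",im[:,:,::-1]);T=manip.grab_frame("top");cv2.imwrite("pics/t6.png",T[:,:,::-1])
S=manip.grab_frame("scene");cv2.imwrite("pics/s6.png",S[:,:,::-1])
cv2.imwrite("pics/m6.png",np.hstack([cv2.resize(im,(400,300)),cv2.resize(S[60:210,130:330],(400,300))])[:,:,::-1])
E
```

```text
(no output)
```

View pics/m6.png

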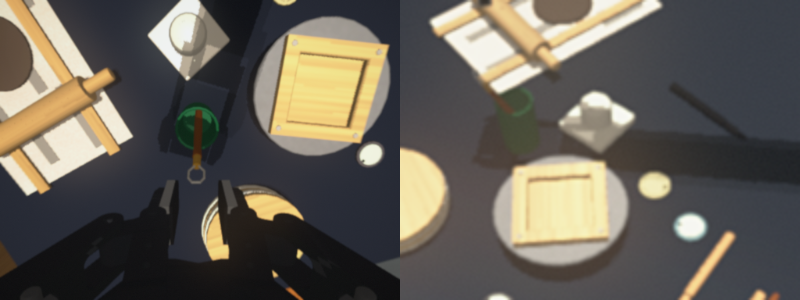

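loop_2 stands in the green pot, leaning with its loop up at (196,174). The wheel is clear and the mould lies at (188,38) in the left panel. Mould next.

```bash
python3 - <<'E'
from h import *
import json
W=cv2.imread("pics/w3.png")[:,:,::-1].copy();c=cam("wrist",json.load(open("w3.json")))
T=cv2.imread("pics/top0.png")[:,:,::-1].copy();T6=cv2.imread("pics/t6.png")[:,:,::-1].copy();ct=cam("top")
def quad(nm,c,im,lo,hi,roi,z):
    b=blobs(im,lo,hi,roi,300)
    if not b: print(nm,"none");return
    h=cv2.convexHull(np.vstack(b[:1]));w=np.array([onz(c,p[0],z)[:2] for p in h]).astype(np.float32)
    r=cv2.minAreaRect(w*1000);print(nm,cv2.contourArea(b[0]),np.round(r[0],1),np.round(r[1],1),round(r[2],1),cv2.boundingRect(h))
quad("mould w",c,W,(0,0,110),(180,70,255),(175,0,310,110),.018)
quad("mould t",ct,T,(0,0,120),(180,70,255),(350,190,410,245),.018)
quad("mould t6",ct,T6,(0,0,120),(180,70,255),(350,190,410,245),.018)
quad("adapt w",c,W,(8,60,110),(30,220,255),(325,20,512,200),.073)
quad("adapt t",ct,T,(8,60,110),(30,220,255),(275,115,365,205),.073)
quad("adapt t6",ct,T6,(8,60,110),(30,220,255),(275,115,365,205),.073)
E
```

```text
mould w 5994.5 [ 465.2 -310.6] [100.9 100.9] 22.3 (189, 0, 104, 103)
mould t 1341.0 [ 464.1 -308.6] [103.8 104.3] 22.4 (357, 196, 47, 47)
mould t6 1297.5 [ 463.8 -308.7] [102.8 104.6] 22.6 (358, 196, 47, 47)
adapt w 15984.0 [ 619.1 -135.9] [157.1 152.8] 64.7 (343, 43, 155, 141)
adapt t 3118.5 [ 607.2 -129.3] [151.  175.1] 64.8 (283, 123, 75, 75)
adapt t6 2998.0 [ 617.7 -134.3] [150.9 151.9] 64.8 (283, 123, 75, 75)
```

```bash
python3 - <<'E'
from h import *
go([.4645,-.3095,.024])
E
```

```text
row dx,dy,dz,yaw [ 0.298 -0.03   0.587] 0.0 dist rows 5.3 j6 -1.85 t 14.2
```

Emit:
send_rows(increments=[{"dx": 0.15, "dy": -0.015, "dz": 0, "yaw": 0, "claw": -1}, {"dx": 0.298, "dy": -0.03, "dz": 0.05, "yaw": 0, "claw": -1}, {"dx": 0.298, "dy": -0.03, "dz": 0.15, "yaw": 0, "claw": -1}, {"dx": 0.298, "dy": -0.03, "dz": 0.25, "yaw": 0, "claw": -1}, {"dx": 0.298, "dy": -0.03, "dz": 0.35, "yaw": 0, "claw": -1}, {"dx": 0.298, "dy": -0.03, "dz": 0.43, "yaw": 0, "claw": -1}, {"dx": 0.298, "dy": -0.03, "dz": 0.5, "yaw": 0, "claw": -1}, {"dx": 0.298, "dy": -0.03, "dz": 0.55, "yaw": 0, "claw": -1}, {"dx": 0.298, "dy": -0.03, "dz": 0.587, "yaw": 0, "claw": -1}, {"dx": 0.298, "dy": -0.03, "dz": 0.587, "yaw": 0, "claw": -1}, {"dx": 0.298, "dy": -0.03, "dz": 0.587, "yaw": 0, "claw": 1}, {"dx": 0.298, "dy": -0.03, "dz": 0.587, "yaw": 0, "claw": 1}, {"dx": 0.298, "dy": -0.03, "dz": 0.587, "yaw": 0, "claw": 1}, {"dx": 0.298, "dy": -0.03, "dz": 0.55, "yaw": 0, "claw": 1}, {"dx": 0.298, "dy": -0.03, "dz": 0.4, "yaw": 0, "claw": 1}, {"dx": 0.298, "dy": -0.03, "dz": 0.25, "yaw": 0, "claw": 1}, {"dx": 0.298, "dy": -0.03, "dz": 0.2, "yaw": 0, "claw": 1}])

```text
time: 16.27
tool_pos: [0.4616, -0.3074, 0.2167]
tool_rot: [0.001, 0.17, 0.985, -0.001]
contact_force: [0.3, -0.3, -3.0]
gripper_width: 0.676
grasp_force: 66.2
```

```bash
python3 - <<'E'
from h import *
import json
go([.618,-.135,.2],yaw(manip.state())-np.radians(47.6))
st=manip.state();im=manip.grab_frame("wrist");json.dump({k:np.array(v).tolist() for k,v in st.items()},open("w4.json","w"))
cv2.imwrite("pics/w4.png",im[:,:,::-1]);T=manip.grab_frame("top");cv2.imwrite("pics/t7.png",T[:,:,::-1])
S=manip.grab_frame("scene");
cv2.imwrite("pics/m7.png",np.hstack([cv2.resize(im,(400,300)),cv2.resize(S[30:180,130:330],(400,300))])[:,:,::-1])
E
```

```text
row dx,dy,dz,yaw [-0.179  0.43   0.034] 0.554 dist rows 3.7 j6 -1.95 t 16.3
```

View pics/m7.png

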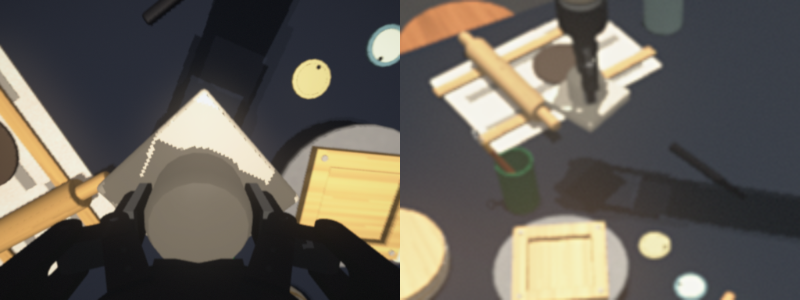

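The mould is held by its hump, with foot corners in the wrist panel at (205,90), (100,190) and (297,205). I'll measure its offset in the grip.

```bash
python3 - <<'E'
from h import *
import json
st=json.load(open("w4.json"));W=cv2.imread("pics/w4.png");g=cv2.cvtColor(W,cv2.COLOR_BGR2GRAY)
p=manip.camera_params("wrist");K=np.array(p["camera_matrix"]);E=np.linalg.inv(np.array(p["tool_from_camera"]))
c=(K,E)   # tool frame as world
def edge(u0,u1,inside):
    # strongest gradient across the line between u0,u1
    u0,u1=map(np.array,(u0,u1));d=(u1-u0)/np.linalg.norm(u1-u0);n=np.array([-d[1],d[0]])
    if n@(np.array(inside)-u0)<0:n=-n
    pts=[]
    for t in np.linspace(.15,.85,40):
        q=u0+t*(u1-u0);s=np.arange(-14,15,.5);v=cv2.remap(cv2.GaussianBlur(g,(3,3),0),(q[0]+s*n[0]).astype(np.float32)[None],(q[1]+s*n[1]).astype(np.float32)[None],1)[0].astype(float)
        k=np.argmax(np.diff(v));pts.append(q+s[k]*n)
    pts=np.array(pts,np.float32);return pts
for z in(.003,.021):
    L=[]
    for e in(((262,115),(128,243)),((262,115),(365,243))):
        P=np.array([onz(c,u,z)[:2] for u in edge(*e,(255,240))])
        f=cv2.fitLine((P*1000).astype(np.float32),cv2.DIST_HUBER,0,.01,.01).ravel();L.append(f)
    d1,d2=L[0][:2],L[1][:2];X=np.linalg.solve(np.c_[d1,-d2],L[1][2:]-L[0][2:]);C=L[0][2:]+X[0]*d1
    a1,a2=[np.degrees(np.arctan2(f[1],f[0]))%90 for f in L]
    s1=d1 if d1@(L[0][2:]-C)>0 else -d1; s2=d2 if d2@(L[1][2:]-C)>0 else -d2
    print("z",z,"corner",C,"angles",a1,a2,"centre tool mm",C+50*s1+50*s2)
print("yaw",np.degrees(yaw(st)))
E
```

```text
z 0.003 corner [66.95655    3.7695236] angles 48.60342 48.13399 centre tool mm [-3.3421783 -0.3684616]
z 0.021 corner [66.71884    4.2722054] angles 48.603424 48.13399 centre tool mm [-3.5798874   0.13422012]
yaw 70.41997731818314
```

```bash
python3 - <<'E'
from h import *
T=cv2.imread("pics/t7.png")[:,:,::-1].copy();ct=cam("top")
b=blobs(T,(8,60,110),(30,220,255),(275,115,365,205),300)[0];h=cv2.convexHull(b)
r=cv2.minAreaRect(np.array([onz(ct,p[0],.073)[:2]*1000 for p in h]).astype(np.float32));print(r)
g=blobs(T,(0,0,90),(180,60,255),(265,105,375,215),300)
if g:
    h=cv2.convexHull(np.vstack(g));e=cv2.fitEllipse(h);print("head",e,onz(ct,e[0],.057))
go([.617,-.1319,.125],yaw(manip.state())-np.radians(47.4))
E
```

```text
((617.7059326171875, -134.26712036132812), (150.87074279785156, 151.9329376220703), 64.84249877929688)
head ((319.42864990234375, 161.36248779296875), (81.75567626953125, 82.88445281982422), 108.846435546875) [ 0.61754297 -0.13488883  0.057     ]
row dx,dy,dz,yaw [-0.17   0.437  0.186] 0.552 dist rows 4.0 j6 -1.95 t 16.4
```

Emit:
send_rows(increments=[{"dx": -0.04, "dy": 0.11, "dz": 0, "yaw": 0.11, "claw": 1}, {"dx": -0.09, "dy": 0.22, "dz": 0, "yaw": 0.22, "claw": 1}, {"dx": -0.13, "dy": 0.33, "dz": 0.0, "yaw": 0.33, "claw": 1}, {"dx": -0.17, "dy": 0.437, "dz": 0.0, "yaw": 0.44, "claw": 1}, {"dx": -0.17, "dy": 0.437, "dz": 0.05, "yaw": 0.552, "claw": 1}, {"dx": -0.17, "dy": 0.437, "dz": 0.12, "yaw": 0.552, "claw": 1}, {"dx": -0.17, "dy": 0.437, "dz": 0.186, "yaw": 0.552, "claw": 1}, {"dx": -0.17, "dy": 0.437, "dz": 0.186, "yaw": 0.552, "claw": 1}, {"dx": -0.17, "dy": 0.437, "dz": 0.186, "yaw": 0.552, "claw": 1}])

```text
time: 17.55
tool_pos: [0.6147, -0.1301, 0.1203]
tool_rot: [-0.0, 0.552, 0.834, -0.0]
contact_force: [0.5, -0.1, -3.0]
gripper_width: 0.684
grasp_force: 66.5
```

```bash
python3 - <<'E'
from h import *
import json
st=manip.state();print(st["tool_pos"],np.degrees(yaw(st)),st["contact_force"],st["gripper_width"])
W=manip.grab_frame("wrist");cv2.imwrite("pics/w5.png",W[:,:,::-1]);json.dump({k:np.array(v).tolist() for k,v in st.items()},open("w5.json","w"))
go([.6168,-.1316,.079])
E
```

```text
[ 0.61473404 -0.13014396  0.12025562] 22.969769500507127 [ 0.46242311 -0.0566189  -2.97270415] 0.6837515597192488
row dx,dy,dz,yaw [-0.003  0.001  0.085] 0.0 dist rows 0.7 j6 -0.73 t 17.6
```

View pics/w5.png

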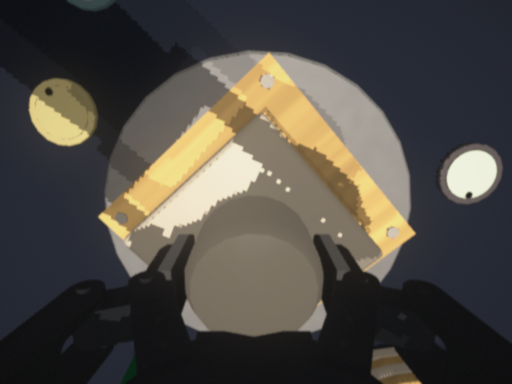

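The mould is parallel over the recess. The adaptor's corners are at (269,53), (99,217) and (414,233), with the mould's corner near (263,115). I'll measure the residual offset.

```bash
python3 - <<'E'
from h import *
W=cv2.imread("pics/w5.png")[:,:,::-1].copy()
p=manip.camera_params("wrist");c=(np.array(p["camera_matrix"]),np.linalg.inv(np.array(p["tool_from_camera"])))
m=cv2.inRange(cv2.cvtColor(W,cv2.COLOR_RGB2HSV),(8,80,40),(30,255,255))
def scan(e,ins,rng,first):
    u0,u1=map(np.array,e);d=(u1-u0)/np.linalg.norm(u1-u0);n=np.array([-d[1],d[0]])
    if n@(np.array(ins)-u0)<0:n=-n
    P=[]
    for t in np.linspace(.15,.85,40):
        q=u0+t*(u1-u0);s=np.arange(*rng,.5);v=m[(q[1]+s*n[1]).round().astype(int),(q[0]+s*n[0]).round().astype(int)]>0
        k=np.flatnonzero(v)
        if len(k):P.append(q+s[k[0] if first else k[-1]]*n)
    return P
def cen(z,h,first,rng):
    L=[]
    for e in(((269,53),(99,217)),((269,53),(414,233))):
        P=np.array([onz(c,u,z)[:2]*1000 for u in scan(e,(255,240),rng,first)],np.float32);L.append(cv2.fitLine(P,cv2.DIST_HUBER,0,.01,.01).ravel())
    d1,d2=L[0][:2],L[1][:2];X=np.linalg.solve(np.c_[d1,-d2],L[1][2:]-L[0][2:]);C=L[0][2:]+X[0]*d1
    s1=d1*np.sign(d1@(L[0][2:]-C));s2=d2*np.sign(d2@(L[1][2:]-C))
    print(z,C,[np.degrees(np.arctan2(f[1],f[0]))%90 for f in L],"centre",C+h*(s1+s2))
cen(.0473,75,True,(-12,15))
for z in(.003,.021): cen(z,50,False,(15,65))
E
```

```text
0.0473 [98.84215   8.590378] [np.float32(48.43982), np.float32(48.308624)] centre [-6.9186935  2.354774 ]
0.003 [67.01761    3.3682003] [np.float32(48.086132), np.float32(47.90835)] centre [-3.486702   -0.32337165]
0.021 [66.8138    3.809822] [np.float32(48.086132), np.float32(47.90835)] centre [-3.6905136   0.11825013]
```

Emit:
send_rows(increments=[{"dx": -0.006, "dy": 0.0045, "dz": 0.02, "yaw": 0.004, "claw": 1}, {"dx": -0.006, "dy": 0.0045, "dz": 0.045, "yaw": 0.004, "claw": 1}, {"dx": -0.006, "dy": 0.0045, "dz": 0.055, "yaw": 0.004, "claw": 1}, {"dx": -0.006, "dy": 0.0045, "dz": 0.065, "yaw": 0.004, "claw": 1}, {"dx": -0.006, "dy": 0.0045, "dz": 0.075, "yaw": 0.004, "claw": 1}, {"dx": -0.006, "dy": 0.0045, "dz": 0.078, "yaw": 0.004, "claw": 1}, {"dx": -0.006, "dy": 0.0045, "dz": 0.078, "yaw": 0.004, "claw": 1}])

```text
time: 18.48
tool_pos: [0.6186, -0.1322, 0.0828]
tool_rot: [0.0, 0.555, 0.832, -0.0]
contact_force: [-2.5, 1.0, 4.6]
gripper_width: 0.679
grasp_force: 67.2
```

Seated: the TCP is at 82.8 mm, against the expected 82.2. I'll re-grip centred on the axis with the wrist turned back.

Emit:
send_rows(increments=[{"dx": 0, "dy": 0, "dz": 0, "yaw": 0, "claw": 0.2}, {"dx": 0, "dy": 0, "dz": 0, "yaw": 0, "claw": -1}, {"dx": 0, "dy": 0, "dz": -0.01, "yaw": 0, "claw": -1}, {"dx": -0.007, "dy": 0, "dz": -0.01, "yaw": -0.12, "claw": -1}, {"dx": -0.007, "dy": 0, "dz": -0.01, "yaw": -0.24, "claw": -1}, {"dx": -0.007, "dy": 0, "dz": -0.01, "yaw": -0.36, "claw": -1}, {"dx": -0.007, "dy": 0, "dz": -0.01, "yaw": -0.48, "claw": -1}, {"dx": -0.007, "dy": 0, "dz": -0.01, "yaw": -0.6, "claw": -1}, {"dx": -0.007, "dy": 0, "dz": -0.01, "yaw": -0.72, "claw": -1}, {"dx": -0.007, "dy": 0, "dz": -0.01, "yaw": -0.84, "claw": -1}, {"dx": -0.007, "dy": 0, "dz": -0.01, "yaw": -0.96, "claw": -1}, {"dx": -0.007, "dy": 0, "dz": -0.01, "yaw": -0.98, "claw": -1}, {"dx": -0.007, "dy": 0, "dz": -0.01, "yaw": -0.98, "claw": 1}, {"dx": -0.007, "dy": 0, "dz": -0.01, "yaw": -0.98, "claw": 1}, {"dx": -0.007, "dy": 0, "dz": -0.01, "yaw": -0.98, "claw": 1}])

```text
time: 20.35
tool_pos: [0.6201, -0.1355, 0.087]
tool_rot: [0.001, -0.146, 0.989, -0.0]
contact_force: [-0.5, -0.8, 2.6]
gripper_width: 0.68
grasp_force: 65.0
```

```bash
python3 - <<'E'
from h import *
st=manip.state();print(st["time"],st["tool_pos"],st["contact_force"],st["joint_pos"][5],np.degrees(yaw(st)),st["gripper_width"])
E
```

```text
20.35 [ 0.62005526 -0.13551099  0.08702717] [-0.50520405 -0.8494798   2.63851399] -2.196243751076608 106.79356698271613 0.6797853700837889
```

Emit:
send_rows(increments=[{"dx": 0, "dy": 0, "dz": 0, "yaw": 0.05, "claw": 1}, {"dx": 0, "dy": 0, "dz": 0, "yaw": 0.15, "claw": 1}, {"dx": 0, "dy": 0, "dz": 0, "yaw": 0.27, "claw": 1}, {"dx": 0, "dy": 0, "dz": 0, "yaw": 0.39, "claw": 1}, {"dx": 0, "dy": 0, "dz": 0, "yaw": 0.51, "claw": 1}, {"dx": 0, "dy": 0, "dz": 0, "yaw": 0.63, "claw": 1}, {"dx": 0, "dy": 0, "dz": 0, "yaw": 0.75, "claw": 1}, {"dx": 0, "dy": 0, "dz": 0, "yaw": 0.87, "claw": 1}, {"dx": 0, "dy": 0, "dz": 0, "yaw": 1, "claw": 1}])

```text
time: 21.48
tool_pos: [0.6196, -0.1355, 0.0871]
tool_rot: [0.0, 0.567, 0.824, -0.0]
contact_force: [-2.4, 0.4, 4.3]
gripper_width: 0.682
grasp_force: 65.1
```

Emit:
send_rows(increments=[{"dx": 0, "dy": 0, "dz": 0, "yaw": 0.12, "claw": 1}, {"dx": 0, "dy": 0, "dz": 0, "yaw": 0.24, "claw": 1}, {"dx": 0, "dy": 0, "dz": 0, "yaw": 0.36, "claw": 1}, {"dx": 0, "dy": 0, "dz": 0, "yaw": 0.48, "claw": 1}, {"dx": 0, "dy": 0, "dz": 0, "yaw": 0.6, "claw": 1}, {"dx": 0, "dy": 0, "dz": 0, "yaw": 0.72, "claw": 1}, {"dx": 0, "dy": 0, "dz": 0, "yaw": 0.84, "claw": 1}, {"dx": 0, "dy": 0, "dz": 0, "yaw": 0.96, "claw": 1}, {"dx": 0, "dy": 0, "dz": 0, "yaw": 1, "claw": 1}, {"dx": 0, "dy": 0, "dz": 0, "yaw": 1, "claw": 1}])

```text
time: 22.72
tool_pos: [0.6197, -0.1352, 0.087]
tool_rot: [-0.0, 0.976, 0.22, 0.0]
contact_force: [-2.5, 0.6, 4.3]
gripper_width: 0.678
grasp_force: 65.2
```

```bash
python3 - <<'E'
from h import *
st=manip.state();print(st["time"],st["tool_pos"],st["contact_force"],st["joint_pos"][5],np.degrees(yaw(st)),st["gripper_width"])
E
```

```text
22.725 [ 0.61968359 -0.13516749  0.08702617] [-2.51592915  0.59817207  4.34632052] 0.7950742389982849 -64.59006675061755 0.6782298496300311
```

Emit:
send_rows(increments=[{"dx": 0, "dy": 0, "dz": 0, "yaw": 0.12, "claw": 1}, {"dx": 0, "dy": 0, "dz": 0, "yaw": 0.24, "claw": 1}, {"dx": 0, "dy": 0, "dz": 0, "yaw": 0.36, "claw": 1}, {"dx": 0, "dy": 0, "dz": 0, "yaw": 0.48, "claw": 1}, {"dx": 0, "dy": 0, "dz": 0, "yaw": 0.6, "claw": 1}, {"dx": 0, "dy": 0, "dz": 0, "yaw": 0.72, "claw": 1}, {"dx": 0, "dy": 0, "dz": 0, "yaw": 0.84, "claw": 1}, {"dx": 0, "dy": 0, "dz": 0, "yaw": 0.96, "claw": 1}, {"dx": 0, "dy": 0, "dz": 0, "yaw": 1, "claw": 1}, {"dx": 0, "dy": 0, "dz": 0, "yaw": 1, "claw": 1}])

```text
time: 23.98
tool_pos: [0.62, -0.1356, 0.087]
tool_rot: [0.0, 0.864, -0.504, 0.001]
contact_force: [-1.3, -1.0, 4.9]
gripper_width: 0.683
grasp_force: 65.2
```

Emit:
send_rows(increments=[{"dx": 0, "dy": 0, "dz": 0, "yaw": 0.12, "claw": 1}, {"dx": 0, "dy": 0, "dz": 0, "yaw": 0.24, "claw": 1}, {"dx": 0, "dy": 0, "dz": 0, "yaw": 0.36, "claw": 1}, {"dx": 0, "dy": 0, "dz": 0, "yaw": 0.36, "claw": 1}, {"dx": 0, "dy": 0, "dz": 0, "yaw": 0.36, "claw": 0.2}, {"dx": 0, "dy": 0, "dz": 0, "yaw": 0.36, "claw": -1}, {"dx": 0, "dy": 0, "dz": 0, "yaw": 0.36, "claw": -1}, {"dx": 0, "dy": 0, "dz": 0, "yaw": 0.24, "claw": -1}, {"dx": 0, "dy": 0, "dz": 0, "yaw": 0.12, "claw": -1}, {"dx": 0, "dy": 0, "dz": 0, "yaw": 0, "claw": -1}, {"dx": 0, "dy": 0, "dz": 0, "yaw": -0.12, "claw": -1}, {"dx": 0, "dy": 0, "dz": 0, "yaw": -0.24, "claw": -1}, {"dx": 0, "dy": 0, "dz": 0, "yaw": -0.36, "claw": -1}, {"dx": 0, "dy": 0, "dz": 0, "yaw": -0.48, "claw": -1}, {"dx": 0, "dy": 0, "dz": 0, "yaw": -0.6, "claw": -1}, {"dx": 0, "dy": 0, "dz": 0, "yaw": -0.64, "claw": -1}, {"dx": 0, "dy": 0, "dz": 0, "yaw": -0.64, "claw": 1}, {"dx": 0, "dy": 0, "dz": 0, "yaw": -0.64, "claw": 1}, {"dx": 0, "dy": 0, "dz": 0, "yaw": -0.64, "claw": 1}])

```text
time: 26.35
tool_pos: [0.6197, -0.1353, 0.0864]
tool_rot: [-0.0, 0.999, -0.049, 0.0]
contact_force: [0.3, 0.1, -0.0]
gripper_width: 0.678
grasp_force: 64.9
```

Emit:
send_rows(increments=[{"dx": 0, "dy": 0, "dz": 0, "yaw": 0.12, "claw": 1}, {"dx": 0, "dy": 0, "dz": 0, "yaw": 0.24, "claw": 1}, {"dx": 0, "dy": 0, "dz": 0, "yaw": 0.36, "claw": 1}, {"dx": 0, "dy": 0, "dz": 0, "yaw": 0.48, "claw": 1}, {"dx": 0, "dy": 0, "dz": 0, "yaw": 0.6, "claw": 1}, {"dx": 0, "dy": 0, "dz": 0, "yaw": 0.72, "claw": 1}, {"dx": 0, "dy": 0, "dz": 0, "yaw": 0.84, "claw": 1}, {"dx": 0, "dy": 0, "dz": 0, "yaw": 0.96, "claw": 1}, {"dx": 0, "dy": 0, "dz": 0, "yaw": 1, "claw": 1}, {"dx": 0, "dy": 0, "dz": 0, "yaw": 1, "claw": 1}])

```text
time: 27.6
tool_pos: [0.6197, -0.1352, 0.0865]
tool_rot: [0.0, -0.698, 0.716, -0.0]
contact_force: [-0.1, 0.8, 1.2]
gripper_width: 0.678
grasp_force: 65.0
```

```bash
python3 - <<'E'
from h import *
st=manip.state();print(st["time"],st["tool_pos"],st["contact_force"],st["joint_pos"][5],np.degrees(yaw(st)),st["gripper_width"])
E
```

```text
27.6 [ 0.61972379 -0.13522331  0.08646183] [-0.10592262  0.84094673  1.19618428] 2.834829778680399 178.5412473524526 0.6784656275605163
```

Emit:
send_rows(increments=[{"dx": 0, "dy": 0, "dz": 0, "yaw": 0, "claw": 0.2}, {"dx": 0, "dy": 0, "dz": 0, "yaw": 0, "claw": -1}, {"dx": 0, "dy": 0, "dz": 0, "yaw": 0, "claw": -1}, {"dx": 0, "dy": 0, "dz": -0.1, "yaw": 0, "claw": -1}, {"dx": 0, "dy": 0, "dz": -0.2, "yaw": 0, "claw": -1}, {"dx": 0, "dy": 0, "dz": -0.3, "yaw": -0.12, "claw": -1}, {"dx": -0.1, "dy": 0.07, "dz": -0.367, "yaw": -0.24, "claw": -1}, {"dx": -0.2, "dy": 0.14, "dz": -0.367, "yaw": -0.36, "claw": 0.1}, {"dx": -0.3, "dy": 0.21, "dz": -0.367, "yaw": -0.48, "claw": 0.1}, {"dx": -0.417, "dy": 0.271, "dz": -0.367, "yaw": -0.6, "claw": 0.1}, {"dx": -0.417, "dy": 0.271, "dz": -0.367, "yaw": -0.72, "claw": 0.1}, {"dx": -0.417, "dy": 0.271, "dz": -0.367, "yaw": -0.84, "claw": 0.1}, {"dx": -0.417, "dy": 0.271, "dz": -0.367, "yaw": -0.96, "claw": 0.1}, {"dx": -0.417, "dy": 0.271, "dz": -0.367, "yaw": -1, "claw": 0.1}])

```text
time: 29.35
tool_pos: [0.4892, 0.0767, 0.2697]
tool_rot: [0.0, 0.999, -0.047, -0.0]
contact_force: [-0.5, 0.4, 1.0]
gripper_width: 0.452
grasp_force: 0.0
```

Emit:
send_rows(increments=[{"dx": 0, "dy": 0, "dz": 0, "yaw": -0.12, "claw": 0.1}, {"dx": 0, "dy": 0, "dz": 0, "yaw": -0.24, "claw": 0.1}, {"dx": 0, "dy": 0, "dz": 0, "yaw": -0.38, "claw": 0.1}, {"dx": 0, "dy": 0, "dz": 0, "yaw": -0.38, "claw": 0.1}, {"dx": 0, "dy": 0, "dz": 0, "yaw": -0.38, "claw": 0.1}])

```text
time: 29.98
tool_pos: [0.4894, 0.0766, 0.2697]
tool_rot: [0.0, 0.972, 0.233, -0.0]
contact_force: [-0.2, 0.7, 0.3]
gripper_width: 0.453
grasp_force: 0.0
```

```bash
cat >> h.py <<'E'
def tools(c,im,z=.006,roi=None,lo=(8,60,110),hi=(30,220,255)):
    out=[]
    for b in blobs(im,lo,hi,roi,150):
        r=cv2.minAreaRect(b);w,h=sorted(r[1])
        if h/w<3: continue
        e=[onz(c,q,z)[:2] for q in ends(b)];e.sort(key=lambda p:p[0]);L=np.linalg.norm(e[1]-e[0])
        print(cv2.contourArea(b),np.round(e,4).tolist(),"L",L.round(3),"ang",np.degrees(np.arctan2(*(e[1]-e[0])[::-1])).round(1),"px",np.round(ends(b),0).tolist(),"rectW",round(w,1))
E
python3 - <<'E'
from h import *
st=manip.state();print(st["tool_pos"],np.degrees(yaw(st)),st["joint_pos"][5])
W=manip.grab_frame("wrist");cv2.imwrite("pics/w6.png",W[:,:,::-1]);c=cam("wrist",st);tools(c,W)
T=manip.grab_frame("top");cv2.imwrite("pics/t8.png",T[:,:,::-1]);print("top");tools(cam("top"),T,roi=(190,165,275,260))
S=manip.grab_frame("scene");cv2.imwrite("pics/s8.png",S[:,:,::-1]);print("scene");tools(cam("scene"),S,roi=(255,165,320,245))
b=blobs(T,(8,60,110),(30,220,255),(275,115,365,205),300)
r=cv2.minAreaRect(np.array([onz(cam("top"),p[0],.073)[:2]*1000 for p in np.vstack(b)]).astype(np.float32));print("adapt",r)
b=blobs(T,(0,0,110),(180,45,255),(290,130,350,195),100)
if b:print("mould",cv2.minAreaRect(np.array([onz(cam("top"),p[0],.079)[:2]*1000 for p in b[0]]).astype(np.float32)))
E
```

```text
[0.48940672 0.07663738 0.26971938] -63.00920365403555 1.1047373450592264
1748.0 [[0.4047, 0.1445], [0.5806, 0.2186]] L 0.191 ang 22.8 px [[183.0, 41.0], [182.0, 192.0]] rectW 13.0
1237.5 [[0.3857, 0.0231], [0.5547, 0.1104]] L 0.19 ang 27.3 px [[253.0, 103.0], [254.0, 240.0]] rectW 11.0
895.0 [[0.386, 0.159], [0.5338, 0.2227]] L 0.161 ang 23.4 px [[165.0, 76.0], [167.0, 199.0]] rectW 9.0
top
scene
438.5 [[0.3886, 0.1497], [0.5602, 0.2156]] L 0.184 ang 21.0 px [[316.0, 205.0], [282.0, 247.0]] rectW 12.6
213.0 [[0.385, 0.0209], [0.5552, 0.1094]] L 0.192 ang 27.5 px [[295.0, 176.0], [265.0, 219.0]] rectW 6.0
adapt ((617.4379272460938, -134.8406982421875), (151.4755859375, 152.48655700683594), 51.21947479248047)
mould ((617.521240234375, -134.90557861328125), (100.48804473876953, 100.91307067871094), 50.65956115722656)
```

The wheel has turned −6.5 rad (adaptor now at 51.2°) and the mould sits concentric. wood B has been knocked next to loop_1; I'll pick wood A first.

```bash
python3 - <<'E'
from h import *
go([.4919,.0772,.002],np.radians(117.4))
E
```

```text
row dx,dy,dz,yaw [0.005 0.001 0.536] -0.004 dist rows 4.3 j6 1.1 t 30.1
```

Emit:
send_rows(increments=[{"dx": 0.005, "dy": 0.001, "dz": 0.12, "yaw": -0.004, "claw": 0.1}, {"dx": 0.005, "dy": 0.001, "dz": 0.24, "yaw": -0.004, "claw": 0.1}, {"dx": 0.005, "dy": 0.001, "dz": 0.35, "yaw": -0.004, "claw": 0.1}, {"dx": 0.005, "dy": 0.001, "dz": 0.44, "yaw": -0.004, "claw": 0.1}, {"dx": 0.005, "dy": 0.001, "dz": 0.5, "yaw": -0.004, "claw": 0.1}, {"dx": 0.005, "dy": 0.001, "dz": 0.525, "yaw": -0.004, "claw": 0.1}, {"dx": 0.005, "dy": 0.001, "dz": 0.534, "yaw": -0.004, "claw": 0.1}, {"dx": 0.005, "dy": 0.001, "dz": 0.534, "yaw": -0.004, "claw": 0.1}, {"dx": 0.005, "dy": 0.001, "dz": 0.534, "yaw": -0.004, "claw": 1}, {"dx": 0.005, "dy": 0.001, "dz": 0.534, "yaw": -0.004, "claw": 1}, {"dx": 0.005, "dy": 0.001, "dz": 0.534, "yaw": -0.004, "claw": 1}])

```text
time: 31.5
tool_pos: [0.4934, 0.0774, 0.0045]
tool_rot: [0.0, 0.971, 0.237, 0.001]
contact_force: [-0.8, 0.5, 6.5]
gripper_width: 0.163
grasp_force: 60.8
```

Emit:
send_rows(increments=[{"dx": 0, "dy": 0, "dz": -0.05, "yaw": 0, "claw": 1}, {"dx": 0, "dy": 0, "dz": -0.15, "yaw": 0, "claw": 1}, {"dx": 0, "dy": 0, "dz": -0.27, "yaw": 0, "claw": 1}, {"dx": 0, "dy": 0, "dz": -0.39, "yaw": 0, "claw": 1}, {"dx": 0, "dy": 0, "dz": -0.39, "yaw": 0, "claw": 1}])

```text
time: 32.12
tool_pos: [0.4955, 0.0774, 0.2049]
tool_rot: [0.001, 0.971, 0.237, 0.006]
contact_force: [0.1, -0.4, -0.6]
gripper_width: 0.165
grasp_force: 60.1
```

```bash
python3 - <<'E'
from h import *
st=manip.state();print(st["tool_pos"],np.degrees(yaw(st)),st["contact_force"],st["gripper_width"])
O=np.array([.5185,.393])
for a in (27.4,):
    d=np.array([np.cos(np.radians(a)),np.sin(np.radians(a))]);g=O-.063*d;print(g);go([*g,.2])
W=manip.grab_frame("wrist");cv2.imwrite("pics/w7.png",W[:,:,::-1]);c=cam("wrist",st);tools(c,W,z=st["tool_pos"][2]+.002)
S=manip.grab_frame("scene");cv2.imwrite("pics/s9.png",S[:,:,::-1])
E
```

```text
[0.49547378 0.07742439 0.20486177] -62.53605036998364 [ 0.13255552 -0.42696675 -0.63745137] 0.1654592495382941
[0.46256763 0.36400741]
row dx,dy,dz,yaw [ 0.206 -0.539  0.009] 0.0 dist rows 4.6 j6 1.1 t 32.1
5966.0 [[0.449, 0.0534], [0.5575, 0.1089]] L 0.122 ang 27.1 px [[255.0, 105.0], [253.0, 336.0]] rectW 29.2
2342.0 [[0.4928, 0.1235], [0.5653, 0.154]] L 0.079 ang 22.8 px [[168.0, 36.0], [167.0, 213.0]] rectW 15.0
1305.5 [[0.4846, 0.1293], [0.5458, 0.1556]] L 0.067 ang 23.2 px [[147.0, 78.0], [149.0, 222.0]] rectW 11.1
```

Emit:
send_rows(increments=[{"dx": 0.05, "dy": -0.12, "dz": 0, "yaw": 0, "claw": 1}, {"dx": 0.1, "dy": -0.24, "dz": 0, "yaw": 0, "claw": 1}, {"dx": 0.15, "dy": -0.36, "dz": 0, "yaw": 0, "claw": 1}, {"dx": 0.18, "dy": -0.46, "dz": 0, "yaw": 0, "claw": 1}, {"dx": 0.206, "dy": -0.539, "dz": 0, "yaw": 0, "claw": 1}, {"dx": 0.206, "dy": -0.539, "dz": 0.06, "yaw": 0, "claw": 1}, {"dx": 0.206, "dy": -0.539, "dz": 0.14, "yaw": 0, "claw": 1}, {"dx": 0.206, "dy": -0.539, "dz": 0.19, "yaw": 0, "claw": 1}, {"dx": 0.206, "dy": -0.539, "dz": 0.2, "yaw": 0, "claw": 1}, {"dx": 0.206, "dy": -0.539, "dz": 0.21, "yaw": 0, "claw": 1}, {"dx": 0.206, "dy": -0.539, "dz": 0.22, "yaw": 0, "claw": 1}, {"dx": 0.206, "dy": -0.539, "dz": 0.23, "yaw": 0, "claw": 1}, {"dx": 0.206, "dy": -0.539, "dz": 0.24, "yaw": 0, "claw": 1}, {"dx": 0.206, "dy": -0.539, "dz": 0.25, "yaw": 0, "claw": 1}, {"dx": 0.206, "dy": -0.539, "dz": 0.256, "yaw": 0, "claw": 1}, {"dx": 0.206, "dy": -0.539, "dz": 0.256, "yaw": 0, "claw": 1}])

```text
time: 34.22
tool_pos: [0.4582, 0.3638, 0.0737]
tool_rot: [0.001, 0.971, 0.238, -0.002]
contact_force: [-14.6, -9.2, 31.1]
gripper_width: 0.161
grasp_force: 70.8
```

```bash
python3 - <<'E'
from h import *
st=manip.state();print(st["tool_pos"],np.degrees(yaw(st)),st["contact_force"],st["gripper_width"])
tilt(np.radians(27.4),(8,60,60),(30,220,255))
E
```

```text
[0.45819248 0.36384408 0.07366819] -62.52116318651774 [-14.59029311  -9.21395283  31.12289703] 0.16058753564951603
scene 3511.5 [[438.0, 317.4], [342.3, 342.0]] [[0.488, 1.158], [0.527, 1.356]] deg 79.0
scene 514.0 [[316.4, 205.6], [276.4, 252.2]] [[0.387, 0.964], [0.415, 0.979]] deg 27.8
scene 131.5 [[346.6, 254.8], [335.0, 275.5]] [[-0.001, 0.128], [0.077, 0.155]] deg 18.7
scene 25.5 [[260.2, 272.8], [260.7, 288.0]] [[0.423, 0.982], [0.423, 0.968]] deg -91.4
top 1008.0 [[37.7, 180.7], [119.8, 214.1]] [[0.074, 0.439], [0.014, 0.14]] deg -101.4
top 830.5 [[39.0, 238.5], [55.6, 308.0]] [[-0.031, 0.511], [-0.136, 0.548]] deg 160.9
top 663.5 [[189.9, 176.7], [214.4, 244.8]] [[0.31, -1.43], [-0.164, -1.049]] deg 141.2
top 218.5 [[132.5, 221.6], [153.6, 246.5]] [[-0.007, 0.076], [-0.087, 0.004]] deg -137.8
top 184.5 [[178.8, 138.9], [169.7, 152.2]] [[0.698, -1.87], [0.43, -1.1]] deg 109.2
top 76.5 [[194.0, 131.3], [216.0, 131.7]] [[1.324, -4.033], [8.502, -31.955]] deg -75.6
```

Emit:
send_rows(increments=[{"dx": 0, "dy": 0, "dz": -0.1, "yaw": 0, "claw": 1}, {"dx": 0, "dy": 0, "dz": -0.2, "yaw": 0, "claw": 1}, {"dx": 0, "dy": 0, "dz": -0.3, "yaw": 0, "claw": 1}, {"dx": 0, "dy": 0, "dz": -0.36, "yaw": 0, "claw": 1}, {"dx": 0, "dy": 0, "dz": -0.36, "yaw": 0, "claw": 1}])

```text
time: 34.95
tool_pos: [0.4596, 0.3643, 0.2507]
tool_rot: [-0.0, 0.971, 0.237, 0.001]
contact_force: [-0.8, -0.8, -0.2]
gripper_width: 0.163
grasp_force: 66.3
```

```bash
python3 - <<'E'
from h import *
st=manip.state();print(st["tool_pos"],np.degrees(yaw(st)),st["contact_force"],st["gripper_width"])
tilt(np.radians(27.4),(8,60,60),(30,220,255))
d=np.array([.888,.46]);O=np.array([.5185,.393]);go([*(O+(.090-.015)*d),.25])
E
```

```text
[0.45955441 0.36429661 0.2507085 ] -62.53781855699739 [-0.79072144 -0.79516031 -0.16743605] 0.1631959151108092
scene 1446.5 [[448.1, 305.1], [356.2, 322.8]] [[0.489, 1.155], [0.532, 1.326]] deg 75.8
scene 548.0 [[316.3, 205.5], [276.0, 251.9]] [[0.385, 0.963], [0.413, 0.978]] deg 28.4
scene 190.0 [[361.8, 223.4], [347.9, 248.5]] [[-0.008, 0.3], [0.068, 0.307]] deg 5.1
scene 19.0 [[430.6, 161.8], [414.6, 195.3]] [[0.704, 1.357], [0.66, 1.354]] deg -176.3
scene 17.5 [[326.5, 286.8], [334.2, 291.7]] [[0.177, 0.331], [-2.02, -5.665]] deg -110.1
top 1131.0 [[8.2, 177.4], [97.0, 196.5]] [[0.07, 0.516], [0.056, 0.227]] deg -92.7
top 1033.0 [[35.5, 243.3], [53.8, 283.4]] [[-0.04, 0.525], [-0.104, 0.527]] deg 178.7
top 303.5 [[104.4, 221.7], [132.3, 252.8]] [[-0.008, 0.253], [-0.09, 0.181]] deg -139.1
top 183.0 [[175.3, 137.8], [173.3, 153.3]] [[0.661, -1.681], [0.443, -1.216]] deg 115.1
top 36.0 [[125.6, 190.1], [123.6, 200.1]] [[0.09, 0.009], [0.055, 0.065]] deg 121.8
row dx,dy,dz,yaw [ 0.285  0.003 -0.008] 0.0 dist rows 2.3 j6 1.63 t 35.0
```

Emit:
send_rows(increments=[{"dx": 0.1, "dy": 0.001, "dz": 0, "yaw": 0, "claw": 1}, {"dx": 0.2, "dy": 0.002, "dz": 0, "yaw": 0, "claw": 1}, {"dx": 0.285, "dy": 0.003, "dz": 0, "yaw": 0, "claw": 1}, {"dx": 0.285, "dy": 0.003, "dz": 0, "yaw": 0, "claw": 1}, {"dx": 0.285, "dy": 0.003, "dz": 0.08, "yaw": 0, "claw": 1}, {"dx": 0.285, "dy": 0.003, "dz": 0.15, "yaw": 0, "claw": 1}, {"dx": 0.285, "dy": 0.003, "dz": 0.191, "yaw": 0, "claw": 1}, {"dx": 0.275, "dy": 0.003, "dz": 0.191, "yaw": 0, "claw": 1}, {"dx": 0.265, "dy": 0.003, "dz": 0.187, "yaw": 0, "claw": 1}, {"dx": 0.25, "dy": 0.003, "dz": 0.177, "yaw": 0, "claw": 1}, {"dx": 0.235, "dy": 0.003, "dz": 0.167, "yaw": 0, "claw": 1}, {"dx": 0.22, "dy": 0.003, "dz": 0.158, "yaw": 0, "claw": 1}, {"dx": 0.205, "dy": 0.003, "dz": 0.15, "yaw": 0, "claw": 1}, {"dx": 0.205, "dy": 0.003, "dz": 0.15, "yaw": 0, "claw": 1}])

```text
time: 36.8
tool_pos: [0.553, 0.4114, 0.1797]
tool_rot: [-0.002, 0.971, 0.237, 0.005]
contact_force: [4.5, 3.1, 3.3]
gripper_width: 0.164
grasp_force: 58.7
```

```bash
python3 - <<'E'
from h import *
st=manip.state();print(st["tool_pos"],np.degrees(yaw(st)),st["contact_force"],st["gripper_width"])
tilt(np.radians(27.4),(9,60,60),(30,220,255))
E
```

```text
[0.55302119 0.41137747 0.17970938] -62.545164780706486 [4.5294688  3.08024117 3.33918989] 0.16394786464846078
scene 4029.5 [[430.4, 318.8], [350.8, 358.5]] [[0.386, 1.169], [0.396, 1.281]] deg 84.8
scene 538.5 [[316.1, 205.4], [276.2, 252.0]] [[0.276, 0.956], [0.306, 0.972]] deg 27.8
scene 179.0 [[251.1, 282.5], [266.4, 278.0]] [[0.319, 0.978], [0.311, 0.961]] deg -116.6
scene 128.0 [[333.8, 274.8], [323.2, 293.7]] [[0.003, 0.236], [0.06, 0.252]] deg 15.6
top 832.0 [[46.0, 92.5], [184.0, 89.5]] [[0.215, 0.233], [3.372, -7.934]] deg -68.9
top 286.5 [[44.7, 186.0], [28.2, 210.0]] [[-0.042, 0.428], [-0.09, 0.507]] deg 121.4
top 224.0 [[1.2, 250.8], [24.2, 269.2]] [[-0.15, 0.603], [-0.179, 0.576]] deg -138.5
top 202.0 [[97.3, 180.5], [122.5, 203.5]] [[-0.004, 0.183], [-0.061, 0.09]] deg -121.5
top 174.0 [[172.5, 138.1], [175.5, 153.3]] [[0.514, -1.514], [0.354, -1.297]] deg 126.5
top 129.0 [[87.2, 184.8], [90.8, 202.8]] [[-0.022, 0.252], [-0.068, 0.278]] deg 150.3
```

Emit:
send_rows(increments=[{"dx": -0.015, "dy": 0, "dz": -0.006, "yaw": 0, "claw": 1}, {"dx": -0.03, "dy": 0, "dz": -0.01, "yaw": 0, "claw": 1}, {"dx": -0.045, "dy": 0, "dz": -0.012, "yaw": 0, "claw": 1}, {"dx": -0.06, "dy": 0, "dz": -0.01, "yaw": 0, "claw": 1}, {"dx": -0.068, "dy": 0, "dz": 0, "yaw": 0, "claw": 1}, {"dx": -0.068, "dy": 0, "dz": 0.02, "yaw": 0, "claw": 1}, {"dx": -0.068, "dy": 0, "dz": 0.04, "yaw": 0, "claw": 1}, {"dx": -0.068, "dy": 0, "dz": 0.06, "yaw": 0, "claw": 1}, {"dx": -0.068, "dy": 0, "dz": 0.075, "yaw": 0, "claw": 1}, {"dx": -0.068, "dy": 0, "dz": 0.075, "yaw": 0, "claw": 1}])

```text
time: 38.15
tool_pos: [0.5197, 0.3938, 0.1355]
tool_rot: [0.0, 0.971, 0.237, -0.001]
contact_force: [1.8, 1.7, -1.7]
gripper_width: 0.158
grasp_force: 58.6
```

```bash
python3 - <<'E'
from h import *
st=manip.state();print(st["tool_pos"],np.degrees(yaw(st)),st["contact_force"],st["gripper_width"])
tilt(np.radians(27.4),(9,60,60),(30,220,255))
E
```

```text
[0.51967009 0.39376538 0.13552934] -62.53894765297743 [ 1.82728252  1.73786903 -1.72163729] 0.1578835650967569
scene 3888.0 [[432.5, 321.2], [346.5, 351.4]] [[0.423, 1.168], [0.445, 1.32]] deg 81.6
scene 540.0 [[316.2, 205.5], [276.1, 251.9]] [[0.313, 0.954], [0.343, 0.97]] deg 28.2
scene 179.0 [[251.1, 282.5], [266.4, 278.0]] [[0.357, 0.976], [0.348, 0.959]] deg -116.6
scene 58.0 [[332.5, 273.0], [331.7, 284.1]] [[0.093, 0.369], [-0.068, -0.108]] deg -108.7
top 513.0 [[50.5, 229.5], [71.8, 207.8]] [[-0.087, 0.474], [-0.045, 0.371]] deg -67.9
top 420.0 [[13.8, 243.0], [39.7, 288.3]] [[-0.103, 0.573], [-0.172, 0.564]] deg -172.4
top 174.5 [[178.0, 138.8], [170.2, 152.1]] [[0.613, -1.799], [0.363, -1.109]] deg 110.0
top 155.5 [[193.1, 175.9], [197.2, 217.1]] [[0.268, -1.596], [-0.061, -0.928]] deg 116.2
top 53.5 [[196.1, 112.9], [195.6, 132.0]] [[2.794, -8.029], [1.303, -4.264]] deg 111.6
top 51.5 [[116.9, 195.6], [125.0, 201.0]] [[-0.002, 0.103], [-0.015, 0.062]] deg -107.8
```

Emit:
send_rows(increments=[{"dx": 0, "dy": 0, "dz": 0, "yaw": 0, "claw": 0.4}, {"dx": 0, "dy": 0, "dz": 0, "yaw": 0, "claw": 0.4}, {"dx": 0, "dy": 0, "dz": 0, "yaw": 0, "claw": 0.4}, {"dx": 0, "dy": 0, "dz": -0.08, "yaw": 0, "claw": 0.4}, {"dx": 0, "dy": 0, "dz": -0.18, "yaw": 0, "claw": 0.4}, {"dx": 0, "dy": 0, "dz": -0.28, "yaw": 0, "claw": 0.4}, {"dx": 0, "dy": 0, "dz": -0.33, "yaw": 0, "claw": 0.4}, {"dx": -0.07, "dy": 0.08, "dz": -0.33, "yaw": 0, "claw": 0.4}, {"dx": -0.14, "dy": 0.16, "dz": -0.33, "yaw": 0, "claw": 1}, {"dx": -0.21, "dy": 0.25, "dz": -0.33, "yaw": 0, "claw": 1}, {"dx": -0.286, "dy": 0.334, "dz": -0.33, "yaw": 0, "claw": 1}, {"dx": -0.286, "dy": 0.334, "dz": -0.33, "yaw": 0, "claw": 1}, {"dx": -0.286, "dy": 0.334, "dz": -0.33, "yaw": 0, "claw": 1}])

```text
time: 39.88
tool_pos: [0.4707, 0.1803, 0.3026]
tool_rot: [-0.0, 0.971, 0.237, 0.0]
contact_force: [0.9, 0.1, 0.3]
gripper_width: 0.001
grasp_force: 0.0
```

```bash
python3 - <<'E'
from h import *
st=manip.state();print(st["time"],st["tool_pos"],np.degrees(yaw(st)),st["joint_pos"][5])
W=manip.grab_frame("wrist");cv2.imwrite("pics/w8.png",W[:,:,::-1]);c=cam("wrist",st)
tools(c,W);print();tools(c,W,lo=(9,60,150));print();tools(c,W,lo=(2,110,50),hi=(12,255,190))
T=manip.grab_frame("top");cv2.imwrite("pics/t9.png",T[:,:,::-1])
S=manip.grab_frame("scene");cv2.imwrite("pics/s10.png",S[:,:,::-1])
cv2.imwrite("pics/m8.png",np.hstack([W[0:384,60:460],cv2.resize(S[220:320,280:380],(384,384))])[:,:,::-1])
E
```

```text
39.875 [0.47067279 0.18025344 0.3026157 ] -62.55898668193529 1.3096287106930053
1375.0 [[0.4032, 0.1433], [0.5813, 0.2181]] L 0.193 ang 22.8 px [[266.0, 71.0], [254.0, 207.0]] rectW 12.1
915.0 [[0.5157, 0.4086], [0.5478, 0.4745]] L 0.073 ang 64.0 px [[75.0, -4.0], [115.0, 47.0]] rectW 18.7
316.5 [[0.3861, 0.158], [0.4532, 0.1863]] L 0.073 ang 22.9 px [[244.0, 165.0], [241.0, 212.0]] rectW 8.5
193.5 [[0.4967, 0.2053], [0.5337, 0.2227]] L 0.041 ang 25.2 px [[247.0, 102.0], [246.0, 132.0]] rectW 8.0

1171.0 [[0.4043, 0.1438], [0.581, 0.2181]] L 0.192 ang 22.8 px [[266.0, 71.0], [254.0, 206.0]] rectW 11.4
647.5 [[0.5168, 0.4084], [0.5454, 0.4761]] L 0.073 ang 67.1 px [[73.0, -3.0], [116.0, 46.0]] rectW 15.2
244.5 [[0.386, 0.1584], [0.4506, 0.1852]] L 0.07 ang 22.5 px [[244.0, 167.0], [240.0, 212.0]] rectW 7.2

747.5 [[0.3847, 0.1572], [0.5146, 0.2136]] L 0.142 ang 23.5 px [[247.0, 118.0], [241.0, 213.0]] rectW 9.5
180.0 [[0.5283, 0.4106], [0.5562, 0.4526]] L 0.05 ang 56.4 px [[94.0, -2.0], [117.0, 37.0]] rectW 8.3
```

View pics/m8.png

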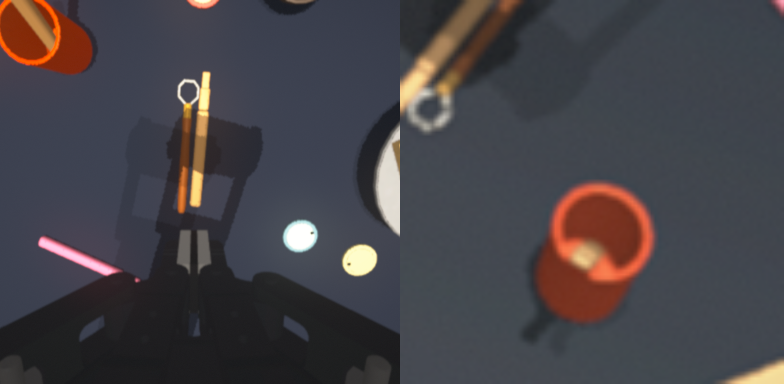

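The right panel shows wood A standing in the orange pot (587,255). In the left panel loop_1 (185,160) and wood B (200,140) lie close side by side, with B's tip (207,75) projecting past the loop. I'll push B's tip aside with shut fingers.

Emit:
send_rows(increments=[{"dx": 0.12, "dy": -0.012, "dz": 0.05, "yaw": 0.054, "claw": 1}, {"dx": 0.237, "dy": -0.025, "dz": 0.1, "yaw": 0.054, "claw": 1}, {"dx": 0.237, "dy": -0.025, "dz": 0.22, "yaw": 0.054, "claw": 1}, {"dx": 0.237, "dy": -0.025, "dz": 0.34, "yaw": 0.054, "claw": 1}, {"dx": 0.237, "dy": -0.025, "dz": 0.46, "yaw": 0.054, "claw": 1}, {"dx": 0.237, "dy": -0.025, "dz": 0.55, "yaw": 0.054, "claw": 1}, {"dx": 0.237, "dy": -0.025, "dz": 0.592, "yaw": 0.054, "claw": 1}, {"dx": 0.237, "dy": -0.025, "dz": 0.592, "yaw": 0.054, "claw": 1}, {"dx": 0.235, "dy": 0.0, "dz": 0.592, "yaw": 0.054, "claw": 1}, {"dx": 0.233, "dy": 0.025, "dz": 0.592, "yaw": 0.054, "claw": 1}, {"dx": 0.231, "dy": 0.05, "dz": 0.592, "yaw": 0.054, "claw": 1}, {"dx": 0.2295, "dy": 0.075, "dz": 0.592, "yaw": 0.054, "claw": 1}, {"dx": 0.2295, "dy": 0.075, "dz": 0.592, "yaw": 0.054, "claw": 1}, {"dx": 0.2295, "dy": 0.06, "dz": 0.5, "yaw": 0.054, "claw": 1}, {"dx": 0.2295, "dy": 0.05, "dz": 0.4, "yaw": 0.054, "claw": 1}, {"dx": 0.12, "dy": 0.0, "dz": 0.25, "yaw": 0, "claw": 0.1}, {"dx": 0, "dy": 0, "dz": 0.1, "yaw": 0, "claw": 0.1}, {"dx": 0, "dy": 0, "dz": 0, "yaw": 0, "claw": 0.1}, {"dx": 0, "dy": 0, "dz": 0, "yaw": 0, "claw": 0.1}])

```text
time: 42.4
tool_pos: [0.4697, 0.1801, 0.305]
tool_rot: [-0.0, 0.971, 0.238, 0.001]
contact_force: [0.3, 0.1, 0.2]
gripper_width: 0.449
grasp_force: 0.0
```

```bash
python3 - <<'E'
from h import *
st=manip.state();print(st["time"],st["tool_pos"],np.degrees(yaw(st)),st["joint_pos"][5])
W=manip.grab_frame("wrist");cv2.imwrite("pics/w9.png",W[:,:,::-1]);c=cam("wrist",st)
tools(c,W);print();tools(c,W,lo=(14,60,110));print();tools(c,W,lo=(2,110,50),hi=(12,255,190))
E
```

```text
42.4 [0.46970812 0.18009625 0.3050247 ] -62.5140769086472 1.309086378708747
1367.0 [[0.3937, 0.1752], [0.5863, 0.2018]] L 0.194 ang 7.9 px [[279.0, 73.0], [233.0, 202.0]] rectW 12.6
948.5 [[0.5146, 0.4098], [0.5473, 0.4751]] L 0.073 ang 63.4 px [[76.0, -4.0], [115.0, 47.0]] rectW 19.4
230.0 [[0.3753, 0.1931], [0.4495, 0.2079]] L 0.076 ang 11.3 px [[230.0, 160.0], [217.0, 207.0]] rectW 7.3
200.0 [[0.4935, 0.2102], [0.5364, 0.217]] L 0.043 ang 9.0 px [[252.0, 102.0], [242.0, 132.0]] rectW 8.9

1309.5 [[0.3946, 0.1757], [0.5859, 0.2017]] L 0.193 ang 7.7 px [[279.0, 74.0], [233.0, 202.0]] rectW 11.8
715.0 [[0.5155, 0.4113], [0.5474, 0.4734]] L 0.07 ang 62.8 px [[77.0, -3.0], [114.0, 46.0]] rectW 15.2

748.0 [[0.3752, 0.1929], [0.5161, 0.2139]] L 0.142 ang 8.5 px [[247.0, 116.0], [217.0, 207.0]] rectW 9.5
179.5 [[0.5347, 0.4179], [0.5546, 0.4551]] L 0.042 ang 61.8 px [[93.0, -1.0], [115.0, 29.0]] rectW 7.4
```

Emit:
send_rows(increments=[{"dx": 0.12, "dy": 0.035, "dz": 0.05, "yaw": 0.11, "claw": 0.1}, {"dx": 0.23, "dy": 0.07, "dz": 0.1, "yaw": 0.228, "claw": 0.1}, {"dx": 0.23, "dy": 0.07, "dz": 0.22, "yaw": 0.228, "claw": 0.1}, {"dx": 0.23, "dy": 0.07, "dz": 0.34, "yaw": 0.228, "claw": 0.1}, {"dx": 0.23, "dy": 0.07, "dz": 0.46, "yaw": 0.228, "claw": 0.1}, {"dx": 0.23, "dy": 0.07, "dz": 0.55, "yaw": 0.228, "claw": 0.1}, {"dx": 0.23, "dy": 0.07, "dz": 0.59, "yaw": 0.228, "claw": 0.1}, {"dx": 0.23, "dy": 0.07, "dz": 0.604, "yaw": 0.228, "claw": 0.1}, {"dx": 0.23, "dy": 0.07, "dz": 0.604, "yaw": 0.228, "claw": 1}, {"dx": 0.23, "dy": 0.07, "dz": 0.604, "yaw": 0.228, "claw": 1}, {"dx": 0.23, "dy": 0.07, "dz": 0.604, "yaw": 0.228, "claw": 1}, {"dx": 0.222, "dy": 0.095, "dz": 0.602, "yaw": 0.228, "claw": 1}, {"dx": 0.213, "dy": 0.118, "dz": 0.602, "yaw": 0.228, "claw": 1}, {"dx": 0.205, "dy": 0.14, "dz": 0.602, "yaw": 0.228, "claw": 1}, {"dx": 0.197, "dy": 0.164, "dz": 0.602, "yaw": 0.228, "claw": 1}, {"dx": 0.197, "dy": 0.164, "dz": 0.602, "yaw": 0.228, "claw": 1}])

```text
time: 44.45
tool_pos: [0.596, 0.1515, 0.0012]
tool_rot: [0.0, 0.998, 0.068, -0.0]
contact_force: [0.7, 0.1, 0.5]
gripper_width: 0.058
grasp_force: 58.8
```

Emit:
send_rows(increments=[{"dx": 0, "dy": 0, "dz": 0, "yaw": 0, "claw": 0.1}, {"dx": 0, "dy": 0, "dz": 0, "yaw": 0, "claw": 0.1}, {"dx": 0, "dy": 0, "dz": -0.12, "yaw": 0, "claw": 0.1}, {"dx": 0, "dy": 0, "dz": -0.24, "yaw": 0, "claw": 0.1}, {"dx": -0.1, "dy": 0, "dz": -0.36, "yaw": 0, "claw": 0.1}, {"dx": -0.2, "dy": 0, "dz": -0.48, "yaw": 0, "claw": 0.1}, {"dx": -0.2, "dy": 0, "dz": -0.58, "yaw": 0, "claw": 0.1}, {"dx": -0.2, "dy": 0, "dz": -0.58, "yaw": 0, "claw": 0.1}])

```text
time: 45.45
tool_pos: [0.4978, 0.1397, 0.2973]
tool_rot: [-0.0, 0.998, 0.069, 0.005]
contact_force: [-0.1, -0.0, -0.4]
gripper_width: 0.447
grasp_force: 0.0
```

```bash
python3 - <<'E'
from h import *
st=manip.state();print(st["time"],st["tool_pos"],np.degrees(yaw(st)),st["joint_pos"][5])
W=manip.grab_frame("wrist");cv2.imwrite("pics/w10.png",W[:,:,::-1]);c=cam("wrist",st)
tools(c,W,lo=(14,60,110));print();tools(c,W,lo=(2,110,50),hi=(12,255,190))
S=manip.grab_frame("scene");print("scene");tools(cam("scene"),S,roi=(240,165,330,250))
E
```

```text
45.45 [0.49776891 0.13967688 0.29732477] -82.08474674683303 1.5621839745893373
1210.5 [[0.4028, 0.1241], [0.5908, 0.1509]] L 0.19 ang 8.1 px [[254.0, 90.0], [255.0, 222.0]] rectW 11.0
467.5 [[0.5134, 0.4308], [0.5364, 0.4942]] L 0.067 ang 70.0 px [[-1.0, 95.0], [47.0, 119.0]] rectW 11.0

706.5 [[0.3782, 0.1936], [0.5156, 0.2137]] L 0.139 ang 8.3 px [[203.0, 139.0], [207.0, 231.0]] rectW 9.3
scene
253.5 [[0.402, 0.1227], [0.5937, 0.1502]] L 0.194 ang 8.2 px [[308.0, 201.0], [261.0, 235.0]] rectW 6.2
```

Emit:
send_rows(increments=[{"dx": 0.047, "dy": 0.005, "dz": 0.12, "yaw": 0, "claw": 0.1}, {"dx": 0.047, "dy": 0.005, "dz": 0.24, "yaw": 0, "claw": 0.1}, {"dx": 0.047, "dy": 0.005, "dz": 0.36, "yaw": 0, "claw": 0.1}, {"dx": 0.047, "dy": 0.005, "dz": 0.47, "yaw": 0, "claw": 0.1}, {"dx": 0.047, "dy": 0.005, "dz": 0.54, "yaw": 0, "claw": 0.1}, {"dx": 0.047, "dy": 0.005, "dz": 0.575, "yaw": 0, "claw": 0.1}, {"dx": 0.047, "dy": 0.005, "dz": 0.588, "yaw": 0, "claw": 0.1}, {"dx": 0.047, "dy": 0.005, "dz": 0.588, "yaw": 0, "claw": 0.1}, {"dx": 0.047, "dy": 0.005, "dz": 0.588, "yaw": 0, "claw": 1}, {"dx": 0.047, "dy": 0.005, "dz": 0.588, "yaw": 0, "claw": 1}, {"dx": 0.047, "dy": 0.005, "dz": 0.588, "yaw": 0, "claw": 1}, {"dx": 0.047, "dy": 0.005, "dz": 0.5, "yaw": 0, "claw": 1}, {"dx": 0.047, "dy": 0.005, "dz": 0.38, "yaw": 0, "claw": 1}, {"dx": 0.047, "dy": 0.005, "dz": 0.26, "yaw": 0, "claw": 1}, {"dx": 0.047, "dy": 0.005, "dz": 0.19, "yaw": 0, "claw": 1}, {"dx": 0.047, "dy": 0.005, "dz": 0.19, "yaw": 0, "claw": 1}])

```text
time: 47.55
tool_pos: [0.5229, 0.1402, 0.2007]
tool_rot: [-0.0, 0.998, 0.069, 0.004]
contact_force: [-0.4, 0.3, -1.0]
gripper_width: 0.168
grasp_force: 59.5
```

```bash
python3 - <<'E'
from h import *
st=manip.state();print(st["tool_pos"],np.degrees(yaw(st)),st["gripper_width"],st["contact_force"])
W=manip.grab_frame("wrist");c=cam("wrist",st);tools(c,W,z=st["tool_pos"][2]+.002)
a=np.radians(8.1);d=np.array([np.cos(a),np.sin(a)]);n=np.array([-d[1],d[0]]);O=np.array([.5185,.393])
g=O-.0615*d-.010*n;print(g);go([*g,.2])
# where wood A stands
T=manip.grab_frame("top");ct=cam("top")
for b in blobs(T,(12,60,100),(30,220,255),(85,150,145,215),15):
    print("A",cv2.contourArea(b),ends(b),[onz(ct,e,.19)[:2]-O for e in ends(b)],[onz(ct,e,.105)[:2]-O for e in ends(b)])
E
```

```text
[0.52291157 0.14024362 0.20069947] -82.12215292129412 0.16783347544860763 [-0.38044048  0.30027212 -0.96371197]
6431.0 [[0.4711, 0.133], [0.5911, 0.149]] L 0.121 ang 7.6 px [[254.0, 107.0], [253.0, 336.0]] rectW 33.0
1161.5 [[0.5029, 0.1683], [0.5675, 0.1774]] L 0.065 ang 8.0 px [[186.0, 151.0], [194.0, 277.0]] rectW 11.2
[0.45902256 0.37443434]
row dx,dy,dz,yaw [-0.059 -0.481 -0.005] 0.0 dist rows 3.9 j6 1.56 t 47.6
A 209.0 (array([ 92.16377248, 171.57006268]), array([125.34552555, 198.57544976])) [array([0.05135883, 0.0264929 ]), array([-0.01180216, -0.05369329])] [array([0.06151064, 0.06532095]), array([-0.00769769, -0.02254265])]
A 159.0 (array([ 89.00740434, 184.09531821]), array([ 86.16744286, 214.11046067])) [array([0.02168375, 0.03305565]), array([-0.04895694,  0.03756632])] [array([0.02899432, 0.07251205]), array([-0.04840985,  0.07745459])]
```

Emit:
send_rows(increments=[{"dx": -0.015, "dy": -0.12, "dz": 0, "yaw": 0, "claw": 1}, {"dx": -0.03, "dy": -0.24, "dz": 0, "yaw": 0, "claw": 1}, {"dx": -0.045, "dy": -0.36, "dz": 0, "yaw": 0, "claw": 1}, {"dx": -0.059, "dy": -0.481, "dz": 0, "yaw": 0, "claw": 1}, {"dx": -0.059, "dy": -0.481, "dz": 0, "yaw": 0, "claw": 1}, {"dx": -0.059, "dy": -0.481, "dz": 0.08, "yaw": 0, "claw": 1}, {"dx": -0.059, "dy": -0.481, "dz": 0.16, "yaw": 0, "claw": 1}, {"dx": -0.059, "dy": -0.481, "dz": 0.185, "yaw": 0, "claw": 1}, {"dx": -0.059, "dy": -0.481, "dz": 0.195, "yaw": 0, "claw": 1}, {"dx": -0.059, "dy": -0.481, "dz": 0.205, "yaw": 0, "claw": 1}, {"dx": -0.059, "dy": -0.481, "dz": 0.215, "yaw": 0, "claw": 1}, {"dx": -0.059, "dy": -0.481, "dz": 0.225, "yaw": 0, "claw": 1}, {"dx": -0.059, "dy": -0.481, "dz": 0.235, "yaw": 0, "claw": 1}, {"dx": -0.059, "dy": -0.481, "dz": 0.243, "yaw": 0, "claw": 1}, {"dx": -0.059, "dy": -0.481, "dz": 0.243, "yaw": 0, "claw": 1}])

```text
time: 49.52
tool_pos: [0.4604, 0.3747, 0.0788]
tool_rot: [-0.001, 0.998, 0.068, 0.002]
contact_force: [-4.6, -2.1, 14.2]
gripper_width: 0.166
grasp_force: 73.1
```

```bash
python3 - <<'E'
from h import *
st=manip.state();print(st["tool_pos"],np.degrees(yaw(st)),st["contact_force"],st["gripper_width"])
tilt(np.radians(8.),(12,60,60),(30,220,255))
E
```

```text
[0.46041071 0.37469274 0.07880248] -82.17306713041351 [-4.63524007 -2.10632808 14.20361721] 0.16627178917953778
scene 3882.5 [[440.6, 317.8], [342.9, 343.9]] [[1.306, 2.824], [-1.904, -7.465]] deg -107.3
scene 96.5 [[348.4, 260.6], [330.3, 273.4]] [[-0.007, 0.106], [0.065, 0.131]] deg 19.0
scene 33.5 [[325.0, 288.0], [331.8, 283.7]] [[0.059, 0.002], [0.027, -0.02]] deg -145.2
scene 29.5 [[294.8, 238.7], [287.7, 243.6]] [[0.228, 0.559], [0.242, 0.56]] deg 4.4
top 936.0 [[31.8, 195.5], [93.4, 183.6]] [[0.036, 0.484], [0.076, 0.258]] deg -80.1
top 650.0 [[31.6, 241.0], [52.7, 309.5]] [[-0.035, 0.496], [-0.148, 0.459]] deg -161.8
top 284.0 [[94.4, 170.0], [128.3, 210.0]] [[0.107, 0.245], [0.022, 0.061]] deg -114.9
top 216.0 [[127.2, 223.3], [137.8, 255.4]] [[-0.013, 0.081], [-0.103, 0.028]] deg -149.5
top 162.0 [[175.3, 138.5], [172.6, 153.1]] [[0.371, -0.661], [0.286, -0.567]] deg 132.1
top 94.5 [[79.1, 239.5], [75.8, 257.6]] [[-0.041, 0.347], [-0.074, 0.367]] deg 149.1
```

Emit:
send_rows(increments=[{"dx": 0, "dy": 0, "dz": 0.008, "yaw": 0, "claw": 1}, {"dx": 0, "dy": 0, "dz": 0.016, "yaw": 0, "claw": 1}, {"dx": 0, "dy": 0, "dz": 0.02, "yaw": 0, "claw": 1}, {"dx": 0, "dy": 0, "dz": 0.02, "yaw": 0, "claw": 1}, {"dx": 0, "dy": 0, "dz": -0.1, "yaw": 0, "claw": 1}, {"dx": 0, "dy": 0, "dz": -0.2, "yaw": 0, "claw": 1}, {"dx": 0, "dy": 0, "dz": -0.3, "yaw": 0, "claw": 1}, {"dx": 0, "dy": 0, "dz": -0.35, "yaw": 0, "claw": 1}, {"dx": 0, "dy": 0, "dz": -0.35, "yaw": 0, "claw": 1}])

```text
time: 50.75
tool_pos: [0.4596, 0.3741, 0.2525]
tool_rot: [-0.001, 0.998, 0.068, 0.002]
contact_force: [0.4, 0.2, -0.3]
gripper_width: 0.17
grasp_force: 75.3
```

```bash
python3 - <<'E'
from h import *
st=manip.state();print(st["tool_pos"],np.degrees(yaw(st)),st["contact_force"],st["gripper_width"])
tilt(np.radians(8.),(12,60,60),(30,220,255))
E
```

```text
[0.45960556 0.37410338 0.25249735] -82.1815660669945 [ 0.41686738  0.2194173  -0.31868827] 0.1704066369610785
scene 1822.5 [[451.4, 306.5], [348.1, 325.7]] [[1.393, 2.837], [-0.793, -2.802]] deg -111.2
scene 116.0 [[362.7, 233.4], [343.9, 242.7]] [[-0.009, 0.268], [0.065, 0.318]] deg 33.8
scene 33.0 [[325.0, 288.1], [331.2, 283.9]] [[0.058, -0.004], [0.03, -0.019]] deg -151.6
scene 27.5 [[294.4, 238.5], [287.8, 243.8]] [[0.229, 0.559], [0.242, 0.557]] deg -6.7
top 1293.0 [[7.9, 173.9], [100.3, 200.3]] [[0.065, 0.536], [0.041, 0.232]] deg -94.6
top 853.5 [[27.7, 244.5], [47.7, 280.7]] [[-0.039, 0.507], [-0.1, 0.465]] deg -145.7
top 269.0 [[99.0, 224.0], [115.4, 258.3]] [[-0.012, 0.253], [-0.094, 0.185]] deg -140.4
top 213.5 [[92.3, 171.7], [125.9, 198.9]] [[0.103, 0.258], [0.052, 0.071]] deg -105.2
top 161.0 [[175.5, 138.5], [172.5, 152.9]] [[0.373, -0.664], [0.287, -0.562]] deg 130.0
```

Emit:
send_rows(increments=[{"dx": 0.1, "dy": 0.002, "dz": 0, "yaw": 0, "claw": 1}, {"dx": 0.2, "dy": 0.004, "dz": 0, "yaw": 0, "claw": 1}, {"dx": 0.286, "dy": 0.0045, "dz": 0, "yaw": 0, "claw": 1}, {"dx": 0.286, "dy": 0.0045, "dz": 0, "yaw": 0, "claw": 1}, {"dx": 0.286, "dy": 0.0045, "dz": 0.08, "yaw": 0, "claw": 1}, {"dx": 0.286, "dy": 0.0045, "dz": 0.15, "yaw": 0, "claw": 1}, {"dx": 0.286, "dy": 0.0045, "dz": 0.199, "yaw": 0, "claw": 1}, {"dx": 0.276, "dy": 0.0045, "dz": 0.199, "yaw": 0, "claw": 1}, {"dx": 0.266, "dy": 0.0045, "dz": 0.195, "yaw": 0, "claw": 1}, {"dx": 0.251, "dy": 0.0045, "dz": 0.185, "yaw": 0, "claw": 1}, {"dx": 0.236, "dy": 0.0045, "dz": 0.175, "yaw": 0, "claw": 1}, {"dx": 0.221, "dy": 0.0045, "dz": 0.166, "yaw": 0, "claw": 1}, {"dx": 0.206, "dy": 0.0045, "dz": 0.158, "yaw": 0, "claw": 1}, {"dx": 0.206, "dy": 0.0045, "dz": 0.158, "yaw": 0, "claw": 1}])

```text
time: 52.6
tool_pos: [0.5623, 0.3881, 0.1735]
tool_rot: [-0.003, 0.998, 0.069, 0.005]
contact_force: [6.9, 5.9, 4.2]
gripper_width: 0.167
grasp_force: 71.9
```

```bash
python3 - <<'E'
from h import *
st=manip.state();print(st["tool_pos"],np.degrees(yaw(st)),st["contact_force"],st["gripper_width"])
tilt(np.radians(8.),(12,60,60),(30,220,255))
E
```

```text
[0.56228895 0.38812577 0.17350442] -82.13579379099974 [6.93761446 5.90802021 4.20058829] 0.16730192912000524
scene 3123.5 [[419.7, 322.0], [348.5, 352.8]] [[1.45, 3.549], [10.264, 38.191]] deg 75.7
scene 161.5 [[253.4, 285.5], [264.2, 275.1]] [[0.203, 0.488], [0.182, 0.498]] deg 155.2
scene 75.0 [[323.3, 274.8], [308.0, 277.2]] [[-0.006, 0.175], [0.057, 0.269]] deg 56.2
scene 66.5 [[231.1, 347.3], [237.4, 364.3]] [[0.268, 0.202], [0.266, -0.046]] deg -90.3
scene 65.5 [[235.1, 247.1], [233.9, 270.1]] [[0.226, 0.669], [0.232, 0.605]] deg -84.5
scene 28.5 [[294.6, 238.5], [287.8, 243.7]] [[0.125, 0.556], [0.138, 0.556]] deg -1.3
top 1306.5 [[46.0, 91.0], [195.1, 87.7]] [[0.127, 0.412], [0.815, -1.533]] deg -70.5
top 449.5 [[40.2, 185.0], [70.2, 202.2]] [[-0.048, 0.459], [-0.072, 0.368]] deg -105.1
top 359.0 [[11.7, 242.9], [38.6, 266.7]] [[-0.138, 0.543], [-0.179, 0.486]] deg -125.6
top 195.0 [[105.1, 179.2], [124.2, 201.0]] [[-0.011, 0.194], [-0.057, 0.086]] deg -113.4
top 160.0 [[174.1, 138.9], [173.9, 153.0]] [[0.259, -0.628], [0.187, -0.588]] deg 150.9
top 49.5 [[91.9, 151.1], [102.4, 163.7]] [[0.046, 0.249], [0.025, 0.2]] deg -113.2
```

Emit:
send_rows(increments=[{"dx": -0.015, "dy": 0, "dz": -0.01, "yaw": 0, "claw": 1}, {"dx": -0.03, "dy": 0, "dz": -0.016, "yaw": 0, "claw": 1}, {"dx": -0.045, "dy": 0, "dz": -0.02, "yaw": 0, "claw": 1}, {"dx": -0.06, "dy": 0, "dz": -0.02, "yaw": 0, "claw": 1}, {"dx": -0.075, "dy": 0, "dz": -0.018, "yaw": 0, "claw": 1}, {"dx": -0.09, "dy": 0, "dz": -0.016, "yaw": 0, "claw": 1}, {"dx": -0.098, "dy": 0, "dz": -0.016, "yaw": 0, "claw": 1}, {"dx": -0.098, "dy": 0, "dz": -0.016, "yaw": 0, "claw": 1}])

```text
time: 53.7
tool_pos: [0.5122, 0.3811, 0.1799]
tool_rot: [-0.003, 0.998, 0.069, 0.002]
contact_force: [3.9, 4.6, 1.9]
gripper_width: 0.168
grasp_force: 57.7
```

```bash
python3 - <<'E'
from h import *
st=manip.state();print(st["tool_pos"],np.degrees(yaw(st)),st["contact_force"],st["gripper_width"])
tilt(np.radians(8.),(12,60,60),(30,220,255))
E
```

```text
[0.51222667 0.38106092 0.17991059] -82.10033213075731 [3.87811917 4.6094055  1.92826612] 0.16837842187748686
scene 3182.5 [[431.9, 318.4], [342.4, 342.1]] [[1.367, 3.119], [-1.587, -6.053]] deg -107.8
scene 164.0 [[252.1, 284.2], [265.7, 276.5]] [[0.256, 0.499], [0.229, 0.486]] deg -153.9
scene 119.0 [[333.5, 253.0], [333.7, 278.0]] [[0.038, 0.299], [-0.022, 0.033]] deg -102.7
scene 34.5 [[324.1, 287.3], [331.8, 285.2]] [[0.012, 0.016], [-0.032, -0.05]] deg -123.9
scene 27.5 [[294.4, 238.5], [287.8, 243.8]] [[0.176, 0.557], [0.188, 0.556]] deg -6.7
top 582.0 [[63.8, 210.6], [52.7, 243.6]] [[-0.038, 0.394], [-0.095, 0.441]] deg 140.5
top 161.0 [[175.5, 138.5], [172.5, 152.9]] [[0.319, -0.662], [0.233, -0.56]] deg 130.0
top 140.0 [[92.0, 171.7], [112.9, 188.4]] [[0.05, 0.26], [0.021, 0.153]] deg -104.9
top 95.5 [[14.3, 273.0], [30.7, 287.6]] [[-0.129, 0.544], [-0.156, 0.511]] deg -128.6
top 42.5 [[124.7, 194.6], [118.5, 202.2]] [[0.011, 0.078], [-0.012, 0.127]] deg 114.3
top 34.0 [[192.5, 192.0], [192.5, 200.0]] [[0.087, -0.929], [0.043, -0.902]] deg 148.8
```

Emit:
send_rows(increments=[{"dx": 0.015, "dy": 0.004, "dz": 0, "yaw": 0, "claw": 1}, {"dx": 0.03, "dy": 0.008, "dz": 0, "yaw": 0, "claw": 1}, {"dx": 0.04, "dy": 0.01, "dz": 0.01, "yaw": 0, "claw": 1}, {"dx": 0.04, "dy": 0.01, "dz": 0.03, "yaw": 0, "claw": 1}, {"dx": 0.04, "dy": 0.01, "dz": 0.05, "yaw": 0, "claw": 1}, {"dx": 0.04, "dy": 0.01, "dz": 0.07, "yaw": 0, "claw": 1}, {"dx": 0.04, "dy": 0.01, "dz": 0.08, "yaw": 0, "claw": 1}, {"dx": 0.04, "dy": 0.01, "dz": 0.08, "yaw": 0, "claw": 1}])

```text
time: 54.8
tool_pos: [0.5306, 0.3787, 0.1377]
tool_rot: [-0.002, 0.998, 0.069, -0.002]
contact_force: [-5.3, 7.5, 1.3]
gripper_width: 0.165
grasp_force: 58.7
```

```bash
python3 - <<'E'
from h import *
st=manip.state();print(st["tool_pos"],np.degrees(yaw(st)),st["contact_force"],st["gripper_width"])
tilt(np.radians(8.),(12,60,60),(30,220,255))
E
```

```text
[0.53060482 0.37868164 0.13774457] -82.08763601886474 [-5.31451636  7.4942615   1.301243  ] 0.1648742802144231
scene 3282.5 [[424.7, 321.7], [345.2, 348.5]] [[1.423, 3.367], [-5.47, -20.573]] deg -106.1
scene 162.5 [[263.7, 274.6], [253.9, 285.9]] [[0.211, 0.484], [0.231, 0.466]] deg -41.4
scene 112.5 [[321.3, 264.2], [330.7, 290.1]] [[0.045, 0.263], [-0.072, -0.151]] deg -105.8
scene 28.5 [[294.5, 238.7], [287.8, 243.7]] [[0.152, 0.54], [0.165, 0.54]] deg -0.2
top 557.5 [[56.7, 216.2], [82.9, 207.6]] [[-0.067, 0.429], [-0.05, 0.33]] deg -79.9
top 490.0 [[19.8, 235.9], [46.3, 282.9]] [[-0.096, 0.532], [-0.173, 0.479]] deg -145.3
top 161.0 [[175.5, 138.5], [172.5, 152.9]] [[0.295, -0.638], [0.211, -0.537]] deg 130.0
top 135.0 [[197.7, 111.4], [200.1, 136.4]] [[0.663, -1.48], [0.482, -1.446]] deg 169.3
top 48.0 [[126.0, 197.0], [115.0, 195.2]] [[-0.015, 0.084], [-0.014, 0.158]] deg 89.8
top 33.0 [[192.2, 192.0], [192.6, 200.1]] [[0.066, -0.894], [0.023, -0.877]] deg 158.3
```

Emit:
send_rows(increments=[{"dx": 0, "dy": 0, "dz": 0, "yaw": 0, "claw": 0.45}, {"dx": 0, "dy": 0, "dz": 0, "yaw": 0, "claw": 0.45}, {"dx": 0, "dy": 0, "dz": 0, "yaw": 0, "claw": 0.45}, {"dx": 0, "dy": 0, "dz": -0.08, "yaw": 0, "claw": 0.45}, {"dx": 0, "dy": 0, "dz": -0.18, "yaw": 0, "claw": 0.45}, {"dx": 0, "dy": 0, "dz": -0.28, "yaw": 0, "claw": 0.45}, {"dx": 0, "dy": 0, "dz": -0.325, "yaw": 0, "claw": 0.45}, {"dx": -0.03, "dy": 0.1, "dz": -0.325, "yaw": 0, "claw": 0.1}, {"dx": -0.06, "dy": 0.2, "dz": -0.325, "yaw": 0, "claw": 0.1}, {"dx": -0.09, "dy": 0.3, "dz": -0.325, "yaw": 0, "claw": 0.1}, {"dx": -0.108, "dy": 0.346, "dz": -0.325, "yaw": 0, "claw": 0.1}, {"dx": -0.108, "dy": 0.346, "dz": -0.325, "yaw": 0, "claw": 0.1}, {"dx": -0.108, "dy": 0.346, "dz": -0.325, "yaw": 0, "claw": 0.1}])

```text
time: 56.52
tool_pos: [0.5028, 0.1985, 0.3005]
tool_rot: [0.0, 0.998, 0.069, -0.0]
contact_force: [0.5, 0.6, -0.4]
gripper_width: 0.45
grasp_force: 0.0
```

```bash
cat > pot.py <<'E'
from h import *
def inpot(O,lo,hi):
    """blobs near a pot: pixels of each in both fixed views, two-view tops"""
    tops={}
    for n in("scene","top"):
        im=manip.grab_frame(n);c=cam(n);u=proj(c,[*O,.13]).astype(int);r=45
        for b in blobs(im,lo,hi,(max(u[0]-r,0),max(u[1]-r,0),u[0]+r,u[1]+r),12): print(n,cv2.contourArea(b),np.round(ends(b),1).tolist(),[ (onz(c,e,.19)[:2]-O).round(3).tolist() for e in ends(b)])
        print(n,"pot base",proj(c,[*O,0]).round(),"rim",proj(c,[*O,.105]).round())
E
python3 - <<'E'
from pot import *
st=manip.state();print(st["time"],st["tool_pos"],np.degrees(yaw(st)),st["joint_pos"][5])
inpot(np.array([.5185,.393]),(12,60,60),(30,220,255))
W=manip.grab_frame("wrist");cv2.imwrite("pics/w11.png",W[:,:,::-1]);c=cam("wrist",st);tools(c,W,lo=(2,110,50),hi=(12,255,190))
for b in blobs(W,(12,60,60),(30,220,255),(0,0,256,200),40): print(cv2.contourArea(b),np.round(ends(b),0).tolist())
E
```

```text
56.525 [0.5027584  0.19846391 0.3005216 ] -82.13694842586249 1.6717705760477826
scene 83.0 [[324.2, 271.9], [329.3, 289.5]] [[0.037, -0.007], [0.052, 0.034]]
scene 31.5 [[378.5, 316.3], [364.1, 319.4]] [[-0.009, 0.14], [0.024, 0.129]]
scene 24.0 [[294.4, 238.5], [288.7, 243.6]] [[0.051, -0.117], [0.071, -0.112]]
scene pot base [327. 291.] rim [333. 279.]
top 160.5 [[66.8, 200.0], [71.5, 238.6]] [[-0.016, 0.084], [-0.106, 0.07]]
top pot base [131. 198.] rim [117. 196.]
654.0 [[0.3765, 0.1927], [0.5158, 0.2135]] L 0.141 ang 8.5 px [[244.0, 146.0], [246.0, 237.0]] rectW 8.5
5457.0 [[55.0, 91.0], [-1.0, 199.0]]
980.5 [[213.0, 2.0], [219.0, 39.0]]
125.0 [[244.0, 131.0], [244.0, 149.0]]
```

Emit:
send_rows(increments=[{"dx": -0.012, "dy": -0.026, "dz": 0.12, "yaw": -0.007, "claw": 0.1}, {"dx": -0.012, "dy": -0.026, "dz": 0.24, "yaw": -0.007, "claw": 0.1}, {"dx": -0.012, "dy": -0.026, "dz": 0.36, "yaw": -0.007, "claw": 0.1}, {"dx": -0.012, "dy": -0.026, "dz": 0.48, "yaw": -0.007, "claw": 0.1}, {"dx": -0.012, "dy": -0.026, "dz": 0.55, "yaw": -0.007, "claw": 0.1}, {"dx": -0.012, "dy": -0.026, "dz": 0.583, "yaw": -0.007, "claw": 0.1}, {"dx": -0.012, "dy": -0.026, "dz": 0.595, "yaw": -0.007, "claw": 0.1}, {"dx": -0.012, "dy": -0.026, "dz": 0.595, "yaw": -0.007, "claw": 0.1}, {"dx": -0.012, "dy": -0.026, "dz": 0.595, "yaw": -0.007, "claw": 1}, {"dx": -0.012, "dy": -0.026, "dz": 0.595, "yaw": -0.007, "claw": 1}, {"dx": -0.012, "dy": -0.026, "dz": 0.595, "yaw": -0.007, "claw": 1}, {"dx": -0.012, "dy": -0.026, "dz": 0.5, "yaw": -0.007, "claw": 1}, {"dx": -0.012, "dy": -0.026, "dz": 0.38, "yaw": -0.007, "claw": 1}, {"dx": -0.012, "dy": -0.026, "dz": 0.26, "yaw": -0.007, "claw": 1}, {"dx": -0.012, "dy": -0.026, "dz": 0.19, "yaw": -0.007, "claw": 1}, {"dx": -0.012, "dy": -0.026, "dz": 0.19, "yaw": -0.007, "claw": 1}])

```text
time: 58.68
tool_pos: [0.4971, 0.2108, 0.2107]
tool_rot: [-0.001, 0.997, 0.074, 0.004]
contact_force: [0.5, 0.8, -0.4]
gripper_width: 0.129
grasp_force: 59.2
```

```bash
python3 - <<'E'
from pot import *
st=manip.state();print(st["time"],st["tool_pos"],np.degrees(yaw(st)),st["joint_pos"],st["gripper_width"])
W=manip.grab_frame("wrist");cv2.imwrite("pics/w12.png",W[:,:,::-1]);c=cam("wrist",st);tools(c,W,lo=(2,110,50),hi=(14,255,220),z=st["tool_pos"][2]+.003)
T=manip.grab_frame("top");ct=cam("top");Gn=np.array([.5985,-.3412])
for b in blobs(T,(2,90,40),(16,255,220),(380,130,450,185),8): print("loop2",cv2.contourArea(b),np.round(ends(b),1).tolist(),[[(onz(ct,e,z)[:2]-Gn).round(3).tolist() for z in(.02,.105,.17)] for e in ends(b)])
E
```

```text
58.675 [0.49708929 0.2108312  0.2107491 ] -81.52850537396986 [ 2.63297018e-01 -1.43587162e-01  1.83732707e+00 -3.52517372e-05
  1.43967643e+00  1.68624602e+00] 0.12894111800735517
2768.0 [[0.4456, 0.2027], [0.5188, 0.2139]] L 0.074 ang 8.7 px [[253.0, 208.0], [254.0, 337.0]] rectW 25.0
loop2 93.5 [[415.4, 148.4], [394.5, 169.6]] [[[0.063, -0.067], [0.047, -0.033], [0.035, -0.007]], [[0.003, -0.008], [-0.008, 0.021], [-0.017, 0.043]]]
```

Emit:
send_rows(increments=[{"dx": -0.05, "dy": 0.12, "dz": 0, "yaw": 0, "claw": 1}, {"dx": -0.05, "dy": 0.24, "dz": 0, "yaw": 0, "claw": 1}, {"dx": -0.05, "dy": 0.36, "dz": 0, "yaw": 0, "claw": 1}, {"dx": -0.05, "dy": 0.48, "dz": 0, "yaw": 0, "claw": 1}, {"dx": -0.05, "dy": 0.6, "dz": 0, "yaw": 0, "claw": 1}, {"dx": -0.05, "dy": 0.72, "dz": 0, "yaw": 0, "claw": 1}, {"dx": -0.05, "dy": 0.84, "dz": 0, "yaw": 0, "claw": 1}, {"dx": -0.08, "dy": 0.9, "dz": 0, "yaw": 0, "claw": 1}, {"dx": -0.097, "dy": 0.95, "dz": 0, "yaw": 0, "claw": 1}, {"dx": -0.097, "dy": 0.95, "dz": 0, "yaw": 0, "claw": 1}])

```text
time: 60.02
tool_pos: [0.5155, -0.2674, 0.2032]
tool_rot: [-0.002, 0.997, 0.072, -0.002]
contact_force: [-1.0, -0.0, -0.6]
gripper_width: 0.129
grasp_force: 59.3
```

```bash
python3 - <<'E'
from h import *
st=manip.state();print(st["time"],st["tool_pos"],np.degrees(yaw(st)),st["joint_pos"][5],st["gripper_width"])
go([.5304,-.3392,.2]);go([.5304,-.3392,.078])
W=manip.grab_frame("wrist");c=cam("wrist",st);tools(c,W,lo=(2,110,50),hi=(14,255,220),z=st["tool_pos"][2]+.003)
for b in blobs(W,(55,60,20),(95,255,255),None,100): print("green",cv2.contourArea(b),cv2.fitEllipse(b)[0],onz(c,cv2.fitEllipse(b)[0],.105))
E
```

```text
60.025 [ 0.51545036 -0.26735671  0.2031877 ] -81.69307097042855 0.8191655332681528 0.12936039155984272
row dx,dy,dz,yaw [0.009 0.147 0.006] 0.0 dist rows 1.2 j6 0.82 t 60.0
row dx,dy,dz,yaw [0.01  0.147 0.25 ] 0.0 dist rows 2.3 j6 0.82 t 60.0
2623.5 [[0.4641, -0.2752], [0.5373, -0.2644]] L 0.074 ang 8.4 px [[253.0, 208.0], [253.0, 336.0]] rectW 25.0
1363.5 [[0.5872, -0.2926], [0.6181, -0.3236]] L 0.044 ang -45.0 px [[422.0, 45.0], [333.0, 110.0]] rectW 21.2
green 5988.0 (363.0389709472656, 98.55723571777344) [ 0.60111737 -0.33810496  0.105     ]
```

Emit:
send_rows(increments=[{"dx": 0.005, "dy": 0.08, "dz": 0, "yaw": 0, "claw": 1}, {"dx": 0.009, "dy": 0.147, "dz": 0, "yaw": 0, "claw": 1}, {"dx": 0.009, "dy": 0.147, "dz": 0.0, "yaw": 0, "claw": 1}, {"dx": 0.009, "dy": 0.147, "dz": 0.08, "yaw": 0, "claw": 1}, {"dx": 0.009, "dy": 0.147, "dz": 0.16, "yaw": 0, "claw": 1}, {"dx": 0.009, "dy": 0.147, "dz": 0.185, "yaw": 0, "claw": 1}, {"dx": 0.009, "dy": 0.147, "dz": 0.2, "yaw": 0, "claw": 1}, {"dx": 0.009, "dy": 0.147, "dz": 0.21, "yaw": 0, "claw": 1}, {"dx": 0.009, "dy": 0.147, "dz": 0.22, "yaw": 0, "claw": 1}, {"dx": 0.009, "dy": 0.147, "dz": 0.23, "yaw": 0, "claw": 1}, {"dx": 0.009, "dy": 0.147, "dz": 0.24, "yaw": 0, "claw": 1}, {"dx": 0.009, "dy": 0.147, "dz": 0.25, "yaw": 0, "claw": 1}, {"dx": 0.009, "dy": 0.147, "dz": 0.256, "yaw": 0, "claw": 1}, {"dx": 0.009, "dy": 0.147, "dz": 0.256, "yaw": 0, "claw": 1}])

```text
time: 61.82
tool_pos: [0.5334, -0.3409, 0.0833]
tool_rot: [0.003, 0.997, 0.074, 0.001]
contact_force: [-7.0, -1.5, 10.7]
gripper_width: 0.127
grasp_force: 69.5
```

```bash
python3 - <<'E'
from h import *
st=manip.state();print(st["tool_pos"],np.degrees(yaw(st)),st["contact_force"],st["gripper_width"])
tilt(np.radians(8.4),(2,90,40),(14,255,220))
E
```

```text
[ 0.53343825 -0.34086885  0.08325546] -81.51797573191136 [-7.04558725 -1.54216284 10.71946629] 0.12703542372435966
scene 4029.0 [[127.1, 50.8], [295.2, 22.2]] [[0.199, 0.421], [-0.403, 0.25]] deg -164.2
scene 36.5 [[210.0, 107.3], [227.0, 108.1]] [[-0.017, 0.075], [-0.087, 0.025]] deg -145.0
scene 22.0 [[174.8, 105.2], [184.9, 115.1]] [[0.109, 0.165], [0.083, 0.101]] deg -112.5
top 9049.0 [[471.8, 168.2], [376.1, 291.2]] [[0.018, 0.432], [-0.331, -0.301]] deg -115.5
top 73.0 [[413.5, 150.5], [393.8, 169.8]] [[0.088, 0.21], [0.062, 0.065]] deg -100.3
```

Emit:
send_rows(increments=[{"dx": 0, "dy": 0, "dz": 0.006, "yaw": 0, "claw": 1}, {"dx": 0, "dy": 0, "dz": 0.012, "yaw": 0, "claw": 1}, {"dx": 0, "dy": 0, "dz": 0.012, "yaw": 0, "claw": 1}, {"dx": 0, "dy": 0, "dz": -0.1, "yaw": 0, "claw": 1}, {"dx": 0, "dy": 0, "dz": -0.2, "yaw": 0, "claw": 1}, {"dx": 0, "dy": 0, "dz": -0.3, "yaw": 0, "claw": 1}, {"dx": 0, "dy": 0, "dz": -0.35, "yaw": 0, "claw": 1}, {"dx": 0, "dy": 0, "dz": -0.35, "yaw": 0, "claw": 1}])

```text
time: 62.92
tool_pos: [0.534, -0.3394, 0.2584]
tool_rot: [0.003, 0.997, 0.074, 0.003]
contact_force: [-0.1, -0.5, -0.6]
gripper_width: 0.126
grasp_force: 67.7
```

```bash
python3 - <<'E'
from h import *
st=manip.state();print(st["tool_pos"],np.degrees(yaw(st)),st["contact_force"],st["gripper_width"])
tilt(np.radians(8.4),(2,90,40),(14,255,220))
E
```

```text
[ 0.53402324 -0.33936401  0.2584233 ] -81.49483600325486 [-0.10509501 -0.54397041 -0.59850082] 0.12608888467065493
scene 735.5 [[180.7, 32.0], [126.2, 51.0]] [[0.038, 0.407], [0.201, 0.422]] deg 5.4
scene 549.0 [[176.6, 11.0], [239.2, 1.4]] [[0.038, 0.47], [-0.166, 0.419]] deg -166.1
scene 34.0 [[203.4, 68.8], [220.3, 74.0]] [[-0.014, 0.25], [-0.074, 0.196]] deg -138.2
scene 22.0 [[174.8, 105.2], [184.9, 115.1]] [[0.109, 0.166], [0.083, 0.103]] deg -112.5
top 10462.5 [[518.5, 134.0], [418.7, 291.3]] [[0.047, 0.561], [-0.254, 0.108]] deg -123.6
top 78.0 [[413.5, 150.5], [394.0, 170.0]] [[0.087, 0.213], [0.06, 0.07]] deg -100.7
```

Emit:
send_rows(increments=[{"dx": 0.1, "dy": 0, "dz": 0, "yaw": 0, "claw": 1}, {"dx": 0.2, "dy": 0, "dz": 0, "yaw": 0, "claw": 1}, {"dx": 0.279, "dy": -0.001, "dz": 0, "yaw": 0, "claw": 1}, {"dx": 0.279, "dy": -0.001, "dz": 0, "yaw": 0, "claw": 1}, {"dx": 0.279, "dy": -0.001, "dz": 0, "yaw": 0, "claw": 1}])

```text
time: 63.65
tool_pos: [0.6692, -0.3173, 0.251]
tool_rot: [-0.001, 0.997, 0.074, -0.002]
contact_force: [0.0, 0.1, -0.5]
gripper_width: 0.124
grasp_force: 67.8
```

```bash
python3 - <<'E'
from h import *
st=manip.state();print(st["tool_pos"],np.degrees(yaw(st)),st["contact_force"],st["gripper_width"])
tilt(np.radians(8.4),(2,90,40),(14,255,220))
E
```

```text
[ 0.66922128 -0.31730364  0.25101056] -81.52714196784044 [ 0.01366539  0.13292226 -0.46500272] 0.12416593526543862
scene 2916.5 [[114.2, 18.2], [250.6, 10.7]] [[0.066, 0.518], [-0.342, 0.375]] deg -160.6
scene 83.5 [[133.9, 43.0], [130.8, 56.6]] [[0.039, 0.436], [0.058, 0.402]] deg -60.1
scene 23.0 [[167.1, 90.6], [187.0, 94.1]] [[-0.015, 0.239], [-0.077, 0.187]] deg -140.2
top 13155.5 [[505.9, 45.9], [402.0, 225.3]] [[0.031, 0.57], [-0.224, 0.071]] deg -117.1
```

Emit:
send_rows(increments=[{"dx": 0.008, "dy": 0, "dz": 0.08, "yaw": 0, "claw": 1}, {"dx": 0.008, "dy": 0, "dz": 0.14, "yaw": 0, "claw": 1}, {"dx": 0.008, "dy": 0, "dz": 0.182, "yaw": 0, "claw": 1}, {"dx": 0.008, "dy": 0, "dz": 0.182, "yaw": 0, "claw": 1}, {"dx": -0.005, "dy": 0, "dz": 0.182, "yaw": 0, "claw": 1}, {"dx": -0.018, "dy": 0, "dz": 0.176, "yaw": 0, "claw": 1}, {"dx": -0.032, "dy": 0, "dz": 0.167, "yaw": 0, "claw": 1}, {"dx": -0.046, "dy": 0, "dz": 0.158, "yaw": 0, "claw": 1}, {"dx": -0.06, "dy": 0, "dz": 0.15, "yaw": 0, "claw": 1}, {"dx": -0.074, "dy": 0, "dz": 0.144, "yaw": 0, "claw": 1}, {"dx": -0.074, "dy": 0, "dz": 0.144, "yaw": 0, "claw": 1}])

```text
time: 65.12
tool_pos: [0.6331, -0.3235, 0.1829]
tool_rot: [0.001, 0.997, 0.074, 0.0]
contact_force: [-0.2, -0.6, -1.1]
gripper_width: 0.124
grasp_force: 64.8
```

```bash
python3 - <<'E'
from h import *
st=manip.state();print(st["tool_pos"],np.degrees(yaw(st)),st["contact_force"],st["gripper_width"])
tilt(np.radians(8.4),(2,90,40),(14,255,220))
E
```

```text
[ 0.63313998 -0.32352022  0.18288161] -81.55892997134416 [-0.23396992 -0.61388712 -1.07520561] 0.12391474570408836
scene 3520.0 [[124.7, 40.8], [264.8, 10.6]] [[0.096, 0.452], [-0.363, 0.352]] deg -167.8
scene 27.5 [[180.0, 102.0], [197.2, 106.2]] [[-0.011, 0.17], [-0.069, 0.114]] deg -135.8
top 11527.5 [[487.5, 92.0], [390.4, 247.7]] [[0.022, 0.513], [-0.257, -0.056]] deg -116.1
```

Emit:
send_rows(increments=[{"dx": 0, "dy": 0, "dz": -0.06, "yaw": 0, "claw": 1}, {"dx": 0.04, "dy": 0, "dz": -0.06, "yaw": 0, "claw": 1}, {"dx": 0.083, "dy": 0, "dz": -0.06, "yaw": 0, "claw": 1}, {"dx": 0.083, "dy": 0, "dz": -0.06, "yaw": 0, "claw": 1}, {"dx": 0.083, "dy": 0, "dz": 0.0, "yaw": 0, "claw": 1}, {"dx": 0.083, "dy": 0, "dz": 0.035, "yaw": 0, "claw": 1}, {"dx": 0.083, "dy": 0, "dz": 0.052, "yaw": 0, "claw": 1}, {"dx": 0.083, "dy": 0, "dz": 0.052, "yaw": 0, "claw": 1}])

```text
time: 66.22
tool_pos: [0.673, -0.3179, 0.1546]
tool_rot: [0.0, 0.997, 0.074, -0.002]
contact_force: [-3.0, -0.8, 2.1]
gripper_width: 0.126
grasp_force: 66.7
```

```bash
python3 - <<'E'
from h import *
st=manip.state();print(st["tool_pos"],np.degrees(yaw(st)),st["contact_force"],st["gripper_width"])
tilt(np.radians(8.4),(2,90,40),(14,255,220))
E
```

```text
[ 0.6729749  -0.31787241  0.15460349] -81.56174420770428 [-3.02718104 -0.7887991   2.13662209] 0.12639348869886624
scene 3528.0 [[125.0, 47.3], [256.0, 24.7]] [[0.06, 0.434], [-0.367, 0.317]] deg -164.7
scene 50.0 [[171.9, 109.8], [189.8, 114.6]] [[-0.018, 0.155], [-0.076, 0.094]] deg -133.5
top 11361.5 [[475.6, 74.5], [382.5, 232.5]] [[0.018, 0.491], [-0.254, -0.111]] deg -114.3
```

Emit:
send_rows(increments=[{"dx": -0.012, "dy": 0, "dz": 0.004, "yaw": 0, "claw": 1}, {"dx": -0.024, "dy": 0, "dz": 0.006, "yaw": 0, "claw": 1}, {"dx": -0.036, "dy": 0, "dz": 0.004, "yaw": 0, "claw": 1}, {"dx": -0.048, "dy": 0, "dz": -0.002, "yaw": 0, "claw": 1}, {"dx": -0.06, "dy": 0, "dz": -0.01, "yaw": 0, "claw": 1}, {"dx": -0.072, "dy": 0, "dz": -0.016, "yaw": 0, "claw": 1}, {"dx": -0.072, "dy": 0, "dz": -0.016, "yaw": 0, "claw": 1}])

```text
time: 67.2
tool_pos: [0.6424, -0.3239, 0.1666]
tool_rot: [0.003, 0.997, 0.074, 0.006]
contact_force: [7.5, -3.1, 2.4]
gripper_width: 0.129
grasp_force: 62.9
```

```bash
python3 - <<'E'
from h import *
st=manip.state();print(st["tool_pos"],np.degrees(yaw(st)),st["contact_force"],st["gripper_width"])
tilt(np.radians(8.4),(2,90,40),(14,255,220))
E
```

```text
[ 0.64240535 -0.32388045  0.16664951] -81.49562730531666 [ 7.45408447 -3.11441906  2.41545559] 0.12898756493041508
scene 3452.0 [[125.6, 44.0], [262.9, 16.3]] [[0.087, 0.441], [-0.366, 0.334]] deg -166.7
scene 47.5 [[176.8, 108.9], [191.9, 112.6]] [[-0.004, 0.146], [-0.054, 0.097]] deg -135.1
top 11142.0 [[482.3, 92.3], [387.4, 244.1]] [[0.018, 0.497], [-0.258, -0.085]] deg -115.3
```

Emit:
send_rows(increments=[{"dx": -0.013, "dy": 0, "dz": -0.008, "yaw": 0, "claw": 1}, {"dx": -0.026, "dy": 0, "dz": -0.014, "yaw": 0, "claw": 1}, {"dx": -0.04, "dy": 0, "dz": -0.019, "yaw": 0, "claw": 1}, {"dx": -0.055, "dy": 0, "dz": -0.022, "yaw": 0, "claw": 1}, {"dx": -0.07, "dy": 0, "dz": -0.023, "yaw": 0, "claw": 1}, {"dx": -0.085, "dy": 0, "dz": -0.022, "yaw": 0, "claw": 1}, {"dx": -0.1, "dy": 0, "dz": -0.022, "yaw": 0, "claw": 1}, {"dx": -0.1, "dy": 0, "dz": -0.022, "yaw": 0, "claw": 1}])

```text
time: 68.3
tool_pos: [0.5882, -0.3292, 0.1732]
tool_rot: [-0.001, 0.997, 0.074, -0.001]
contact_force: [0.3, -0.5, 0.5]
gripper_width: 0.041
grasp_force: 0.0
```

```bash
python3 - <<'E'
from h import *
st=manip.state();print(st["tool_pos"],np.degrees(yaw(st)),st["contact_force"],st["gripper_width"])
tilt(np.radians(8.4),(2,90,40),(14,255,220))
E
```

```text
[ 0.5881634  -0.32919661  0.17315984] -81.56414346991141 [ 0.28138452 -0.46568134  0.48222736] 0.04057127728230113
scene 3728.0 [[124.9, 43.6], [277.5, 5.1]] [[0.144, 0.445], [-0.369, 0.351]] deg -169.6
scene 19.0 [[174.7, 105.3], [184.8, 115.2]] [[0.055, 0.169], [0.029, 0.105]] deg -112.5
scene 16.5 [[183.9, 103.1], [190.1, 114.0]] [[0.022, 0.158], [0.009, 0.098]] deg -102.3
top 11027.0 [[490.8, 122.1], [389.9, 268.1]] [[0.022, 0.51], [-0.276, -0.088]] deg -116.5
top 49.0 [[398.9, 142.7], [396.7, 159.2]] [[0.065, 0.139], [0.029, 0.107]] deg -138.7
top 32.0 [[414.1, 151.8], [404.1, 159.2]] [[0.028, 0.22], [0.021, 0.156]] deg -96.3
```

Emit:
send_rows(increments=[{"dx": 0, "dy": 0, "dz": -0.1, "yaw": 0, "claw": 1}, {"dx": 0, "dy": 0, "dz": -0.2, "yaw": 0, "claw": 1}, {"dx": 0, "dy": 0, "dz": -0.3, "yaw": 0, "claw": 1}, {"dx": 0, "dy": 0, "dz": -0.38, "yaw": 0, "claw": 1}, {"dx": -0.05, "dy": -0.12, "dz": -0.38, "yaw": 0, "claw": 1}, {"dx": -0.1, "dy": -0.24, "dz": -0.38, "yaw": 0, "claw": 1}, {"dx": -0.15, "dy": -0.36, "dz": -0.38, "yaw": 0, "claw": 1}, {"dx": -0.165, "dy": -0.48, "dz": -0.38, "yaw": 0, "claw": 1}, {"dx": -0.165, "dy": -0.6, "dz": -0.38, "yaw": 0, "claw": 1}, {"dx": -0.165, "dy": -0.72, "dz": -0.38, "yaw": 0, "claw": 1}, {"dx": -0.165, "dy": -0.793, "dz": -0.38, "yaw": 0, "claw": 1}, {"dx": -0.165, "dy": -0.793, "dz": -0.38, "yaw": 0, "claw": 1}])

```text
time: 69.9
tool_pos: [0.4487, 0.0524, 0.364]
tool_rot: [-0.0, 0.997, 0.076, -0.001]
contact_force: [1.3, -0.4, 0.7]
gripper_width: 0.002
grasp_force: 0.0
```

```bash
cat > chk.py <<'E'
from h import *
G=np.array([.5985,-.3412]);O=np.array([.5185,.393])
I={n:manip.grab_frame(n) for n in("scene","top")}
print("t",manip.state()["time"])
for nm,C,lo,hi in(("green/handles",G,(2,90,40),(16,255,230)),("orange/wood",O,(12,60,60),(30,220,255))):
    for n in I:
        c=cam(n);us=np.array([proj(c,[*(C+np.array(o)),z]) for o in((-.1,-.1),(-.1,.1),(.1,-.1),(.1,.1)) for z in(0,.2)])
        x0,y0=np.maximum(us.min(0).astype(int),0);x1,y1=us.max(0).astype(int)
        for b in blobs(I[n],lo,hi,(x0,y0,x1,y1),8):
            print(nm,n,cv2.contourArea(b),np.round(ends(b),1).tolist(),"rel@rim",[(onz(c,e,.105)[:2]-C).round(3).tolist() for e in ends(b)])
ct=cam("top")
b=blobs(I["top"],(0,0,110),(180,45,255),(290,130,350,195),100)
if b:print("mould",cv2.minAreaRect(np.array([onz(ct,p[0],.079)[:2]*1000 for p in b[0]]).astype(np.float32)))
E
python3 chk.py
```

```text
t 70.0
green/handles scene 70.5 [[170.4, 110.1], [191.8, 114.0]] rel@rim [[0.051, -0.03], [-0.004, 0.023]]
green/handles top 244.0 [[395.5, 133.6], [406.1, 174.2]] rel@rim [[0.085, 0.018], [-0.02, -0.008]]
green/handles top 21.0 [[451.9, 204.5], [461.2, 203.1]] rel@rim [[-0.096, -0.124], [-0.093, -0.147]]
orange/wood scene 1312.0 [[400.7, 321.2], [340.9, 336.7]] rel@rim [[-0.081, 0.171], [0.068, 0.126]]
orange/wood scene 84.5 [[324.1, 272.0], [329.6, 289.4]] rel@rim [[0.009, -0.026], [0.024, 0.019]]
orange/wood top 1773.0 [[73.4, 178.9], [69.8, 235.9]] rel@rim [[0.042, 0.113], [-0.104, 0.118]]
orange/wood top 310.0 [[92.3, 171.6], [125.9, 197.8]] rel@rim [[0.062, 0.065], [-0.006, -0.024]]
mould ((617.521240234375, -134.90557861328125), (100.48805236816406, 100.9130859375), 50.65953063964844)
```

```bash
python3 - <<'E'
from h import *
T=manip.grab_frame("top");S=manip.grab_frame("scene")
ct,cs=cam("top"),cam("scene")
def poly(nm,im,lo,hi,roi,mn=6):
    for b in blobs(im,lo,hi,roi,mn): print(nm,cv2.contourArea(b),cv2.approxPolyDP(b,1.5,True)[:,0].tolist())
poly("G top handle",T,(2,90,40),(13,255,230),(375,115,450,185))
poly("G top brass",T,(14,90,60),(28,255,255),(375,115,450,185),2)
poly("G top steel",T,(0,0,110),(180,60,255),(383,110,450,160),2)
poly("G scene handle",S,(2,90,40),(13,255,230),(155,90,205,145))
poly("G scene brass",S,(14,90,60),(28,255,255),(155,85,205,145),2)
poly("O top wood",T,(12,60,60),(30,220,255),(86,150,145,215))
poly("O scene wood",S,(12,60,60),(30,220,255),(305,255,350,310))
print(proj(ct,[.5985,-.3412,.105]),proj(cs,[.5985,-.3412,.105]),proj(ct,[.5185,.393,.105]),proj(cs,[.5185,.393,.105]))
E
```

```text
G top handle 206.0 [[390, 138], [397, 163], [395, 169], [398, 169], [402, 175], [403, 163], [414, 153], [412, 154], [410, 150], [401, 160], [398, 155], [395, 137]]
G top brass 32.0 [[391, 129], [388, 132], [392, 138], [394, 134]]
G top brass 30.5 [[418, 146], [414, 147], [411, 152], [415, 152]]
G top steel 50.5 [[383, 115], [401, 110], [385, 111]]
G top steel 19.0 [[386, 119], [393, 130], [391, 122]]
G top steel 15.5 [[417, 141], [423, 141], [424, 145], [426, 144], [425, 140]]
G scene handle 43.5 [[173, 112], [174, 115], [191, 113], [184, 113], [177, 106], [175, 107], [179, 111]]
G scene brass 140.5 [[204, 85], [192, 85], [173, 97], [171, 102], [174, 106], [176, 105], [174, 103], [175, 99], [195, 88], [202, 90], [204, 93]]
G scene brass 13.5 [[167, 113], [173, 115], [172, 112]]
O top wood 312.0 [[91, 173], [111, 192], [124, 201], [125, 192], [120, 186], [110, 179], [102, 177], [96, 171]]
O top wood 156.5 [[86, 184], [86, 214], [88, 214], [94, 187]]
O scene wood 82.5 [[324, 272], [323, 283], [327, 289], [331, 289], [333, 285], [327, 283], [328, 274]]
[402.7803298  166.47402249] [187.76146539 110.13009988] [116.6978354  195.52311887] [332.85933668 278.70692078]
```

```bash
python3 - <<'E'
from h import *
ct,cs=cam("top"),cam("scene");G=np.array([.5985,-.3412,0]);O=np.array([.5185,.393,0])
for nm,t,s,C,Ls in(("loop1 hand/ferr",(392.5,137.5),(173,113.5),G,.140),("loop1 ferr mid",(391,133.5),(170.2,113.5),G,.150),("loop2 hand/ferr",(411.5,152),(175.5,106.5),G,.140),("loop2 ferr mid",(414.5,149.2),(174,103.5),G,.15),
  ("A tip",(92.5,171.5),(326,288.5),O,.19),("B tip",(102,177),(325.5,272),O,.19),("B tip'",(108,179),(325.5,272),O,.19)):
    P,e=tri(ct,t,cs,s);r=P-C;h=np.hypot(*r[:2])
    print(nm,r.round(3),"gap",round(e,4))
    for bx in(-.02,0.,.02): # butt radial offset opposite lean
        u=r[:2]/h;dh=h-bx;z=r[2]-np.sqrt(max(Ls**2-dh**2,0));print("   butt at",bx,"z",round(z,3),"lean",round(np.arcsin(min(dh/Ls,1)),2))
E
```

```text
loop1 hand/ferr [0.062 0.045 0.163] gap 0.0003
   butt at -0.02 z 0.062 lean 0.77
   butt at 0.0 z 0.046 lean 0.58
   butt at 0.02 z 0.035 lean 0.42
loop1 ferr mid [0.071 0.051 0.173] gap 0.0023
   butt at -0.02 z 0.068 lean 0.8
   butt at 0.0 z 0.051 lean 0.62
   butt at 0.02 z 0.039 lean 0.47
loop2 hand/ferr [ 0.034 -0.015  0.127] gap 0.0011
   butt at -0.02 z -0.001 lean 0.42
   butt at 0.0 z -0.008 lean 0.27
   butt at 0.02 z -0.012 lean 0.12
loop2 ferr mid [ 0.037 -0.015  0.142] gap 0.0012
   butt at -0.02 z 0.005 lean 0.41
   butt at 0.0 z -0.002 lean 0.27
   butt at 0.02 z -0.006 lean 0.14
A tip [0.054 0.028 0.183] gap 0.003
   butt at -0.02 z 0.011 lean 0.44
   butt at 0.0 z 0.003 lean 0.32
   butt at 0.02 z -0.002 lean 0.21
B tip [ 0.038 -0.002  0.201] gap 0.0011
   butt at -0.02 z 0.02 lean 0.31
   butt at 0.0 z 0.015 lean 0.2
   butt at 0.02 z 0.012 lean 0.09
B tip' [ 0.034 -0.008  0.183] gap 0.003
   butt at -0.02 z 0.001 lean 0.29
   butt at 0.0 z -0.004 lean 0.18
   butt at 0.02 z -0.007 lean 0.08
```

loop_2 and both wooden tools stand properly. loop_1 slipped when the grip slackened and hangs across loop_2, leaning about 0.77 rad with its butt near z = 0.06, so it needs mending.

```bash
python3 - <<'E'
from h import *
go([.652,-.3023,.26],np.radians(126))
E
```

```text
row dx,dy,dz,yaw [0.298 0.755 0.207] -0.321 dist rows 6.7 j6 1.37 t 70.1
```

Emit:
send_rows(increments=[{"dx": 0.05, "dy": 0.12, "dz": 0, "yaw": -0.1, "claw": 0.1}, {"dx": 0.1, "dy": 0.24, "dz": 0, "yaw": -0.2, "claw": 0.1}, {"dx": 0.15, "dy": 0.36, "dz": 0, "yaw": -0.321, "claw": 0.1}, {"dx": 0.2, "dy": 0.48, "dz": 0, "yaw": -0.321, "claw": 0.1}, {"dx": 0.25, "dy": 0.6, "dz": 0, "yaw": -0.321, "claw": 0.1}, {"dx": 0.298, "dy": 0.7, "dz": 0, "yaw": -0.321, "claw": 0.1}, {"dx": 0.298, "dy": 0.755, "dz": 0.05, "yaw": -0.321, "claw": 0.1}, {"dx": 0.298, "dy": 0.755, "dz": 0.15, "yaw": -0.321, "claw": 0.1}, {"dx": 0.298, "dy": 0.755, "dz": 0.207, "yaw": -0.321, "claw": 0.1}, {"dx": 0.298, "dy": 0.755, "dz": 0.207, "yaw": -0.321, "claw": 0.1}])

```text
time: 71.35
tool_pos: [0.6504, -0.302, 0.256]
tool_rot: [-0.003, 0.951, 0.308, -0.003]
contact_force: [-0.5, -0.0, 0.0]
gripper_width: 0.448
grasp_force: 0.0
```

```bash
python3 - <<'E'
from h import *
st=manip.state();print(st["tool_pos"],np.degrees(yaw(st)))
W=manip.grab_frame("wrist");cv2.imwrite("pics/w13.png",W[:,:,::-1]);c=cam("wrist",st)
G=np.array([.5985,-.3412,0])
for nm,lo,hi in(("handle",(2,90,40),(13,255,230)),("brass",(14,90,60),(28,255,255))):
    for b in blobs(W,lo,hi,None,30): 
        x,y,w,h=cv2.boundingRect(b)
        if 120<x+w/2<390: print(nm,cv2.contourArea(b),np.round(ends(b),1).tolist(),cv2.approxPolyDP(b,2.5,True)[:,0].tolist())
# expected pixels of loop_1 model: butt, hand/ferr, grip
d=np.array([.81,.59])
for r,z in((-.0206,.062),(.0285,.113),(.066,.152),(.0766,.163)): print((r,z),proj(c,[*(G[:2]+r*d),z]).round(1))
go([.652,-.3023,.14])
E
```

```text
[ 0.65035366 -0.30202066  0.25595503] -54.08163126811724
handle 872.5 [[251.8, 173.5], [270.1, 242.0]] [[250, 174], [251, 214], [247, 218], [250, 220], [251, 242], [257, 244], [262, 226], [285, 238], [285, 230], [291, 227], [261, 216], [261, 195], [266, 176], [262, 182], [255, 183]]
brass 16661.0 [[287.6, 45.8], [487.1, 32.8]] [[288, 37], [306, 75], [328, 95], [360, 107], [396, 105], [420, 97], [456, 67], [478, 28], [485, 0], [286, 0]]
brass 695.5 [[354.9, 349.4], [397.4, 386.0]] [[357, 347], [360, 367], [381, 383], [400, 383], [370, 351]]
brass 330.0 [[266.0, 327.3], [305.0, 327.2]] [[266, 334], [303, 330], [305, 323], [295, 328], [271, 318]]
brass 244.5 [[257.7, 156.9], [257.1, 182.0]] [[253, 157], [251, 179], [260, 182], [265, 175], [265, 159], [261, 157], [259, 170], [255, 171]]
brass 193.5 [[346.9, 273.4], [365.3, 279.2]] [[351, 268], [347, 279], [361, 283], [366, 276]]
brass 72.5 [[291.4, 227.8], [287.2, 240.1]] [[289, 228], [285, 239], [291, 241], [295, 230]]
(-0.0206, 0.062) [255.5 240. ]
(0.0285, 0.113) [255.5 216.2]
(0.066, 0.152) [255.5 190.3]
(0.0766, 0.163) [255.4 181.1]
row dx,dy,dz,yaw [0.001 0.001 0.238] 0.0 dist rows 1.9 j6 0.41 t 71.4
```

Emit:
send_rows(increments=[{"dx": 0.001, "dy": 0.001, "dz": 0.1, "yaw": 0, "claw": 0.1}, {"dx": 0.001, "dy": 0.001, "dz": 0.18, "yaw": 0, "claw": 0.1}, {"dx": 0.001, "dy": 0.001, "dz": 0.22, "yaw": 0, "claw": 0.1}, {"dx": 0.001, "dy": 0.001, "dz": 0.234, "yaw": 0, "claw": 0.1}, {"dx": 0.001, "dy": 0.001, "dz": 0.234, "yaw": 0, "claw": 1}, {"dx": 0.001, "dy": 0.001, "dz": 0.234, "yaw": 0, "claw": 1}, {"dx": 0.001, "dy": 0.001, "dz": 0.234, "yaw": 0, "claw": 1}, {"dx": 0.001, "dy": 0.001, "dz": 0.234, "yaw": 0, "claw": 1}])

```text
time: 72.4
tool_pos: [0.6537, -0.3016, 0.1449]
tool_rot: [0.001, 0.951, 0.31, 0.0]
contact_force: [0.0, -0.3, 1.7]
gripper_width: 0.133
grasp_force: 60.8
```

Emit:
send_rows(increments=[{"dx": -0.013, "dy": 0, "dz": -0.01, "yaw": 0, "claw": 1}, {"dx": -0.026, "dy": 0, "dz": -0.018, "yaw": 0, "claw": 1}, {"dx": -0.039, "dy": 0, "dz": -0.025, "yaw": 0, "claw": 1}, {"dx": -0.052, "dy": 0, "dz": -0.03, "yaw": 0, "claw": 1}, {"dx": -0.065, "dy": 0, "dz": -0.035, "yaw": 0, "claw": 1}, {"dx": -0.078, "dy": 0, "dz": -0.038, "yaw": 0, "claw": 1}, {"dx": -0.078, "dy": 0, "dz": -0.038, "yaw": 0, "claw": 1}])

```text
time: 73.28
tool_pos: [0.6233, -0.3241, 0.1648]
tool_rot: [0.001, 0.951, 0.309, 0.003]
contact_force: [5.3, 3.4, 1.4]
gripper_width: 0.134
grasp_force: 58.7
```

```bash
python3 - <<'E'
from h import *
st=manip.state();print(st["tool_pos"],np.degrees(yaw(st)),st["contact_force"],st["gripper_width"],st["grasp_force"])
tilt(np.radians(36),(2,90,40),(14,255,220))
E
```

```text
[ 0.62326401 -0.32414043  0.16475005] -53.95572963387838 [5.26762708 3.36840171 1.40589322] 0.13393360612698668 58.73123109340668
scene 3555.5 [[125.5, 44.4], [268.8, 13.9]] [[0.142, 0.49], [-0.741, 0.04]] deg -153.0
scene 26.5 [[175.9, 103.4], [184.1, 115.6]] [[0.02, 0.183], [-0.005, 0.102]] deg -107.2
scene 17.5 [[181.5, 106.2], [191.0, 113.0]] [[-0.004, 0.148], [-0.045, 0.076]] deg -119.9
top 10977.0 [[483.5, 103.4], [387.7, 252.1]] [[0.018, 0.513], [-0.382, -0.662]] deg -108.8
```

Emit:
send_rows(increments=[{"dx": -0.013, "dy": 0, "dz": -0.006, "yaw": 0, "claw": 1}, {"dx": -0.026, "dy": 0, "dz": -0.01, "yaw": 0, "claw": 1}, {"dx": -0.039, "dy": 0, "dz": -0.012, "yaw": 0, "claw": 1}, {"dx": -0.052, "dy": 0, "dz": -0.012, "yaw": 0, "claw": 1}, {"dx": -0.06, "dy": 0, "dz": -0.012, "yaw": 0, "claw": 1}, {"dx": -0.06, "dy": 0, "dz": -0.012, "yaw": 0, "claw": 1}])

```text
time: 74.12
tool_pos: [0.5977, -0.3421, 0.1692]
tool_rot: [0.0, 0.951, 0.309, 0.001]
contact_force: [4.8, 1.3, 1.7]
gripper_width: 0.131
grasp_force: 58.5
```

```bash
python3 - <<'E'
from h import *
st=manip.state();print(st["tool_pos"],np.degrees(yaw(st)),st["contact_force"],st["gripper_width"],st["grasp_force"])
tilt(np.radians(36),(2,90,40),(14,255,220))
E
```

```text
[ 0.59772251 -0.34207233  0.16923741] -53.9647180529754 [4.83803053 1.30789365 1.70676779] 0.13071902796950136 58.484914898872375
scene 3670.5 [[124.6, 42.4], [273.5, 5.1]] [[0.175, 0.497], [-0.762, 0.053]] deg -154.6
scene 24.0 [[181.4, 94.8], [191.4, 113.8]] [[0.015, 0.189], [-0.015, 0.072]] deg -104.3
scene 18.0 [[175.0, 105.0], [184.7, 115.3]] [[0.058, 0.182], [0.023, 0.101]] deg -113.4
top 10905.0 [[496.3, 117.0], [395.5, 264.3]] [[0.022, 0.519], [-0.421, -0.68]] deg -110.3
top 82.0 [[412.7, 152.8], [394.2, 170.2]] [[0.024, 0.204], [-0.0, 0.038]] deg -98.2
```

Emit:
send_rows(increments=[{"dx": 0, "dy": 0, "dz": -0.06, "yaw": 0, "claw": 1}, {"dx": 0, "dy": 0, "dz": -0.13, "yaw": 0, "claw": 1}, {"dx": 0, "dy": 0, "dz": -0.14, "yaw": 0, "claw": 1}, {"dx": 0.035, "dy": -0.009, "dz": -0.14, "yaw": 0, "claw": 1}, {"dx": 0.07, "dy": -0.018, "dz": -0.14, "yaw": 0, "claw": 1}, {"dx": 0.07, "dy": -0.018, "dz": -0.14, "yaw": 0, "claw": 1}])

```text
time: 74.97
tool_pos: [0.6208, -0.3119, 0.2366]
tool_rot: [-0.001, 0.951, 0.311, -0.001]
contact_force: [-0.4, -0.0, -0.7]
gripper_width: 0.13
grasp_force: 58.4
```

```bash
python3 - <<'E'
from h import *
st=manip.state();print(st["tool_pos"],np.degrees(yaw(st)),st["contact_force"],st["gripper_width"],st["grasp_force"])
tilt(np.radians(36),(2,90,40),(14,255,220))
ct,cs=cam("top"),cam("scene")
W=manip.grab_frame("wrist");c=cam("wrist",st)
for b in blobs(W,(2,90,40),(13,255,230),(150,120,380,330),20): print("w",cv2.contourArea(b),np.round(ends(b),1).tolist(),cv2.approxPolyDP(b,2.5,True)[:,0].tolist())
G=np.array([.5985,-.3412])
for o in((5,15),(5,8),(10,20),(0,15)): print(o,"butt px scene",proj(cs,[*(G+np.array(o)/1000),.125]).round(1),"wrist",proj(c,[*(G+np.array(o)/1000),.125]).round(1))
E
```

```text
[ 0.62082362 -0.31185898  0.23661742] -53.797270488001836 [-0.41093887 -0.03159436 -0.72845339] 0.13004248114565956 58.426557183265686
scene 2896.5 [[122.8, 33.1], [266.2, 0.7]] [[0.145, 0.529], [-0.686, 0.14]] deg -154.9
scene 23.5 [[174.9, 87.0], [186.5, 108.8]] [[0.014, 0.256], [-0.017, 0.134]] deg -104.1
scene 17.0 [[175.5, 105.5], [184.6, 115.4]] [[0.032, 0.195], [0.0, 0.119]] deg -112.9
top 12453.0 [[498.4, 84.2], [397.3, 249.6]] [[0.028, 0.579], [-0.343, -0.436]] deg -110.1
w 419.0 [[250.6, 196.6], [304.7, 209.6]] [[251, 195], [254, 201], [298, 216], [299, 206], [306, 204], [292, 204], [255, 193]]
w 112.5 [[255.3, 208.5], [268.8, 240.7]] [[254, 209], [257, 226], [265, 231], [268, 241], [262, 215]]
(5, 15) butt px scene [187.3 109.3] wrist [255.1 214. ]
(5, 8) butt px scene [186.5 108. ] wrist [261.5 218.4]
(10, 20) butt px scene [186.6 110.8] wrist [253.9 206.5]
(0, 15) butt px scene [188.7 108.8] wrist [251.8 218.3]
```

Emit:
send_rows(increments=[{"dx": 0, "dy": 0.004, "dz": 0.04, "yaw": 0, "claw": 1}, {"dx": 0, "dy": 0.004, "dz": 0.08, "yaw": 0, "claw": 1}, {"dx": 0, "dy": 0.004, "dz": 0.12, "yaw": 0, "claw": 1}, {"dx": 0, "dy": 0.004, "dz": 0.15, "yaw": 0, "claw": 1}, {"dx": 0, "dy": 0.004, "dz": 0.18, "yaw": 0, "claw": 1}, {"dx": 0, "dy": 0.004, "dz": 0.2, "yaw": 0, "claw": 1}, {"dx": 0, "dy": 0.004, "dz": 0.2, "yaw": 0, "claw": 1}])

```text
time: 76.0
tool_pos: [0.6207, -0.3198, 0.1388]
tool_rot: [0.004, 0.951, 0.309, -0.002]
contact_force: [-3.4, -10.8, -0.1]
gripper_width: 0.127
grasp_force: 60.6
```

```bash
python3 - <<'E'
from h import *
st=manip.state();print(st["tool_pos"],st["contact_force"],st["gripper_width"],st["grasp_force"])
tilt(np.radians(36),(2,90,40),(14,255,220))
E
```

```text
[ 0.62068762 -0.31984953  0.13878647] [ -3.36310468 -10.77083675  -0.07076001] 0.12653664359785138 60.5669272178784
scene 3744.5 [[126.9, 50.4], [272.0, 20.8]] [[0.149, 0.48], [-0.769, -0.01]] deg -151.9
top 10541.5 [[471.9, 109.6], [379.5, 254.2]] [[0.018, 0.489], [-0.41, -0.825]] deg -108.0
```

Emit:
send_rows(increments=[{"dx": 0, "dy": 0.01, "dz": 0.01, "yaw": 0, "claw": 1}, {"dx": 0, "dy": 0.01, "dz": 0.01, "yaw": 0, "claw": 0.5}, {"dx": 0, "dy": 0.01, "dz": 0.01, "yaw": 0, "claw": 0.5}, {"dx": 0, "dy": 0.01, "dz": 0.01, "yaw": 0, "claw": 0.5}, {"dx": 0, "dy": 0.01, "dz": -0.08, "yaw": 0, "claw": 0.5}, {"dx": 0, "dy": 0.01, "dz": -0.18, "yaw": 0, "claw": 0.5}, {"dx": 0, "dy": 0.01, "dz": -0.3, "yaw": 0, "claw": 0.5}, {"dx": 0, "dy": 0, "dz": -0.42, "yaw": 0, "claw": 0.5}, {"dx": 0, "dy": -0.12, "dz": -0.42, "yaw": 0, "claw": 0.5}, {"dx": 0, "dy": -0.24, "dz": -0.42, "yaw": 0, "claw": 0.5}, {"dx": -0.1, "dy": -0.36, "dz": -0.42, "yaw": 0, "claw": 0.5}, {"dx": -0.2, "dy": -0.44, "dz": -0.42, "yaw": 0, "claw": 0.5}, {"dx": -0.3, "dy": -0.44, "dz": -0.42, "yaw": 0, "claw": 0.5}, {"dx": -0.3, "dy": -0.44, "dz": -0.42, "yaw": 0, "claw": 0.5}])

```text
time: 77.85
tool_pos: [0.3686, -0.2265, 0.3487]
tool_rot: [0.0, 0.952, 0.308, 0.0]
contact_force: [-0.2, 0.0, 0.7]
gripper_width: 0.248
grasp_force: 0.0
```

```bash
python3 - <<'E'
from h import *
T=manip.grab_frame("top");S=manip.grab_frame("scene");print(manip.state()["tool_pos"])
def poly(nm,im,lo,hi,roi,mn=6):
    for b in blobs(im,lo,hi,roi,mn): print(nm,cv2.contourArea(b),cv2.approxPolyDP(b,1.2,True)[:,0].tolist())
poly("G top handle",T,(2,90,40),(13,255,230),(375,115,450,185))
poly("G top brass",T,(14,90,60),(28,255,255),(383,120,450,185),2)
poly("G top steel",T,(0,0,90),(180,70,255),(383,105,450,165),2)
poly("G scene handle",S,(2,90,40),(13,255,230),(155,90,205,145))
poly("G scene brass",S,(14,90,60),(28,255,255),(155,92,190,145),2)
poly("O top wood",T,(12,60,60),(30,220,255),(89,150,145,215))
poly("O scene wood",S,(12,60,60),(30,220,255),(305,255,350,310))
ct=cam("top")
b=blobs(T,(0,0,110),(180,45,255),(290,130,350,195),100)
if b:print("mould",cv2.minAreaRect(np.array([onz(ct,p[0],.079)[:2]*1000 for p in b[0]]).astype(np.float32)))
E
```

```text
[ 0.37071577 -0.22584473  0.3485454 ]
G top handle 68.0 [[417, 154], [413, 155], [412, 153], [397, 173], [399, 173], [409, 163], [411, 158]]
G top handle 46.0 [[402, 153], [400, 153], [394, 166], [395, 170], [403, 156]]
G top brass 30.0 [[407, 146], [403, 147], [401, 151], [404, 156], [395, 171], [394, 169], [396, 172], [401, 166], [399, 169], [397, 167], [406, 152]]
G top brass 25.0 [[420, 148], [419, 147], [416, 149], [413, 154], [416, 154]]
G top steel 98.0 [[408, 105], [401, 105], [395, 109], [383, 111], [383, 115], [396, 113]]
G top steel 49.0 [[404, 138], [402, 142], [403, 146], [406, 145], [404, 141], [406, 139], [411, 145], [410, 148], [408, 147], [410, 150], [413, 147], [413, 143], [410, 139]]
G top steel 41.0 [[423, 141], [419, 141], [415, 146], [416, 148], [419, 143], [423, 144], [425, 147], [423, 149], [420, 147], [420, 151], [427, 147], [427, 144]]
G scene handle 18.5 [[180, 108], [179, 110], [181, 113], [186, 115]]
G scene brass 41.5 [[189, 92], [181, 92], [174, 96], [173, 102], [175, 99]]
G scene brass 17.0 [[174, 104], [180, 112], [178, 110], [180, 107]]
O top wood 307.0 [[92, 173], [94, 177], [123, 201], [125, 199], [125, 192], [120, 186], [111, 180], [102, 177], [96, 171]]
O top wood 68.5 [[92, 185], [89, 185], [89, 212], [94, 189]]
O scene wood 86.5 [[324, 272], [323, 283], [327, 289], [331, 289], [333, 285], [327, 283], [328, 273]]
mould ((617.6045532226562, -134.97386169433594), (100.48804473876953, 101.1285171508789), 50.65956115722656)
```

```bash
python3 - <<'E'
from h import *
T=manip.grab_frame("top");S=manip.grab_frame("scene");ct,cs=cam("top"),cam("scene");G=np.array([.5985,-.3412])
for b in blobs(S,(0,0,75),(180,90,255),(155,85,200,125),2): print("S steel",cv2.contourArea(b),cv2.approxPolyDP(b,1,True)[:,0].tolist())
for b in blobs(S,(2,50,40),(28,255,255),(155,92,200,125),2): print("S warm",cv2.contourArea(b),cv2.approxPolyDP(b,1,True)[:,0].tolist())
for nm,u,f in(("loop_1?",(408,143),(402,153.5)),("loop_2?",(421,145),(415,154.5))):
    for z in(.15,.165,.18,.195):
        p=onz(ct,u,z);q=onz(ct,f,z-.035*.93);ax=(p-q);lean=np.arccos(ax[2]/np.linalg.norm(ax));butt=q-ax/np.linalg.norm(ax)*.14
        print(nm,"z",z,(p[:2]-G).round(3),"len",np.linalg.norm(ax).round(3),"lean",lean.round(2),"butt",(butt[:2]-G).round(3),butt[2].round(3),"scene loop px",proj(cs,p).round(1),"ferr",proj(cs,q).round(1))
E
```

```text
S steel 1553.5 [[155, 87], [155, 124], [199, 124], [199, 90], [195, 89], [180, 98], [174, 100], [174, 95], [188, 88], [191, 85], [157, 85], [162, 90], [161, 92]]
S warm 173.5 [[169, 97], [169, 99], [172, 100], [173, 106], [176, 110], [179, 111], [181, 115], [188, 115], [177, 103], [176, 100], [191, 92], [177, 92], [171, 97]]
loop_1? z 0.15 [0.052 0.003] len 0.039 lean 0.57 butt [-0.043  0.017] -0.001 scene loop px [171.6 106.9] ferr [179.4 112.1]
loop_1? z 0.165 [0.049 0.009] len 0.038 lean 0.56 butt [-0.044  0.022] 0.013 scene loop px [172.2 104.4] ferr [180.  109.7]
loop_1? z 0.18 [0.046 0.014] len 0.038 lean 0.55 butt [-0.046  0.027] 0.028 scene loop px [172.9 101.8] ferr [180.6 107.3]
loop_1? z 0.195 [0.043 0.02 ] len 0.038 lean 0.53 butt [-0.047  0.031] 0.042 scene loop px [173.6  99.2] ferr [181.2 104.8]
loop_2? z 0.15 [ 0.047 -0.029] len 0.037 lean 0.51 butt [-0.039 -0.019] -0.005 scene loop px [169.1 100.3] ferr [176.2 105.7]
loop_2? z 0.165 [ 0.044 -0.022] len 0.037 lean 0.5 butt [-0.04  -0.014] 0.009 scene loop px [169.8  97.9] ferr [176.8 103.4]
loop_2? z 0.18 [ 0.041 -0.016] len 0.037 lean 0.49 butt [-0.042 -0.009] 0.024 scene loop px [170.5  95.4] ferr [177.4 101. ]
loop_2? z 0.195 [ 0.038 -0.01 ] len 0.037 lean 0.48 butt [-0.043 -0.004] 0.038 scene loop px [171.2  92.8] ferr [178.   98.6]
```

```bash
python3 -c "
from h import *
go([.62,-.32,.36])"
```

```text
row dx,dy,dz,yaw [ 0.29   0.446 -0.023] 0.0 dist rows 4.3 j6 0.22 t 78.0
```

Emit:
send_rows(increments=[{"dx": 0.07, "dy": 0.11, "dz": -0.023, "yaw": 0, "claw": 0.5}, {"dx": 0.14, "dy": 0.22, "dz": -0.023, "yaw": 0, "claw": 0.5}, {"dx": 0.21, "dy": 0.33, "dz": -0.023, "yaw": 0, "claw": 0.5}, {"dx": 0.29, "dy": 0.446, "dz": -0.023, "yaw": 0, "claw": 0.5}, {"dx": 0.29, "dy": 0.446, "dz": -0.023, "yaw": 0, "claw": 0.5}, {"dx": 0.29, "dy": 0.446, "dz": -0.023, "yaw": 0, "claw": 0.5}])

```text
time: 78.8
tool_pos: [0.6213, -0.32, 0.3575]
tool_rot: [-0.002, 0.951, 0.311, -0.001]
contact_force: [0.4, 0.3, -0.2]
gripper_width: 0.252
grasp_force: 0.0
```

```bash
python3 - <<'E'
from h import *
st=manip.state();print(st["tool_pos"]);W=manip.grab_frame("wrist");cv2.imwrite("pics/w14.png",W[:,:,::-1]);c=cam("wrist",st);ct=cam("top");G=np.array([.5985,-.3412])
print("rim",proj(c,[*G,.105]).round(0))
u=proj(c,[*G,.12]).astype(int);roi=(u[0]-70,max(u[1]-90,0),u[0]+70,u[1]+70)
for nm,lo,hi in(("handle",(2,90,40),(13,255,230)),("brass",(14,90,60),(28,255,255)),("steel",(0,0,110),(180,60,255))):
    for b in blobs(W,lo,hi,roi,15): print(nm,cv2.contourArea(b),np.round(ends(b),1).tolist(),cv2.approxPolyDP(b,2,True)[:,0].tolist())
E
```

```text
[ 0.62134107 -0.31996208  0.35752728]
rim [257. 184.]
handle 125.0 [[280.0, 180.8], [257.0, 180.7]] [[280, 177], [259, 178], [257, 181], [263, 184], [280, 184]]
handle 97.5 [[263.5, 166.8], [248.1, 177.1]] [[265, 169], [261, 165], [250, 172], [248, 177], [251, 178]]
brass 532.5 [[203.8, 95.9], [189.0, 125.5]] [[188, 97], [186, 124], [211, 117], [206, 97]]
brass 104.5 [[326.0, 238.4], [317.9, 257.6]] [[325, 238], [314, 256], [325, 256]]
brass 93.5 [[279.0, 182.1], [293.1, 179.6]] [[279, 182], [282, 186], [289, 185], [290, 182], [293, 183], [293, 179], [290, 176], [289, 179], [283, 176]]
brass 87.5 [[263.3, 166.8], [275.3, 159.5]] [[275, 159], [265, 160], [262, 163], [264, 168], [270, 168], [270, 164], [273, 166]]
steel 559.5 [[320.1, 217.7], [307.5, 255.5]] [[314, 217], [301, 239], [309, 256], [313, 255], [325, 236], [325, 221]]
steel 525.0 [[221.6, 96.7], [186.4, 143.3]] [[222, 97], [207, 97], [213, 117], [186, 126], [186, 143], [201, 136], [211, 125]]
```

```bash
python3 - <<'E'
from h import *
st=manip.state();c=cam("wrist",st);ct=cam("top");cs=cam("scene");G=np.array([.5985,-.3412,0])
for nm,w,t in(("loop_1 h/f",(263.5,166.5),(402,153.5)),("loop_1 f/end",(275,162),(405.5,147)),("loop_2 h/f",(281,180.5),(415,154.5)),("loop_2 f/end",(292,180.5),(419,149))):
    P,e=tri(c,w,ct,t);r=P-G;print(nm,r.round(3),"gap",round(e,4),"scene",proj(cs,P).round(1))
    h=np.hypot(*r[:2]);Ls=.14 if "h/f" in nm else .16
    for bx in(-.022,0,.015): print("   butt",bx,"z",round(r[2]-np.sqrt(Ls**2-(h-bx)**2),3),"lean",round(np.arcsin((h-bx)/Ls),2))
E
```

```text
loop_1 h/f [0.028 0.011 0.133] gap 0.0015 scene [180.1 109.4]
   butt -0.022 z 0.004 lean 0.38
   butt 0 z -0.003 lean 0.22
   butt 0.015 z -0.006 lean 0.11
loop_1 f/end [0.042 0.005 0.143] gap 0.003 scene [174.9 107.8]
   butt -0.022 z -0.003 lean 0.42
   butt 0 z -0.011 lean 0.27
   butt 0.015 z -0.014 lean 0.17
loop_2 h/f [ 0.026 -0.018  0.137] gap 0.0025 scene [176.9 103. ]
   butt -0.022 z 0.008 lean 0.39
   butt 0 z 0.001 lean 0.23
   butt 0.015 z -0.002 lean 0.12
loop_2 f/end [ 0.037 -0.024  0.151] gap 0.0009 scene [172.5 100. ]
   butt -0.022 z 0.005 lean 0.42
   butt 0 z -0.003 lean 0.28
   butt 0.015 z -0.007 lean 0.18
```

Both loop tools are fully down, leaning about 0.4 rad. The wooden tools and the mould check out, so I'll hand the job in.

```bash
python3 -c "
from plant import manip
print(manip.job_done())"
```

```text
the job is handed in; nothing more can be done
None
```

I handed the job in at about 79 s on the robot's clock and the judge returned no verdict; by my last camera measurements, both loop tools stand in the green pot and both wooden tools in the orange one, the mould is seated flat in the recess, the wheel has turned about 6.5 rad clockwise, and I did not touch the bowl or discs.

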